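Dry port blanks on domed stands

TASK

Dry the cleaned port blanks: draw the drying sled fully out of its hood by the post, balance every blank, knob up and level, on a white dome of its own so that only the middle of its underside touches, and then slide the sled all the way home under the hood without losing a blank. Only then press the start button on the hood fully down, and last of all lay the bench timer flat on the middle of the black mat that the sled has uncovered. Leave the jar, the grease tube and the clamp ring where they are.

Things in the scene. Friction and masses are not known exactly. Their poses are not given: they have to be found in the camera images.
- blank_1: one of up to four identical cleaned port blanks (2 to 4 are present): a steel disc 66 mm across and 10 mm thick with a round aluminium knob, 22 mm across and 28 mm tall, standing on its centre (38 mm in all, 0.13 to 0.21 kg, centre of mass about 7 mm above the underside). Starts flat on the bench right of the vacuum pot. Origin: centre of the underside; z up through the knob.
- blank_2: one of up to four identical cleaned port blanks (2 to 4 are present): a steel disc 66 mm across and 10 mm thick with a round aluminium knob, 22 mm across and 28 mm tall, standing on its centre (38 mm in all, 0.13 to 0.21 kg, centre of mass about 7 mm above the underside). Starts flat on the bench right of the vacuum pot. Origin: centre of the underside; z up through the knob.
- blank_3: one of up to four identical cleaned port blanks (2 to 4 are present): a steel disc 66 mm across and 10 mm thick with a round aluminium knob, 22 mm across and 28 mm tall, standing on its centre (38 mm in all, 0.13 to 0.21 kg, centre of mass about 7 mm above the underside). Starts flat on the bench right of the vacuum pot. Origin: centre of the underside; z up through the knob.
- blank_4: one of up to four identical cleaned port blanks (2 to 4 are present): a steel disc 66 mm across and 10 mm thick with a round aluminium knob, 22 mm across and 28 mm tall, standing on its centre (38 mm in all, 0.13 to 0.21 kg, centre of mass about 7 mm above the underside). Starts flat on the bench right of the vacuum pot. Origin: centre of the underside; z up through the knob.
- dome_1 (a point): the topmost point of a domed drying stand on the sled (robot-side, post end). Each of the four stands is a smooth white half-ball of 45 mm radius, its top about 65 mm above the bench; neighbours are 96 mm apart. A blank set down level with its centre over this point balances; e mm off-centre it settles tilted by about e/38 rad.
- dome_2 (a point): the topmost point of a domed drying stand on the sled (far-side, post end). Each of the four stands is a smooth white half-ball of 45 mm radius, its top about 65 mm above the bench; neighbours are 96 mm apart. A blank set down level with its centre over this point balances; e mm off-centre it settles tilted by about e/38 rad.
- dome_3 (a point): the topmost point of a domed drying stand on the sled (robot-side, hood end). Each of the four stands is a smooth white half-ball of 45 mm radius, its top about 65 mm above the bench; neighbours are 96 mm apart. A blank set down level with its centre over this point balances; e mm off-centre it settles tilted by about e/38 rad.
- dome_4 (a point): the topmost point of a domed drying stand on the sled (far-side, hood end). Each of the four stands is a smooth white half-ball of 45 mm radius, its top about 65 mm above the bench; neighbours are 96 mm apart. A blank set down level with its centre over this point balances; e mm off-centre it settles tilted by about e/38 rad.
- sled (a joint): position of the drying sled along its straight track: 0 = home, all four domes under the hood; 0.205 m = fully drawn out of the hood, to the stop. It slides along the dryer's -y axis (towards the vacuum pot) as the value grows, needs about 2 to 4 N and stays where it is left. Starts between 0 and 0.10.
- sled_post (a point): top of the sled's black upright post handle, 18 mm across, 90 mm tall, 110 mm above the bench, at the pot-side end of the sled; always outside the hood. Pull or push it along the track to move the sled. Nearby stands the fixed vacuum pot, 217 mm across and 279 mm tall, its middle 0.48 m straight ahead of the robot: carry things over it.
- dryer: fixed drying station left of the pot: base plate 250 x 510 mm, 6 mm thick, two guide rails 22 mm high, 214 mm apart, and a white hood roof 256 mm along x, 210 mm along y, on four legs (underside 125 mm, top 137 mm up), open towards the pot; the sled with blanks is 103 mm tall. Origin: bench level under the hood's middle; y points along the track into the hood (world +y within 0.08 rad).
- start_button (a joint): travel of the start button: 0 = up, 0.006 m = fully down; springs back; 5 N pushes it fully down
- start_button_top (a point): centre of the top of the black round start button, 28 mm across, on a small grey housing on the hood roof near the edge that faces the pot; press straight down
- timer: the white bench timer, a flat box 56 mm (x) by 64 mm (y), 18 mm tall, 0.07 kg, starts lying flat beyond the blanks. Origin: centre of its underside; z up.
- timer_mat (a point): centre of the black rubber mat, 90 x 90 mm, on the dryer's base plate 7 mm above the bench, between the rails; covered by the sled while that is out, free when the sled is home. The timer's underside comes to 6 mm above the bench there.
- sample_jar: bystander: jar with a lid, 66 mm across, 76 mm tall, just right of the pot; origin under its centre. Leave alone.
- grease_tube: bystander: grey tube 110 x 35 x 25 mm lying behind the pot's left side; origin under its centre. Leave alone.
- clamp: bystander: flange clamp ring 60 x 74 x 17 mm at the near right; origin under its centre. Leave alone.
Things that resemble listed ones, but are neither listed nor needed, are in the scene too. Leave any pink look-alike of the timer alone.

How it is judged:
By the outcome, as a careful person would: the job done as asked, in the order asked, and still so for the second after the job is handed in, with the robot touching nothing.
Of blank_1, blank_2, blank_3, blank_4 only 2 to 4 are there at a start; the rules pass over those that are not, and their reading is None.
At some moment in a run one of timer may be knocked a few centimetres aside while the robot is not near it.
It also fails if it takes over 210 s, if anything falls off the work surface, if the arm or the gripper's body presses on something with over 40 N, if the wrist force passes 120 N, or if a joint passes its speed limit or range.

ROBOT

A 6-joint arm with a two-finger parallel gripper is mounted at the origin on a cart in front of the work surface, level with it; the furniture and walls round the work are solid. World frame = base frame: x ahead of the robot, y to its left, z up, the work surface at z = 0. Lengths are in mm, angles in rad, forces in N, time in s.
With the tool pointing down it reaches from about 325 to 850 mm from the base axis. Payload 15.5 kg.
Tool frame: the origin (TCP) lies midway between the tips of the shut fingers; the grasp point (between the pads) lies 19 mm behind it; z points along the fingers, y is the line along which they close (so a half turn about z gives the same grasp; the last joint's range is limited). The gripper opens to 91 mm and grips with 3 to 60 N. Pads are 32 mm wide; open, the fingers measure 118 mm over their backs; the gripper's body (76 mm by 178 mm) begins 60 mm behind the grasp point.
Start: joints at [1.216, 0.494, 1.345, -0, 1.302, -0.096], TCP at [160.55, 604.028, 180.115] pointing down, gripper open.
Joint ranges: [-2.91, 2.91], [-0.82, 2.16], [0.22, 2.67], [-1.22, 4.37], [0.12, 2.79], [-3.08, 3.08]. Speed limits (rad/s): [1.89, 1.89, 2.57, 3.01, 3.01, 3.01].

INTERFACE

Orientations are given as a unit quaternion [x, y, z, w].
In Python, from workcell import observe, read_camera, camera_params, hand_in gives the robot as it stands.
- The arm moves only by the tool jog_arm, never from a script. Its argument "targets" is a list of rows, each an object of numbers: "hand": the opening, from 0 (shut) to 1 (fully open); "tx", "ty", "tz": the shift along the world's x, y, z in m; "ax", "ay", "az": the turn, a rotation vector about the world's x, y, z in degrees. In form: [{"hand": .., "tx": .., "ty": .., "tz": .., "ax": .., "ay": .., "az": ..}, ...]. A call has 1 to 20 rows; each row shifts and turns the commanded pose from where the row before left it; what a row does not reach is not made up. A row lasts 1/12 s, in which the tool goes at most 41.7 mm and 7.16 degrees, less where a joint would pass 70% of its speed; a pose out of reach is approached as far as the arm can. A call is refused whole if a number of a shift passes 0.0417 or a number of a turn 7.16, either way. A call with a gripper value outside its range is refused whole. The fingers move at their own pace and stop on an object; the grip force is fixed at half the most. Time passes only in rows, so rows that do not move let the fingers close. It gives the time, the measured TCP pose, the force, the opening and the grip force at its end, in the units of the state.
- observe(): the state, without advancing time (a new reading comes with each control period).
- read_camera(name): name is "scene" or "top" or "wrist"; returns the picture (480x640x3 uint8, red, green, blue); there is no depth.
- camera_params(name): a dict with "K" (3x3 intrinsics, pixels), "camera_from_world" (4x4, takes a point from world to camera coordinates); the wrist camera has in their place "hand_eye" (4x4, takes a point from camera to tool coordinates, whose origin is the TCP and whose axes are the flange's). Camera axes: x right, y down, z forward; pixel columns grow to the right and rows downward; lengths in mm; the calibration is good to about 2 mm. A picture is of the moment at which its call begins: read the wrist's pose just before it. camera_params takes no time and is no camera call.
- hand_in(): hands the job in; it is judged then, once.
The state is a dict: "time": time; "q": joint angles; "joint_vel": joint speeds; "effort": joint torques, N m; "tool_pos": TCP position; "orientation": TCP orientation; "wrist_force": force on the tool from outside, world axes, zero at the start; "wrist_torque": the same for the moment, N m; "grip_width": finger opening in mm; "grasp_force": force on a finger pad.
Only numpy, scipy, OpenCV 4.12 (cv2) and the standard library are available. Lean on these libraries where they do the work, as an engineer would, in place of code of your own. Each camera call takes 0.05 s, during which the arm holds its last target. There are 200 camera calls.

## Working session

There is one attempt and no reset: what is moved stays moved. The work goes in short steps, Python scripts to look and compute and a tool call to move; the robot and the scene stay as the last step left them, time stands still between calls to the robot, and variables do not carry over. Pictures are saved under pics/ and viewed, at most 14 in all, crops included, and the job is handed in when it is done.

Besides the shell and the picture viewer there is one more tool, called after "Emit:" in YAML: its name, and indented under it one key for each argument. jog_arm: Moves the arm, as the interface text tells. Its arguments: {"type":"object","properties":{"targets":{"type":"array","items":{"type":"object","properties":{"hand":{"type":"number"},"tx":{"type":"number"},"ty":{"type":"number"},"tz":{"type":"number"},"ax":{"type":"number"},"ay":{"type":"number"},"az":{"type":"number"}}}}},"required":["targets"]}

```bash
mkdir -p pics; ls
cat > h.py <<'E'
import numpy as np, cv2
from scipy.spatial.transform import Rotation as R
from workcell import observe, read_camera, camera_params, hand_in
def cam(name, s=None):
    p=camera_params(name); K=np.array(p["K"])
    if name=="wrist":
        s=s or observe(); T=np.eye(4); T[:3,:3]=R.from_quat(s["orientation"]).as_matrix(); T[:3,3]=s["tool_pos"]
        return K, np.linalg.inv(T@np.array(p["hand_eye"]))
    return K, np.array(p["camera_from_world"])
def snap(name, fn=None):
    s=observe(); im=read_camera(name)
    if fn: cv2.imwrite("pics/"+fn, im[:,:,::-1])
    return im, cam(name,s)
def onplane(kc,px,z):
    K,C=kc; d=C[:3,:3].T@np.linalg.inv(K)@np.array([px[0],px[1],1.]); o=-C[:3,:3].T@C[:3,3]
    return o+d*(z-o[2])/d[2]
def tri(obs):
    A=[];b=[]
    for kc,px in obs:
        K,C=kc; d=C[:3,:3].T@np.linalg.inv(K)@np.array([px[0],px[1],1.]); d/=np.linalg.norm(d); o=-C[:3,:3].T@C[:3,3]
        P=np.eye(3)-np.outer(d,d); A.append(P); b.append(P@o)
    X=np.linalg.lstsq(np.vstack(A),np.hstack(b),rcond=None)[0]
    return X
def proj(kc,X):
    K,C=kc; p=K@(C[:3,:3]@np.array(X,float)+C[:3,3]); return p[:2]/p[2]
E
python3 - <<'E'
from h import *
for n in ("scene","top","wrist"):
    im,(K,C)=snap(n,n+"0.png"); print(n,np.round(K,1).tolist(),"pos",np.round(-C[:3,:3].T@C[:3,3]),np.round(C[:3,:3],2).tolist())
s=observe(); print(s)
E
```

```text
pics
scene [[554.9, 0.0, 331.4], [0.0, 554.9, 240.6], [0.0, 0.0, 1.0]] pos [-243. -786. 1255.] [[0.75, -0.66, 0.02], [-0.46, -0.53, -0.71], [0.48, 0.52, -0.7]]
top [[614.0, 0.0, 324.6], [0.0, 614.0, 240.5], [0.0, 0.0, 1.0]] pos [-673.  561. 1817.] [[-0.38, -0.93, 0.0], [-0.73, 0.3, -0.61], [0.57, -0.23, -0.79]]
wrist [[427.7, 0.0, 318.0], [0.0, 427.7, 235.8], [0.0, 0.0, 1.0]] pos [ 79. 624. 385.] [[0.26, 0.97, -0.0], [0.92, -0.25, 0.29], [0.28, -0.08, -0.96]]
{'time': 0.15, 'q': array([ 1.21547400e+00,  4.94086790e-01,  1.34599251e+00,  1.98118192e-06,
        1.30249539e+00, -9.54837195e-02]), 'joint_vel': array([-5.86034005e-04, -2.12597252e-03, -2.08605543e-03,  4.06203475e-04,
        1.39239066e-05, -2.26290619e-05]), 'effort': array([-4.80968993e-04, -8.79205942e+01, -3.82048237e+01,  7.05434592e-02,
        5.03204449e-02, -9.11531833e-05]), 'tool_pos': array([160.44898285, 603.71273654, 179.64518177]), 'orientation': array([ 1.29554372e-01,  9.91572198e-01, -4.78381537e-04, -1.10672475e-04]), 'wrist_force': array([0.46737091, 0.50310218, 0.16009032]), 'wrist_torque': array([-0.02490168,  0.01864316,  0.03050172]), 'grasp_force': 0.0, 'grip_width': 91.03181981514275}
```

View pics/scene0.png

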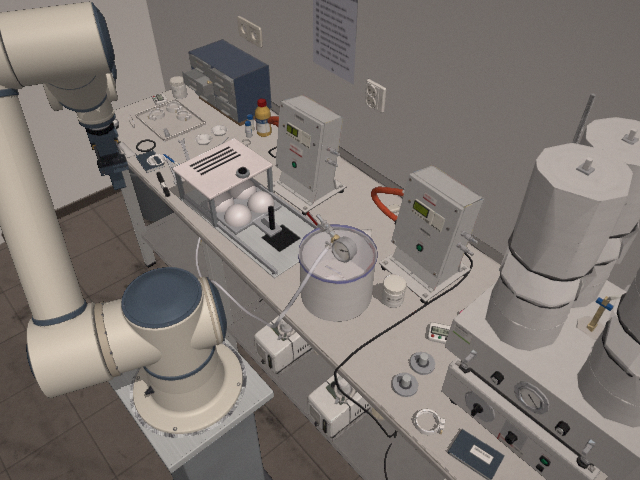

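View pics/top0.png

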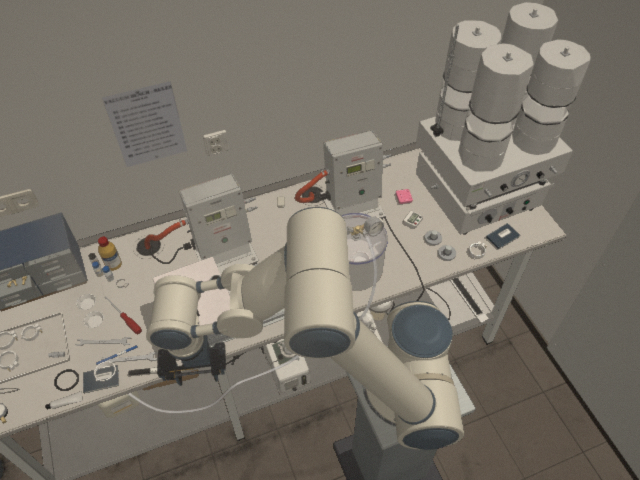

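The scene shows two blanks at scene px (405,384) and (421,362). The white timer is at (438,332), with its pink look-alike at top px (404,196). The hood is at (225,168), the button at (242,172), the post at (271,208) and the mat at (282,237). I'll enlarge these areas to confirm.

Run:
```python
import cv2,numpy as np
a=cv2.imread("pics/scene0.png");t=cv2.imread("pics/top0.png")
A=cv2.resize(a[130:280,170:320],(400,400),interpolation=2) ; B=cv2.resize(a[310:430,370:490],(400,400),interpolation=2)
C=cv2.resize(t[180:270,380:530],(400,240),interpolation=2)
o=np.zeros((600,800,3),np.uint8); A2=cv2.resize(a[135:275,165:325],(400,350),interpolation=2)
o[:350,:400]=A2; o[:400,400:]=B; o[355:595,:400]=C
cv2.imwrite("pics/c1.png",o)
```

```text
(no output)
```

View pics/c1.png

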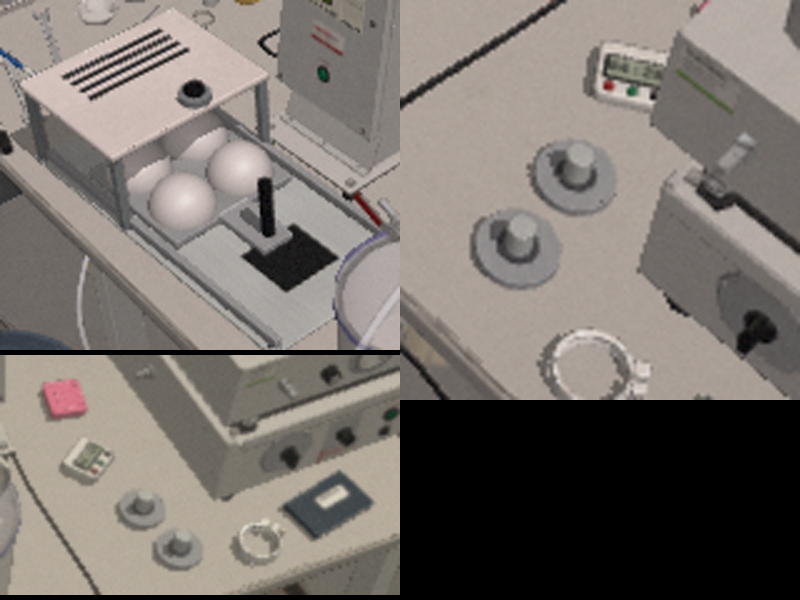

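Run:
```python
from h import *
s=cam("scene");t=cam("top")
for a,b in [((423.4,355.6),(434.4,232.5)),((406.6,376.6),(448.2,248.2))]:
    X=tri([(s,a),(t,b)]); print("knob",np.round(X,1), np.round(onplane(s,a,38),1),np.round(onplane(t,b,38),1))
print("post",onplane(s,(271,207),110).round(1)); 
print("button z150",onplane(s,(243,169.4),150).round(1))
for p in [(173.8,171),(213,197.8),(273,166.2),(233.8,139.8)]: print("roof",onplane(s,p,137).round(1))
for p in [(244,258),(288,290),(338,260),(297,228)]: print("mat",onplane(s,(165+p[0]/2.5,135+p[1]/2.5),7).round(1))
print("timer",onplane(t,(380+88/2.667,180+105/2.667),18).round(1))
print("jar",onplane(s,(395,281),76).round(1))
print("clamp",onplane(s,(429,420),17).round(1))
```

```text
knob [ 487.3 -351.7   41.3] [ 493.7 -349.7   38. ] [ 485.  -352.6   38. ]
knob [ 408.1 -365.    38.6] [ 414.9 -363.5   38. ] [ 401.7 -364.3   38. ]
post [501.  303.6 110. ]
button z150 [518.2 472.1 150. ]
roof [350.7 625.2 137. ]
roof [373.3 428.5 137. ]
roof [612.7 437.2 137. ]
roof [600.7 646.8 137. ]
mat [455.4 297.8   7. ]
mat [462.9 215.7   7. ]
mat [544.6 216.6   7. ]
mat [541.8 298.    7. ]
timer [ 585.2 -317.7   18. ]
jar [ 597.  -144.2   76. ]
clamp [ 379.3 -473.    17. ]
```

Two blanks are present, at about (487,-352) and (408,-365), and their knob tops come out near 38 mm as they should. The post is near (501,304), the mat near (501,257) and the timer near (585,-318). I'll move the wrist camera over the sled, with the fingers turned to close along x.

Emit:
jog_arm:
  targets:
    - {"tz": 0.03}
    - {"tz": 0.03}
    - {"tx": 0.0265,"ty": -0.0225,"tz": 0.01,"az": -6.2}
    - {"tx": 0.0265,"ty": -0.0225,"tz": 0.01,"az": -6.2}
    - {"tx": 0.0265,"ty": -0.0225,"tz": 0.01,"az": -6.2}
    - {"tx": 0.0265,"ty": -0.0225,"tz": 0.01,"az": -6.2}
    - {"tx": 0.0265,"ty": -0.0225,"tz": 0.01,"az": -6.2}
    - {"tx": 0.0265,"ty": -0.0225,"tz": 0.01,"az": -6.2}
    - {"tx": 0.0265,"ty": -0.0225,"az": -6.2}
    - {"tx": 0.0265,"ty": -0.0225,"az": -6.2}
    - {"tx": 0.0265,"ty": -0.0225,"az": -6.2}
    - {"tx": 0.0265,"ty": -0.0225,"az": -6.2}
    - {"tx": 0.0265,"ty": -0.0225,"az": -6.2}
    - {"tx": 0.0265,"ty": -0.0225,"az": -3.3}
    - {}
    - {}

```text
schema error: expected keys hand, tx, ty, tz, ax, ay, az
```

Run:
```python
from h import *
im,kc=snap("wrist","w1.png"); s=observe(); print(s["tool_pos"].round(1),R.from_quat(s["orientation"]).as_matrix().round(3).tolist(),s["time"])
```

```text
[160.4 603.8 179.7] [[-0.966, 0.257, -0.0], [0.257, 0.966, -0.001], [0.0, -0.001, -1.0]] 0.2
```

View pics/w1.png

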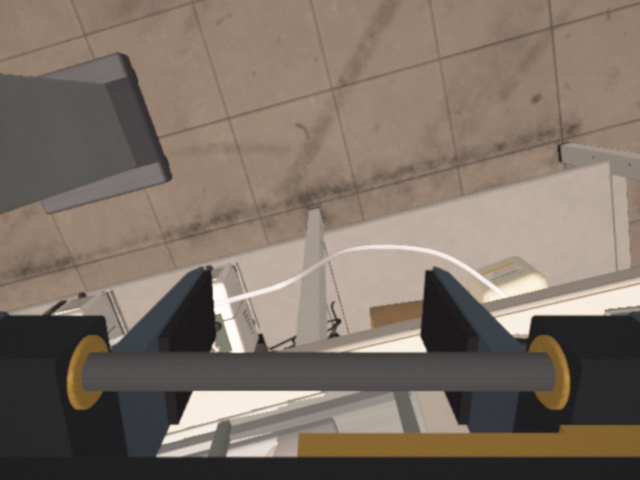

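The gripper hides the lower half of the wrist picture, and the clear part is on the camera's side. The row format also needs all the keys, so I'm resending the move, ending a bit nearer the pot.

Emit:
jog_arm:
  targets:
    - {"hand": 1,"tx": 0,"ty": 0,"tz": 0.03,"ax": 0,"ay": 0,"az": 0}
    - {"hand": 1,"tx": 0,"ty": 0,"tz": 0.03,"ax": 0,"ay": 0,"az": 0}
    - {"hand": 1,"tx": 0.0265,"ty": -0.028,"tz": 0.006,"ax": 0,"ay": 0,"az": -6}
    - {"hand": 1,"tx": 0.0265,"ty": -0.028,"tz": 0.006,"ax": 0,"ay": 0,"az": -6}
    - {"hand": 1,"tx": 0.0265,"ty": -0.028,"tz": 0.006,"ax": 0,"ay": 0,"az": -6}
    - {"hand": 1,"tx": 0.0265,"ty": -0.028,"tz": 0.006,"ax": 0,"ay": 0,"az": -6}
    - {"hand": 1,"tx": 0.0265,"ty": -0.028,"tz": 0.006,"ax": 0,"ay": 0,"az": -6}
    - {"hand": 1,"tx": 0.0265,"ty": -0.028,"tz": 0.006,"ax": 0,"ay": 0,"az": -6}
    - {"hand": 1,"tx": 0.0265,"ty": -0.028,"tz": 0.006,"ax": 0,"ay": 0,"az": -6}
    - {"hand": 1,"tx": 0.0265,"ty": -0.028,"tz": 0.006,"ax": 0,"ay": 0,"az": -6}
    - {"hand": 1,"tx": 0.0265,"ty": -0.028,"tz": 0.006,"ax": 0,"ay": 0,"az": -6}
    - {"hand": 1,"tx": 0.0265,"ty": -0.028,"tz": 0.006,"ax": 0,"ay": 0,"az": -6}
    - {"hand": 1,"tx": 0.0265,"ty": -0.028,"tz": 0,"ax": 0,"ay": 0,"az": -6}
    - {"hand": 1,"tx": 0.0265,"ty": -0.028,"tz": 0,"ax": 0,"ay": 0,"az": -5}
    - {"hand": 1,"tx": 0,"ty": 0,"tz": 0,"ax": 0,"ay": 0,"az": 0}
    - {"hand": 1,"tx": 0,"ty": 0,"tz": 0,"ax": 0,"ay": 0,"az": 0}

```text
time: 1.53
tool_pos: [479.6, 266.5, 299.8]
orientation: [0.682, 0.731, -0.0, -0.0]
wrist_force: [-0.2, 0.6, 0.9]
grip_width: 91.0
grasp_force: 0.0
```

Run:
```python
from h import *
im,kc=snap("wrist","w2.png"); s=observe(); print(s["tool_pos"].round(1),R.from_quat(s["orientation"]).as_matrix().round(3).tolist(),s["time"],s["q"].round(2))
np.savez("w2.npz",K=kc[0],C=kc[1])
```

```text
[478.7 267.6 299.9] [[-0.071, 0.997, -0.001], [0.997, 0.071, 0.0], [0.0, -0.001, -1.0]] 1.5833 [0.4  0.29 1.35 0.   1.51 0.33]
```

View pics/w2.png

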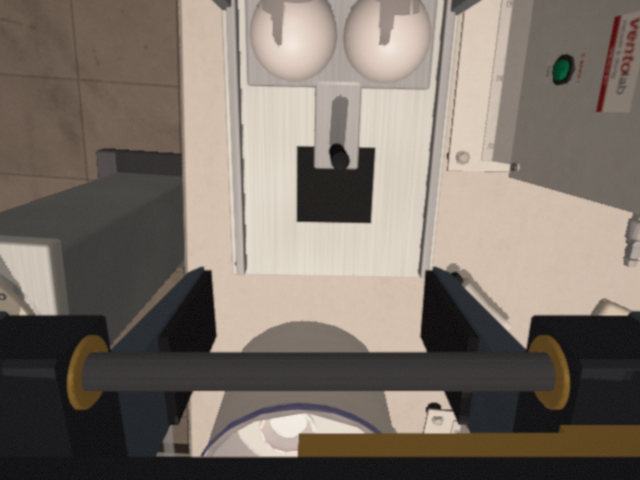

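The post top is at (338,153), the two post-end domes near (293,38) and (386,38), and the mat spans (298..374, 148..222). Next I'll work out the track direction.

```bash
cat >> h.py <<'E'
def ld(f):
    d=np.load(f); return d["K"],d["C"]
def domefit(im,kc,guess,z=65,r=45,sel=None):
    """least squares of ball silhouettes: edge px -> tangent rays"""
    pass
E
python3 - <<'E'
from h import *
kc=ld("w2.npz"); s=cam("scene")
print("post",onplane(kc,(338,152),110).round(1), tri([(kc,(338,152)),(s,(271,207))]).round(1))
for p in [(298,147),(375,148),(297,222),(372,223)]: print("mat",onplane(kc,p,7).round(1))
g=cv2.cvtColor(cv2.imread("pics/w2.png"),cv2.COLOR_BGR2GRAY)
# plate edges: base plate edges & rails by row profile
for y in (100,160,220,250): 
    e=cv2.Sobel(g[y-2:y+3],cv2.CV_32F,1,0).mean(0); idx=[i for i in range(170,500) if abs(e[i])>45 and abs(e[i])==abs(e[max(0,i-3):i+4]).max()]
    print(y,[(i,int(e[i])) for i in idx])
E
```

```text
post [493.8 309.1 110. ] [497.8 306.7 108.6]
mat [453.  301.1   7. ]
mat [541.1 306.    7. ]
mat [456.7 212.2   7. ]
mat [547.1 217.1   7. ]
100 [(183, 179), (229, -147), (241, 337), (314, -178), (332, -125), (348, 171), (361, 183), (434, -364), (446, 119), (455, 229), (488, -93)]
160 [(182, 229), (231, -153), (243, 320), (297, -471), (314, 330), (330, -361), (349, 369), (358, -329), (374, 457), (428, -353), (440, 114), (449, 265), (456, -180), (469, 113), (480, -50), (492, -113)]
220 [(183, 203), (234, -148), (244, 337), (296, -342), (370, 448), (423, -356), (434, 114)]
250 [(184, 214), (235, -131), (245, 344), (420, -360), (431, 114)]
```

Run:
```python
from h import *
kc=ld("w2.npz")
for a,b in [((241,100),(245,250)),((434,100),(420,250))]:
    A=onplane(kc,a,6);B=onplane(kc,b,6); d=A-B; print(A.round(1),B.round(1),"dir x/y",(d[0]/d[1]).round(4))
```

```text
[386.9 347.9   6. ] [394.6 171.7   6. ] dir x/y -0.0438
[601.  362.6   6. ] [609.9 186.6   6. ] dir x/y -0.0505
```

Emit:
jog_arm:
  targets:
    - {"hand": 1,"tx": 0.0085,"ty": 0.02,"tz": -0.02,"ax": 0,"ay": 0,"az": -1.2}
    - {"hand": 1,"tx": 0.009,"ty": 0.0205,"tz": -0.03,"ax": 0,"ay": 0,"az": 0}
    - {"hand": 1,"tx": 0,"ty": 0,"tz": -0.035,"ax": 0,"ay": 0,"az": 0}
    - {"hand": 1,"tx": 0,"ty": 0,"tz": -0.035,"ax": 0,"ay": 0,"az": 0}
    - {"hand": 1,"tx": 0,"ty": 0,"tz": -0.035,"ax": 0,"ay": 0,"az": 0}
    - {"hand": 1,"tx": 0,"ty": 0,"tz": -0.035,"ax": 0,"ay": 0,"az": 0}
    - {"hand": 1,"tx": 0,"ty": 0,"tz": -0.035,"ax": 0,"ay": 0,"az": 0}
    - {"hand": 1,"tx": 0,"ty": 0,"tz": 0,"ax": 0,"ay": 0,"az": 0}
    - {"hand": 1,"tx": 0,"ty": 0,"tz": 0,"ax": 0,"ay": 0,"az": 0}
    - {"hand": 0,"tx": 0,"ty": 0,"tz": 0,"ax": 0,"ay": 0,"az": 0}
    - {"hand": 0,"tx": 0,"ty": 0,"tz": 0,"ax": 0,"ay": 0,"az": 0}
    - {"hand": 0,"tx": 0,"ty": 0,"tz": 0,"ax": 0,"ay": 0,"az": 0}
    - {"hand": 0,"tx": 0,"ty": 0,"tz": 0,"ax": 0,"ay": 0,"az": 0}
    - {"hand": 0,"tx": 0,"ty": 0,"tz": 0,"ax": 0,"ay": 0,"az": 0}
    - {"hand": 0,"tx": 0,"ty": 0,"tz": 0,"ax": 0,"ay": 0,"az": 0}
    - {"hand": 0,"tx": 0,"ty": 0,"tz": 0,"ax": 0,"ay": 0,"az": 0}
    - {"hand": 0,"tx": 0,"ty": 0,"tz": 0,"ax": 0,"ay": 0,"az": 0}

```text
time: 3.0
tool_pos: [496.1, 308.5, 75.2]
orientation: [0.689, 0.725, 0.0, 0.0]
wrist_force: [0.6, 0.7, -0.1]
grip_width: 40.9
grasp_force: 0.0
```

Emit:
jog_arm:
  targets:
    - {"hand": 0,"tx": 0,"ty": 0,"tz": 0,"ax": 0,"ay": 0,"az": 0}
    - {"hand": 0,"tx": 0,"ty": 0,"tz": 0,"ax": 0,"ay": 0,"az": 0}
    - {"hand": 0,"tx": 0,"ty": 0,"tz": 0,"ax": 0,"ay": 0,"az": 0}
    - {"hand": 0,"tx": 0,"ty": 0,"tz": 0,"ax": 0,"ay": 0,"az": 0}
    - {"hand": 0,"tx": 0,"ty": 0,"tz": 0,"ax": 0,"ay": 0,"az": 0}
    - {"hand": 0,"tx": 0,"ty": 0,"tz": 0,"ax": 0,"ay": 0,"az": 0}
    - {"hand": 0,"tx": 0.0005,"ty": -0.01,"tz": 0,"ax": 0,"ay": 0,"az": 0}
    - {"hand": 0,"tx": 0.0005,"ty": -0.01,"tz": 0,"ax": 0,"ay": 0,"az": 0}
    - {"hand": 0,"tx": 0.0005,"ty": -0.01,"tz": 0,"ax": 0,"ay": 0,"az": 0}
    - {"hand": 0,"tx": 0.0005,"ty": -0.01,"tz": 0,"ax": 0,"ay": 0,"az": 0}
    - {"hand": 0,"tx": 0.0005,"ty": -0.01,"tz": 0,"ax": 0,"ay": 0,"az": 0}
    - {"hand": 0,"tx": 0.0005,"ty": -0.01,"tz": 0,"ax": 0,"ay": 0,"az": 0}
    - {"hand": 0,"tx": 0.0005,"ty": -0.01,"tz": 0,"ax": 0,"ay": 0,"az": 0}
    - {"hand": 0,"tx": 0.0005,"ty": -0.01,"tz": 0,"ax": 0,"ay": 0,"az": 0}
    - {"hand": 0,"tx": 0.0005,"ty": -0.01,"tz": 0,"ax": 0,"ay": 0,"az": 0}
    - {"hand": 0,"tx": 0.0005,"ty": -0.01,"tz": 0,"ax": 0,"ay": 0,"az": 0}

```text
time: 4.33
tool_pos: [502.1, 208.7, 76.3]
orientation: [0.689, 0.725, 0.001, 0.0]
wrist_force: [-1.1, 3.3, 18.5]
grip_width: 0.5
grasp_force: 9.0
```

Run:
```python
from h import *
s=observe(); print(s["tool_pos"].round(1),s["wrist_force"].round(1),s["wrist_torque"].round(2),s["grip_width"],s["grasp_force"])
kc=ld("w2.npz")
for p in [(293,38),(386,38)]: print(onplane(kc,p,20).round(1))
```

```text
[502.1 208.7  76.3] [-1.1  3.3 18.5] [0.3  0.36 0.03] 0.48328141453990814 9.017682023950329
[442.3 413.1  20. ]
[538.6 419.7  20. ]
```

The fingers closed on nothing, at 0.5 mm wide, and there is some upward force. I'll look.

Run:
```python
from h import *
a,_=snap("scene"); b,_=snap("wrist")
A=cv2.resize(a[130:330,170:390],(440,400),interpolation=2)
o=np.zeros((480,800,3),np.uint8); o[:400,:440]=A; o[:270,440:]=cv2.resize(b,(360,270))
cv2.imwrite("pics/c2.png",o[:,:,::-1]); s=observe(); print(s["tool_pos"],s["wrist_force"],s["effort"])
```

```text
[502.1816229  207.67302447  76.32103897] [-1.23144395 -2.29930481 16.37661461] [ -0.8176228  -69.94581699 -24.52943981   0.62418105  -0.82420209
  -0.60372032]
```

View pics/c2.png

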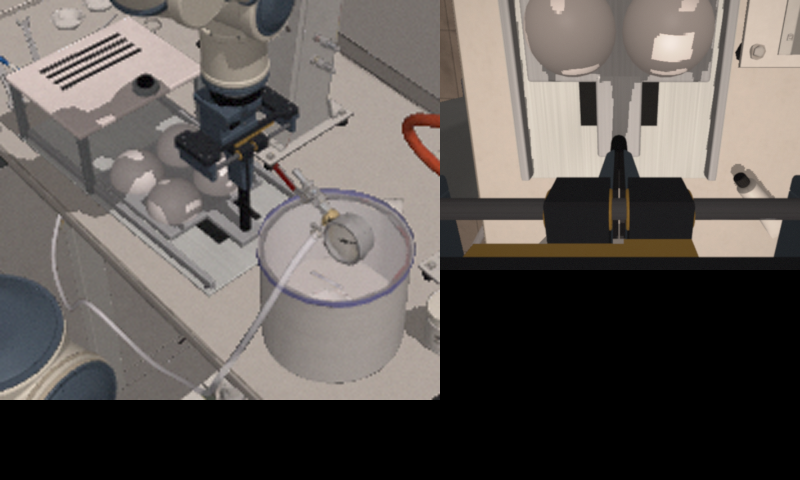

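Run:
```python
from h import *
kc=cam("wrist"); sc=cam("scene"); T=observe()["tool_pos"]
for X in [(T[0],T[1],T[2]),(T[0],T[1],110),(T[0],T[1]+25,110),(T[0],T[1]+16,76),(T[0],T[1]-25,110),(T[0],T[1],20)]: print(np.round(X),proj(kc,X).round(0),proj(sc,X).round(0), "crop",((proj(sc,X)-[170,130])*2).round(0))
print("if post",onplane(kc,(318,254),110).round(1))
b,_=snap("wrist"); a,_=snap("scene")
o=np.zeros((600,800,3),np.uint8); o[:,:400]=cv2.resize(b[200:440,240:400],(400,600),interpolation=2); o[:,400:]=cv2.resize(a[170:270,260:327],(400,600),interpolation=2)
cv2.imwrite("pics/c3.png",o[:,:,::-1])
```

```text
[502. 208.  76.] [320. 273.] [291. 231.] crop [242. 201.]
[502. 208. 110.] [320. 302.] [291. 223.] crop [241. 185.]
[502. 233. 110.] [323. 248.] [285. 218.] crop [231. 177.]
[502. 224.  76.] [321. 243.] [288. 228.] crop [235. 196.]
[502. 183. 110.] [317. 351.] [296. 227.] crop [251. 194.]
[502. 208.  20.] [319. 240.] [291. 244.] crop [243. 227.]
if post [500.1 229.8 110. ]
```

View pics/c3.png

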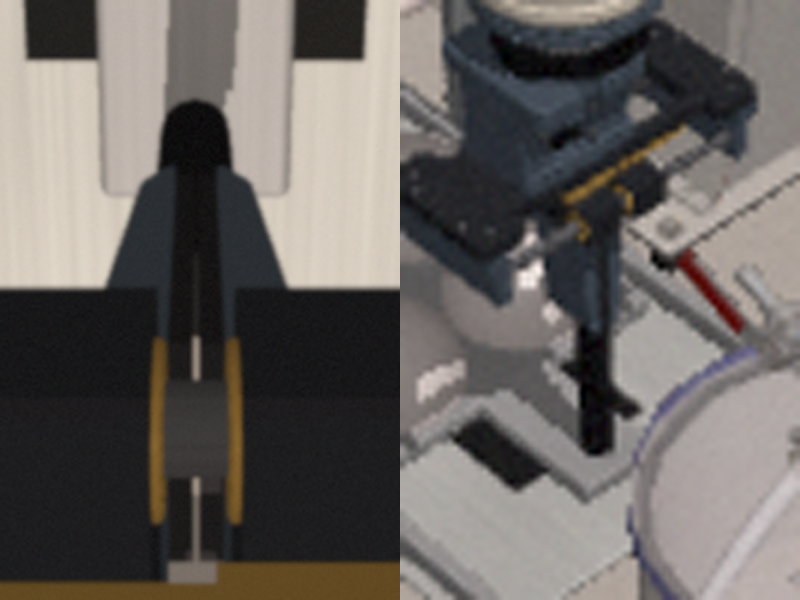

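The post appears pinned on the pot side of the shut fingers, about 8 mm off, and the sled has come along with it. I'll open, lift and measure again.

Emit:
jog_arm:
  targets:
    - {"hand": 1,"tx": 0,"ty": 0,"tz": 0,"ax": 0,"ay": 0,"az": 0}
    - {"hand": 1,"tx": 0,"ty": 0,"tz": 0,"ax": 0,"ay": 0,"az": 0}
    - {"hand": 1,"tx": 0,"ty": 0,"tz": 0,"ax": 0,"ay": 0,"az": 0}
    - {"hand": 1,"tx": 0,"ty": 0,"tz": 0,"ax": 0,"ay": 0,"az": 0}
    - {"hand": 1,"tx": 0,"ty": 0,"tz": 0,"ax": 0,"ay": 0,"az": 0}
    - {"hand": 1,"tx": 0,"ty": 0,"tz": 0,"ax": 0,"ay": 0,"az": 0}
    - {"hand": 1,"tx": 0,"ty": 0,"tz": 0.03,"ax": 0,"ay": 0,"az": 0}
    - {"hand": 1,"tx": 0,"ty": 0,"tz": 0.03,"ax": 0,"ay": 0,"az": 0}
    - {"hand": 1,"tx": 0,"ty": 0,"tz": 0.03,"ax": 0,"ay": 0,"az": 0}
    - {"hand": 1,"tx": 0,"ty": 0,"tz": 0.03,"ax": 0,"ay": 0,"az": 0}
    - {"hand": 1,"tx": 0,"ty": 0,"tz": 0.03,"ax": 0,"ay": 0,"az": 0}
    - {"hand": 1,"tx": 0,"ty": 0,"tz": 0.03,"ax": 0,"ay": 0,"az": 0}
    - {"hand": 1,"tx": 0,"ty": -0.02,"tz": 0.01,"ax": 0,"ay": 0,"az": 0}
    - {"hand": 1,"tx": 0,"ty": -0.02,"tz": 0,"ax": 0,"ay": 0,"az": 0}
    - {"hand": 1,"tx": 0,"ty": 0,"tz": 0,"ax": 0,"ay": 0,"az": 0}
    - {"hand": 1,"tx": 0,"ty": 0,"tz": 0,"ax": 0,"ay": 0,"az": 0}

```text
time: 5.87
tool_pos: [500.8, 168.0, 265.0]
orientation: [0.689, 0.724, -0.0, -0.0]
wrist_force: [0.8, 0.7, -0.5]
grip_width: 91.3
grasp_force: 0.0
```

Run:
```python
from h import *
b,kc=snap("wrist","w3.png"); a,_=snap("scene","s3.png"); s=observe(); print(s["tool_pos"],s["wrist_force"],s["grip_width"])
np.savez("w3.npz",K=kc[0],C=kc[1])
o=np.zeros((600,800,3),np.uint8); o[:300,:400]=cv2.resize(b,(400,300),interpolation=3); o[300:,:400]=cv2.resize(b[180:330,220:420],(400,300),interpolation=2);o[:,400:]=cv2.resize(a[130:280,220:320],(400,600),interpolation=2)
cv2.imwrite("pics/c4.png",o[:,:,::-1])
```

```text
[500.75632574 168.84227976 264.69179953] [0.12134172 0.14373318 0.46376168] 91.37551180988726
```

View pics/c4.png

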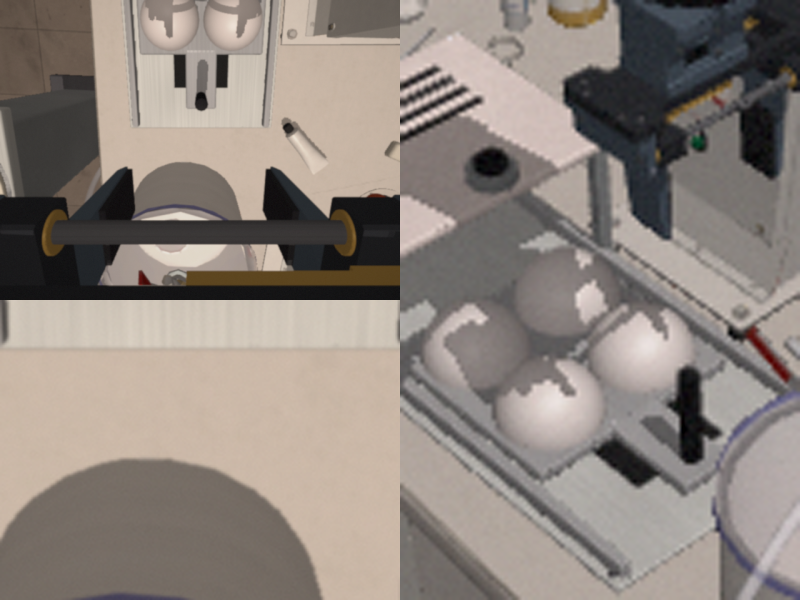

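Run:
```python
from h import *
kc=ld("w3.npz"); s=cam("scene")
print(tri([(kc,(323,155)),(s,(292,222.5))]).round(1), onplane(kc,(323,155),110).round(1),onplane(s,(292,222.5),110).round(1))
im=cv2.imread("pics/w3.png"); g=cv2.cvtColor(im,cv2.COLOR_BGR2GRAY)
b=(g[140:180,290:350]<35).astype(np.uint8); n,l,st,c=cv2.connectedComponentsWithStats(b); print(st[1:]+[290,140,0,0,0],c[1:]+[290,140])
```

```text
[504.6 208.7 108. ] [501.8 210.7 110. ] [506.2 205.4 110. ]
[[314 148  17  23 287]
 [329 171   1   1   1]] [[321.33797909 158.79790941]
 [329.         171.        ]]
```

The post now measures (503,209) with its top at 108 mm, so it moved the full 100 mm with the tool even though the grip read 0.5 mm. I'll regrip lower and follow the width as it closes.

Emit:
jog_arm:
  targets:
    - {"hand": 1,"tx": 0.001,"ty": 0.02,"tz": -0.02,"ax": 0,"ay": 0,"az": 0}
    - {"hand": 1,"tx": 0.001,"ty": 0.02,"tz": -0.03,"ax": 0,"ay": 0,"az": 0}
    - {"hand": 1,"tx": 0,"ty": 0,"tz": -0.035,"ax": 0,"ay": 0,"az": 0}
    - {"hand": 1,"tx": 0,"ty": 0,"tz": -0.035,"ax": 0,"ay": 0,"az": 0}
    - {"hand": 1,"tx": 0,"ty": 0,"tz": -0.035,"ax": 0,"ay": 0,"az": 0}
    - {"hand": 1,"tx": 0,"ty": 0,"tz": -0.035,"ax": 0,"ay": 0,"az": 0}
    - {"hand": 1,"tx": 0,"ty": 0,"tz": -0.015,"ax": 0,"ay": 0,"az": 0}
    - {"hand": 1,"tx": 0,"ty": 0,"tz": 0,"ax": 0,"ay": 0,"az": 0}
    - {"hand": 0,"tx": 0,"ty": 0,"tz": 0,"ax": 0,"ay": 0,"az": 0}
    - {"hand": 0,"tx": 0,"ty": 0,"tz": 0,"ax": 0,"ay": 0,"az": 0}
    - {"hand": 0,"tx": 0,"ty": 0,"tz": 0,"ax": 0,"ay": 0,"az": 0}
    - {"hand": 0,"tx": 0,"ty": 0,"tz": 0,"ax": 0,"ay": 0,"az": 0}
    - {"hand": 0,"tx": 0,"ty": 0,"tz": 0,"ax": 0,"ay": 0,"az": 0}
    - {"hand": 0,"tx": 0,"ty": 0,"tz": 0,"ax": 0,"ay": 0,"az": 0}
    - {"hand": 0,"tx": 0,"ty": 0,"tz": 0,"ax": 0,"ay": 0,"az": 0}
    - {"hand": 0,"tx": 0,"ty": 0,"tz": 0,"ax": 0,"ay": 0,"az": 0}
    - {"hand": 0,"tx": 0,"ty": 0,"tz": 0,"ax": 0,"ay": 0,"az": 0}
    - {"hand": 0,"tx": 0,"ty": 0,"tz": 0,"ax": 0,"ay": 0,"az": 0}

```text
time: 7.47
tool_pos: [503.0, 208.5, 60.1]
orientation: [0.689, 0.725, 0.0, -0.0]
wrist_force: [0.5, -0.3, -0.7]
grip_width: 27.3
grasp_force: 0.0
```

Emit:
jog_arm:
  targets:
    - {"hand": 0,"tx": 0,"ty": 0,"tz": 0,"ax": 0,"ay": 0,"az": 0}
    - {"hand": 0,"tx": 0,"ty": 0,"tz": 0,"ax": 0,"ay": 0,"az": 0}
    - {"hand": 0,"tx": 0,"ty": 0,"tz": 0,"ax": 0,"ay": 0,"az": 0}

```text
time: 7.72
tool_pos: [502.0, 208.4, 60.0]
orientation: [0.689, 0.725, -0.001, -0.001]
wrist_force: [-4.8, -0.6, 3.3]
grip_width: 16.5
grasp_force: 30.0
```

Emit:
jog_arm:
  targets:
    - {"hand": 0,"tx": 0,"ty": 0,"tz": 0,"ax": 0,"ay": 0,"az": 0}
    - {"hand": 0,"tx": 0,"ty": 0,"tz": 0,"ax": 0,"ay": 0,"az": 0}

```text
time: 7.88
tool_pos: [502.0, 208.4, 60.0]
orientation: [0.689, 0.725, -0.001, -0.001]
wrist_force: [-4.4, 0.1, 4.7]
grip_width: 17.0
grasp_force: 30.0
```

It's held now: 17 mm wide at 30 N. I'm pulling on, gently, to the stop.

Emit:
jog_arm:
  targets:
    - {"hand": 0,"tx": -0.0005,"ty": -0.002,"tz": 0,"ax": 0,"ay": 0,"az": 0}
    - {"hand": 0,"tx": 0,"ty": -0.004,"tz": 0,"ax": 0,"ay": 0,"az": 0}
    - {"hand": 0,"tx": 0.0002,"ty": -0.004,"tz": 0,"ax": 0,"ay": 0,"az": 0}
    - {"hand": 0,"tx": 0.0002,"ty": -0.004,"tz": 0,"ax": 0,"ay": 0,"az": 0}
    - {"hand": 0,"tx": 0.0002,"ty": -0.004,"tz": 0,"ax": 0,"ay": 0,"az": 0}
    - {"hand": 0,"tx": 0,"ty": 0,"tz": 0,"ax": 0,"ay": 0,"az": 0}

```text
time: 8.38
tool_pos: [503.0, 189.5, 60.0]
orientation: [0.689, 0.725, -0.0, -0.0]
wrist_force: [-3.1, -2.4, -0.2]
grip_width: 17.3
grasp_force: 30.0
```

Emit:
jog_arm:
  targets:
    - {"hand": 0,"tx": 0.0002,"ty": -0.004,"tz": 0,"ax": 0,"ay": 0,"az": 0}
    - {"hand": 0,"tx": 0.0002,"ty": -0.004,"tz": 0,"ax": 0,"ay": 0,"az": 0}
    - {"hand": 0,"tx": 0.0002,"ty": -0.004,"tz": 0,"ax": 0,"ay": 0,"az": 0}
    - {"hand": 0,"tx": 0,"ty": 0,"tz": 0,"ax": 0,"ay": 0,"az": 0}

```text
time: 8.72
tool_pos: [503.5, 180.4, 60.1]
orientation: [0.689, 0.724, 0.001, -0.001]
wrist_force: [-7.1, 25.5, -2.3]
grip_width: 17.1
grasp_force: 30.0
```

The sled is at its stop, with the post at about (503.4,180.5). I'll release, rise and measure the domes from two wrist places, using the post as a reference of known position.

Emit:
jog_arm:
  targets:
    - {"hand": 1,"tx": 0,"ty": 0.002,"tz": 0,"ax": 0,"ay": 0,"az": 0}
    - {"hand": 1,"tx": 0,"ty": 0,"tz": 0,"ax": 0,"ay": 0,"az": 0}
    - {"hand": 1,"tx": 0,"ty": 0,"tz": 0,"ax": 0,"ay": 0,"az": 0}
    - {"hand": 1,"tx": 0,"ty": 0,"tz": 0,"ax": 0,"ay": 0,"az": 0}
    - {"hand": 1,"tx": 0,"ty": 0,"tz": 0.035,"ax": 0,"ay": 0,"az": 0}
    - {"hand": 1,"tx": 0,"ty": 0,"tz": 0.035,"ax": 0,"ay": 0,"az": 0}
    - {"hand": 1,"tx": 0,"ty": 0,"tz": 0.035,"ax": 0,"ay": 0,"az": 0}
    - {"hand": 1,"tx": 0,"ty": 0.02,"tz": 0.035,"ax": 0,"ay": 0,"az": 0}
    - {"hand": 1,"tx": 0,"ty": 0.025,"tz": 0.035,"ax": 0,"ay": 0,"az": 0}
    - {"hand": 1,"tx": 0,"ty": 0.025,"tz": 0.025,"ax": 0,"ay": 0,"az": 0}
    - {"hand": 1,"tx": 0,"ty": 0,"tz": 0,"ax": 0,"ay": 0,"az": 0}
    - {"hand": 1,"tx": 0,"ty": 0,"tz": 0,"ax": 0,"ay": 0,"az": 0}
    - {"hand": 1,"tx": 0,"ty": 0,"tz": 0,"ax": 0,"ay": 0,"az": 0}

```text
time: 9.8
tool_pos: [503.4, 249.2, 258.3]
orientation: [0.689, 0.725, -0.001, -0.0]
wrist_force: [0.0, -0.7, 0.1]
grip_width: 91.4
grasp_force: 0.0
```

Run:
```python
from h import *
s=observe(); im,kc=snap("wrist","w4.png"); print(s["tool_pos"].round(1)); np.savez("w4.npz",K=kc[0],C=kc[1])
```

```text
[503.4 249.2 258.3]
```

Emit:
jog_arm:
  targets:
    - {"hand": 1,"tx": 0,"ty": 0.035,"tz": 0,"ax": 0,"ay": 0,"az": 0}
    - {"hand": 1,"tx": 0,"ty": 0.035,"tz": 0,"ax": 0,"ay": 0,"az": 0}
    - {"hand": 1,"tx": 0,"ty": 0.02,"tz": 0,"ax": 0,"ay": 0,"az": 0}
    - {"hand": 1,"tx": 0,"ty": 0,"tz": 0,"ax": 0,"ay": 0,"az": 0}
    - {"hand": 1,"tx": 0,"ty": 0,"tz": 0,"ax": 0,"ay": 0,"az": 0}
    - {"hand": 1,"tx": 0,"ty": 0,"tz": 0,"ax": 0,"ay": 0,"az": 0}

```text
time: 10.35
tool_pos: [503.6, 338.5, 258.0]
orientation: [0.689, 0.725, -0.001, -0.0]
wrist_force: [-0.5, 0.1, -0.2]
grip_width: 91.2
grasp_force: 0.0
```

```bash
cat > dome.py <<'E'
from h import *
from scipy.optimize import minimize
th,ph=np.meshgrid(np.linspace(0,np.pi/2,25),np.linspace(0,2*np.pi,120,endpoint=False))
U=np.stack([np.sin(th)*np.cos(ph),np.sin(th)*np.sin(ph),np.cos(th)],-1).reshape(-1,3)
def projN(kc,X):
    K,C=kc; p=(X@C[:3,:3].T+C[:3,3])@K.T; return p[:,:2]/p[:,2:]
def outline(kc,c,r=45):
    P=projN(kc,np.array(c)+r*U).astype(np.float32); h=cv2.convexHull(P)[:,0]; 
    d=np.r_[h,h[:1]]; s=np.r_[0,np.cumsum(np.linalg.norm(np.diff(d,axis=0),axis=1))]; t=np.linspace(0,s[-1],150,endpoint=False)
    q=np.c_[np.interp(t,s,d[:,0]),np.interp(t,s,d[:,1])]; n=q-q.mean(0); n/=np.linalg.norm(n,axis=1)[:,None]; return q,n
def score(views,centres):
    tot=0;k=0
    for kc,g,mask in views:
        for c in centres:
            q,n=outline(kc,c); a=cv2.remap(g,*(q-1.5*n).astype(np.float32).T[:,:,None],2)[:,0]; b=cv2.remap(g,*(q+1.5*n).astype(np.float32).T[:,:,None],2)[:,0]
            ok=(q[:,0]>3)&(q[:,0]<636)&(q[:,1]>3)&(q[:,1]<mask)
            v=np.minimum(np.abs(a-b),40); tot+=v[ok].sum();k+=ok.sum()
    return tot/k
def grid(p): 
    x,y,w=p; e=np.array([np.cos(w),np.sin(w)]);f=np.array([-np.sin(w),np.cos(w)]);o=np.array([x,y])
    return [np.r_[o+48*(i*e+j*f),20.] for j in(-1,1) for i in (-1,1)]
def fit(views,p0):
    best=None
    for dx in(-6,-3,0,3,6):
        for dy in (-6,-3,0,3,6):
            p=np.array(p0)+[dx,dy,0]; s=score(views,grid(p))
            if best is None or s>best[0]: best=(s,p)
    r=minimize(lambda p:-score(views,grid([p[0],p[1],p[2]/100])),[best[1][0],best[1][1],best[1][2]*100],method="Nelder-Mead",options=dict(initial_simplex=np.array([best[1]*[1,1,100]+d for d in ([0,0,0],[3,0,0],[0,3,0],[0,0,3])]),xatol=.05,fatol=.01))
    return -r.fun,r.x*[1,1,.01]
E
python3 - <<'E'
from dome import *
s=observe(); im,kc=snap("wrist","w5.png"); print(s["tool_pos"].round(1),s["time"]); np.savez("w5.npz",K=kc[0],C=kc[1])
V=[]
for n in (4,5):
    g=cv2.GaussianBlur(cv2.cvtColor(cv2.imread(f"pics/w{n}.png"),6),(0,0),.8).astype(np.float32); V.append((ld(f"w{n}.npz"),g,300))
p0=[494,337,.05]
for v in ([V[0]],[V[1]],V): print(fit(v,p0))
f,p=fit(V,p0)
for n,(k,g,m) in zip((4,5),V):
    im=cv2.imread(f"pics/w{n}.png")
    for c in grid(p): cv2.polylines(im,[outline(k,c)[0].round().astype(int)],True,(0,0,255),1)
    t=projN(k,np.array([[503.4,180.5,110]]))[0]; print("post pred",t); cv2.circle(im,tuple(t.round().astype(int)),2,(0,255,0),-1)
    cv2.imwrite(f"pics/f{n}.png",im)
a=cv2.imread("pics/f4.png")[:380,130:530];b=cv2.imread("pics/f5.png")[:380,130:530]; cv2.imwrite("pics/f.png",np.hstack([a,b]))
E
```

```text
[503.6 338.5 258. ] 10.35
(np.float64(19.02304195433624), array([4.94533070e+02, 3.43556982e+02, 4.74232960e-02]))
(np.float64(21.769052734375), array([4.94559340e+02, 3.43558691e+02, 4.98086992e-02]))
(np.float64(20.485659582213263), array([4.94505599e+02, 3.43567471e+02, 4.87058714e-02]))
post pred [315.30763389 281.61263468]
post pred [310.77001747 367.90591086]
```

View pics/f.png

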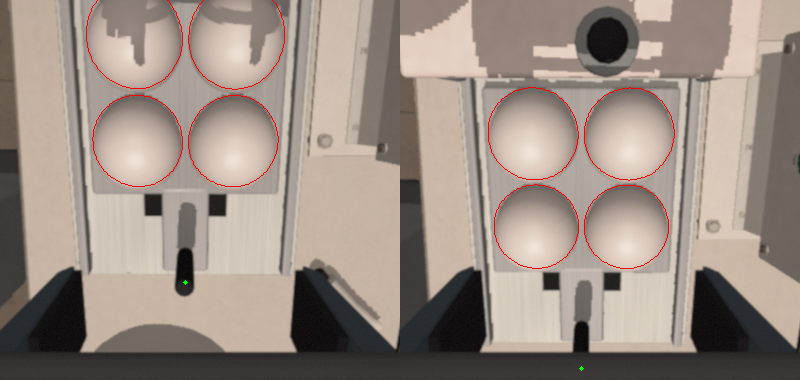

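The dome grid fits very well in both views: centre (494.5,343.6), yaw 0.049. What's left is a possible camera bias, which I'll calibrate on a centred knob. Now I'll go over the pot to the blanks.

Emit:
jog_arm:
  targets:
    - {"hand": 1,"tx": 0,"ty": -0.01,"tz": 0.035,"ax": 0,"ay": 0,"az": 0}
    - {"hand": 1,"tx": 0,"ty": -0.025,"tz": 0.035,"ax": 0,"ay": 0,"az": 0}
    - {"hand": 1,"tx": 0,"ty": -0.03,"tz": 0.035,"ax": 0,"ay": 0,"az": 0}
    - {"hand": 1,"tx": 0,"ty": -0.03,"tz": 0.035,"ax": 0,"ay": 0,"az": 0}
    - {"hand": 1,"tx": 0,"ty": -0.035,"tz": 0.02,"ax": 0,"ay": 0,"az": 0}
    - {"hand": 1,"tx": 0,"ty": -0.035,"tz": 0,"ax": 0,"ay": 0,"az": 0}
    - {"hand": 1,"tx": 0,"ty": -0.035,"tz": 0,"ax": 0,"ay": 0,"az": 0}
    - {"hand": 1,"tx": 0,"ty": -0.035,"tz": 0,"ax": 0,"ay": 0,"az": 0}
    - {"hand": 1,"tx": 0,"ty": -0.035,"tz": 0,"ax": 0,"ay": 0,"az": 0}
    - {"hand": 1,"tx": 0,"ty": -0.035,"tz": 0,"ax": 0,"ay": 0,"az": 0}
    - {"hand": 1,"tx": 0,"ty": -0.035,"tz": 0,"ax": 0,"ay": 0,"az": 0}
    - {"hand": 1,"tx": 0,"ty": -0.035,"tz": 0,"ax": 0,"ay": 0,"az": 0}
    - {"hand": 1,"tx": 0,"ty": -0.035,"tz": 0,"ax": 0,"ay": 0,"az": 0}
    - {"hand": 1,"tx": 0,"ty": -0.035,"tz": 0,"ax": 0,"ay": 0,"az": 0}
    - {"hand": 1,"tx": 0,"ty": -0.035,"tz": 0,"ax": 0,"ay": 0,"az": 0}
    - {"hand": 1,"tx": 0,"ty": -0.035,"tz": 0,"ax": 0,"ay": 0,"az": 0}
    - {"hand": 1,"tx": 0,"ty": -0.035,"tz": 0,"ax": 0,"ay": 0,"az": 0}
    - {"hand": 1,"tx": -0.005,"ty": -0.035,"tz": 0,"ax": 0,"ay": 0,"az": 0}
    - {"hand": 1,"tx": -0.005,"ty": -0.035,"tz": 0,"ax": 0,"ay": 0,"az": 0}
    - {"hand": 1,"tx": -0.003,"ty": -0.035,"tz": 0,"ax": 0,"ay": 0,"az": 0}

```text
time: 12.07
tool_pos: [488.9, -311.1, 411.2]
orientation: [0.69, 0.724, -0.0, -0.0]
wrist_force: [1.2, -0.2, 0.1]
grip_width: 91.2
grasp_force: 0.0
```

Emit:
jog_arm:
  targets:
    - {"hand": 1,"tx": 0,"ty": -0.024,"tz": -0.03,"ax": 0,"ay": 0,"az": 0}
    - {"hand": 1,"tx": 0,"ty": -0.012,"tz": -0.035,"ax": 0,"ay": 0,"az": 0}
    - {"hand": 1,"tx": 0,"ty": 0,"tz": -0.035,"ax": 0,"ay": 0,"az": 0}
    - {"hand": 1,"tx": 0,"ty": 0,"tz": -0.035,"ax": 0,"ay": 0,"az": 0}
    - {"hand": 1,"tx": 0,"ty": 0,"tz": -0.025,"ax": 0,"ay": 0,"az": 0}
    - {"hand": 0.65,"tx": 0,"ty": 0,"tz": 0,"ax": 0,"ay": 0,"az": 0}
    - {"hand": 0.65,"tx": 0,"ty": 0,"tz": 0,"ax": 0,"ay": 0,"az": 0}
    - {"hand": 0.65,"tx": 0,"ty": 0,"tz": 0,"ax": 0,"ay": 0,"az": 0}

```text
time: 12.73
tool_pos: [491.0, -345.6, 253.2]
orientation: [0.689, 0.725, 0.0, 0.001]
wrist_force: [0.9, 0.8, 0.1]
grip_width: 74.0
grasp_force: 0.0
```

Run:
```python
from h import *
s=observe(); im,kc=snap("wrist","w6.png"); print(s["tool_pos"].round(1),s["orientation"].round(3)); np.savez("w6.npz",K=kc[0],C=kc[1])
```

```text
[ 491.  -345.6  253.2] [0.689 0.725 0.    0.001]
```

View pics/w6.png

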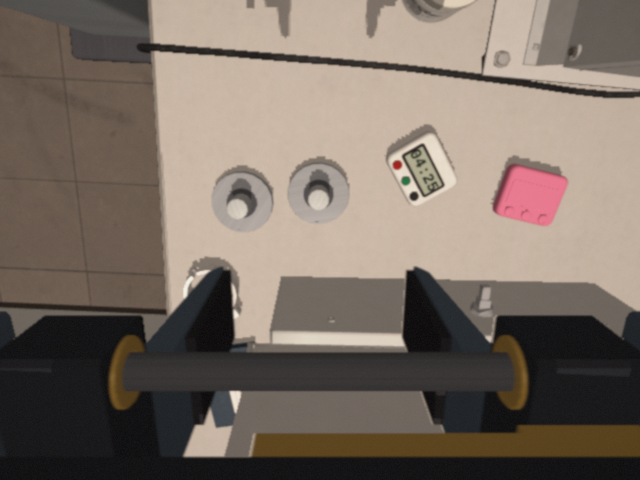

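Run:
```python
from h import *
kc=ld("w6.npz"); s=cam("scene"); t=cam("top")
for p,q in [((242,201),(237,206)),((318,193),(318,197))]: print("disc",onplane(kc,p,8).round(1),"knob",onplane(kc,q,38).round(1))
print("knob tri",tri([(kc,(237,206)),(s,(406.6,376.6)),(t,(448.2,248.2))]).round(1),tri([(kc,(318,197)),(s,(423.4,355.6)),(t,(434.4,232.5))]).round(1))
for p in [(281,277),(273,332),(405,277)]: print("dev",[onplane(kc,p,z).round(0) for z in (0,80,150)])
print("dev tri",tri([(kc,(281,277)),(s,(450.4,363.4))]).round(0))
for p in [(388,156),(433,133),(455,183),(413,205)]: print("timer",onplane(kc,p,18).round(1))
m=np.mean([onplane(kc,p,18) for p in [(388,156),(433,133),(455,183),(413,205)]],0); print(m.round(1))
k2=ld("w5.npz"); print("button",tri([(k2,(337,38)),(s,(243.2,169.2))]).round(1),onplane(k2,(337,38),150).round(1))
```

```text
disc [ 409.6 -366.4    8. ] knob [ 409.7 -364.9   38. ]
disc [ 490.7 -353.6    8. ] knob [ 490.6 -351.6   38. ]
knob tri [ 409.  -365.1   37.4] [ 489.3 -351.7   39.1]
dev [array([ 453., -456.,    0.]), array([ 459., -422.,   80.]), array([ 464., -393.,  150.])]
dev [array([ 445., -528.,    0.]), array([ 452., -481.,   80.]), array([ 458., -441.,  150.])]
dev [array([ 596., -449.,    0.]), array([ 577., -416.,   80.]), array([ 560., -388.,  150.])]
dev tri [ 471. -423.  107.]
timer [ 559.9 -309.8   18. ]
timer [ 602.7 -284.8   18. ]
timer [ 632.1 -334.    18. ]
timer [ 591.2 -359.4   18. ]
[ 596.5 -322.    18. ]
button [510.2 461.6 160.7] [508.9 464.2 150. ]
```

The white timer with the display, at (422,170), matches the description, and the pink one at (532,195) is the look-alike. The blanks are at (409.5,-365) and (490.5,-352). A boxy device stands beyond y≈-415, so I'll carry each blank to open bench and centre it there with two crossed squeezes. Blank 2 goes first.

Emit:
jog_arm:
  targets:
    - {"hand": 0.6,"tx": -0.027,"ty": -0.0065,"tz": -0.03,"ax": 0,"ay": 0,"az": 0}
    - {"hand": 0.6,"tx": -0.027,"ty": -0.0065,"tz": -0.03,"ax": 0,"ay": 0,"az": 0}
    - {"hand": 0.6,"tx": -0.0275,"ty": -0.0065,"tz": -0.03,"ax": 0,"ay": 0,"az": 0}
    - {"hand": 0.6,"tx": 0,"ty": 0,"tz": -0.033,"ax": 0,"ay": 0,"az": 0}
    - {"hand": 0.6,"tx": 0,"ty": 0,"tz": -0.033,"ax": 0,"ay": 0,"az": 0}
    - {"hand": 0.6,"tx": 0,"ty": 0,"tz": -0.033,"ax": 0,"ay": 0,"az": 0}
    - {"hand": 0.6,"tx": 0,"ty": 0,"tz": -0.033,"ax": 0,"ay": 0,"az": 0}
    - {"hand": 0.6,"tx": 0,"ty": 0,"tz": -0.012,"ax": 0,"ay": 0,"az": 0}
    - {"hand": 0.6,"tx": 0,"ty": 0,"tz": -0.005,"ax": 0,"ay": 0,"az": 0}
    - {"hand": 0.6,"tx": 0,"ty": 0,"tz": 0,"ax": 0,"ay": 0,"az": 0}
    - {"hand": 0.6,"tx": 0,"ty": 0,"tz": 0,"ax": 0,"ay": 0,"az": 0}

```text
time: 13.7
tool_pos: [410.3, -365.3, 13.7]
orientation: [0.689, 0.725, -0.0, 0.001]
wrist_force: [-0.2, 0.5, 1.0]
grip_width: 54.5
grasp_force: 0.0
```

Emit:
jog_arm:
  targets:
    - {"hand": 0,"tx": 0,"ty": 0,"tz": 0,"ax": 0,"ay": 0,"az": 0}
    - {"hand": 0,"tx": 0,"ty": 0,"tz": 0,"ax": 0,"ay": 0,"az": 0}
    - {"hand": 0,"tx": 0,"ty": 0,"tz": 0,"ax": 0,"ay": 0,"az": 0}
    - {"hand": 0,"tx": 0,"ty": 0,"tz": 0,"ax": 0,"ay": 0,"az": 0}
    - {"hand": 0,"tx": 0,"ty": 0,"tz": 0,"ax": 0,"ay": 0,"az": 0}
    - {"hand": 0,"tx": 0,"ty": 0,"tz": 0,"ax": 0,"ay": 0,"az": 0}
    - {"hand": 0,"tx": 0,"ty": 0,"tz": 0,"ax": 0,"ay": 0,"az": 0}
    - {"hand": 0,"tx": 0,"ty": 0,"tz": 0,"ax": 0,"ay": 0,"az": 0}

```text
time: 14.37
tool_pos: [409.2, -364.2, 12.2]
orientation: [0.689, 0.725, 0.0, -0.0]
wrist_force: [-1.5, -0.1, 0.2]
grip_width: 4.3
grasp_force: 0.0
```

It missed again at 4.3 mm, without any force. Both misses fit fingertips sitting about 34 mm above the reported TCP: the first attempt then closed right at the post top, and this one above the knob. The finger spacing in the wrist picture says the same. I'll test it by descending in small steps and watching the force.

Emit:
jog_arm:
  targets:
    - {"hand": 0.6,"tx": 0,"ty": 0,"tz": 0,"ax": 0,"ay": 0,"az": 0}
    - {"hand": 0.6,"tx": 0,"ty": 0,"tz": 0,"ax": 0,"ay": 0,"az": 0}
    - {"hand": 0.6,"tx": 0,"ty": 0,"tz": 0,"ax": 0,"ay": 0,"az": 0}
    - {"hand": 0.6,"tx": 0,"ty": 0,"tz": 0,"ax": 0,"ay": 0,"az": 0}
    - {"hand": 0.6,"tx": 0,"ty": 0,"tz": 0,"ax": 0,"ay": 0,"az": 0}
    - {"hand": 0.6,"tx": 0,"ty": 0,"tz": -0.003,"ax": 0,"ay": 0,"az": 0}
    - {"hand": 0.6,"tx": 0,"ty": 0,"tz": -0.003,"ax": 0,"ay": 0,"az": 0}
    - {"hand": 0.6,"tx": 0,"ty": 0,"tz": 0,"ax": 0,"ay": 0,"az": 0}

```text
time: 15.03
tool_pos: [409.0, -363.9, 5.5]
orientation: [0.689, 0.725, 0.0, -0.0]
wrist_force: [0.2, -0.2, 0.3]
grip_width: 53.2
grasp_force: 0.0
```

Run:
```python
from h import *
b,kc=snap("wrist","w7.png"); a,_=snap("scene"); s=observe(); print(s["tool_pos"].round(1),s["wrist_force"].round(1),s["grip_width"])
T=s["tool_pos"]; S=cam("scene")
for z in (0,34): print(proj(kc,T+[0,0,z]).round(0),proj(kc,T+[28,16,z]).round(0),proj(kc,T+[-28,16,z]).round(0), proj(S,T+[0,0,z]).round(0))
o=np.zeros((400,800,3),np.uint8); o[:,:400]=cv2.resize(b[120:420,170:470],(400,400),interpolation=2); o[:,400:]=cv2.resize(a[300:420,350:470],(400,400),interpolation=2)
cv2.imwrite("pics/c5.png",o[:,:,::-1])
```

```text
[ 409.1 -364.1    5.9] [ 0.6 -0.5  0.8] 54.36306739130122
[320. 273.] [377. 247.] [266. 241.] [404. 385.]
[320. 303.] [387. 272.] [257. 265.] [405. 378.]
```

View pics/c5.png

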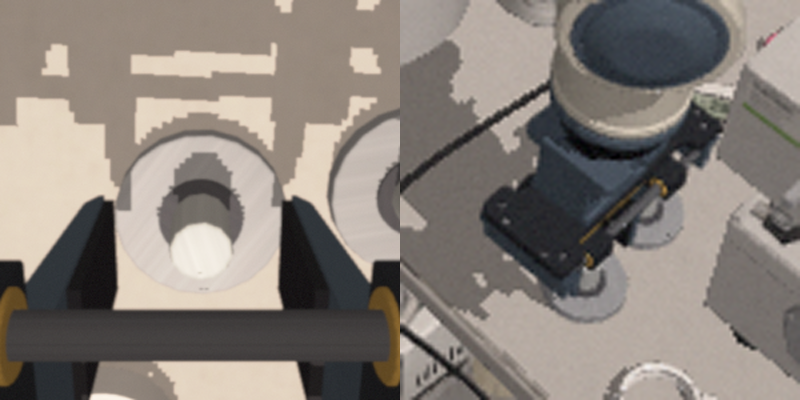

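No force at TCP z 5.5, where the real tips would already be pressing on the disc, and the fingertip pixels match z+34. So the tips are 34 mm above the reported TCP and I'll use that from here. Descending until the tips are at about 13 mm.

Emit:
jog_arm:
  targets:
    - {"hand": 0.6,"tx": 0,"ty": -0.001,"tz": -0.01,"ax": 0,"ay": 0,"az": 0}
    - {"hand": 0.6,"tx": 0,"ty": -0.001,"tz": -0.008,"ax": 0,"ay": 0,"az": 0}
    - {"hand": 0.6,"tx": 0,"ty": 0,"tz": -0.004,"ax": 0,"ay": 0,"az": 0}
    - {"hand": 0.6,"tx": 0,"ty": 0,"tz": -0.003,"ax": 0,"ay": 0,"az": 0}
    - {"hand": 0.6,"tx": 0,"ty": 0,"tz": 0,"ax": 0,"ay": 0,"az": 0}
    - {"hand": 0.6,"tx": 0,"ty": 0,"tz": 0,"ax": 0,"ay": 0,"az": 0}

```text
time: 15.63
tool_pos: [409.1, -366.1, -19.0]
orientation: [0.689, 0.725, 0.0, -0.0]
wrist_force: [0.3, -0.1, 0.6]
grip_width: 54.8
grasp_force: 0.0
```

Emit:
jog_arm:
  targets:
    - {"hand": 0,"tx": 0,"ty": 0,"tz": 0,"ax": 0,"ay": 0,"az": 0}
    - {"hand": 0,"tx": 0,"ty": 0,"tz": 0,"ax": 0,"ay": 0,"az": 0}
    - {"hand": 0,"tx": 0,"ty": 0,"tz": 0,"ax": 0,"ay": 0,"az": 0}
    - {"hand": 0,"tx": 0,"ty": 0,"tz": 0,"ax": 0,"ay": 0,"az": 0}
    - {"hand": 0,"tx": 0,"ty": 0,"tz": 0,"ax": 0,"ay": 0,"az": 0}
    - {"hand": 0,"tx": 0,"ty": 0,"tz": 0,"ax": 0,"ay": 0,"az": 0}
    - {"hand": 0,"tx": 0,"ty": 0,"tz": 0,"ax": 0,"ay": 0,"az": 0}
    - {"hand": 0,"tx": 0,"ty": 0,"tz": 0,"ax": 0,"ay": 0,"az": 0}

```text
time: 16.3
tool_pos: [409.4, -366.3, -18.7]
orientation: [0.689, 0.725, -0.0, 0.0]
wrist_force: [1.3, 0.8, 3.1]
grip_width: 21.6
grasp_force: 30.0
```

Blank 2 is held at 21.6 mm. I'll carry it to open bench and centre it with a crossed squeeze.

Emit:
jog_arm:
  targets:
    - {"hand": 0,"tx": 0,"ty": 0,"tz": 0.01,"ax": 0,"ay": 0,"az": 0}
    - {"hand": 0,"tx": 0,"ty": 0,"tz": 0.01,"ax": 0,"ay": 0,"az": 0}
    - {"hand": 0,"tx": 0.007,"ty": 0.022,"tz": 0,"ax": 0,"ay": 0,"az": 0}
    - {"hand": 0,"tx": 0.007,"ty": 0.022,"tz": 0,"ax": 0,"ay": 0,"az": 0}
    - {"hand": 0,"tx": 0.007,"ty": 0.022,"tz": 0,"ax": 0,"ay": 0,"az": 0}
    - {"hand": 0,"tx": 0,"ty": 0,"tz": 0,"ax": 0,"ay": 0,"az": 0}
    - {"hand": 0,"tx": 0,"ty": 0,"tz": -0.01,"ax": 0,"ay": 0,"az": 0}
    - {"hand": 0,"tx": 0,"ty": 0,"tz": -0.006,"ax": 0,"ay": 0,"az": 0}
    - {"hand": 0,"tx": 0,"ty": 0,"tz": -0.004,"ax": 0,"ay": 0,"az": 0}
    - {"hand": 0,"tx": 0,"ty": 0,"tz": 0,"ax": 0,"ay": 0,"az": 0}
    - {"hand": 0.5,"tx": 0,"ty": 0,"tz": 0,"ax": 0,"ay": 0,"az": 0}
    - {"hand": 0.5,"tx": 0,"ty": 0,"tz": 0,"ax": 0,"ay": 0,"az": 0}
    - {"hand": 0.5,"tx": 0,"ty": 0,"tz": 0,"ax": 0,"ay": 0,"az": 0}
    - {"hand": 0.5,"tx": 0,"ty": 0,"tz": 0,"ax": 0,"ay": 0,"az": 0}

```text
time: 17.47
tool_pos: [430.1, -300.5, -18.9]
orientation: [0.689, 0.725, -0.0, -0.0]
wrist_force: [-0.7, -0.2, 0.3]
grip_width: 43.9
grasp_force: 0.0
```

Emit:
jog_arm:
  targets:
    - {"hand": 0.5,"tx": 0,"ty": 0,"tz": 0,"ax": 0,"ay": 0,"az": 6.9}
    - {"hand": 0.5,"tx": 0,"ty": 0,"tz": 0,"ax": 0,"ay": 0,"az": 6.9}
    - {"hand": 0.5,"tx": 0,"ty": 0,"tz": 0,"ax": 0,"ay": 0,"az": 6.9}
    - {"hand": 0.5,"tx": 0,"ty": 0,"tz": 0,"ax": 0,"ay": 0,"az": 6.9}
    - {"hand": 0.5,"tx": 0,"ty": 0,"tz": 0,"ax": 0,"ay": 0,"az": 6.9}
    - {"hand": 0.5,"tx": 0,"ty": 0,"tz": 0,"ax": 0,"ay": 0,"az": 6.9}
    - {"hand": 0.5,"tx": 0,"ty": 0,"tz": 0,"ax": 0,"ay": 0,"az": 6.9}
    - {"hand": 0.5,"tx": 0,"ty": 0,"tz": 0,"ax": 0,"ay": 0,"az": 6.9}
    - {"hand": 0.5,"tx": 0,"ty": 0,"tz": 0,"ax": 0,"ay": 0,"az": 6.9}
    - {"hand": 0.5,"tx": 0,"ty": 0,"tz": 0,"ax": 0,"ay": 0,"az": 6.9}
    - {"hand": 0.5,"tx": 0,"ty": 0,"tz": 0,"ax": 0,"ay": 0,"az": 6.9}
    - {"hand": 0.5,"tx": 0,"ty": 0,"tz": 0,"ax": 0,"ay": 0,"az": 6.9}
    - {"hand": 0.5,"tx": 0,"ty": 0,"tz": 0,"ax": 0,"ay": 0,"az": 6.9}
    - {"hand": 0.5,"tx": 0,"ty": 0,"tz": 0,"ax": 0,"ay": 0,"az": 0}
    - {"hand": 0,"tx": 0,"ty": 0,"tz": 0,"ax": 0,"ay": 0,"az": 0}
    - {"hand": 0,"tx": 0,"ty": 0,"tz": 0,"ax": 0,"ay": 0,"az": 0}
    - {"hand": 0,"tx": 0,"ty": 0,"tz": 0,"ax": 0,"ay": 0,"az": 0}
    - {"hand": 0,"tx": 0,"ty": 0,"tz": 0,"ax": 0,"ay": 0,"az": 0}
    - {"hand": 0,"tx": 0,"ty": 0,"tz": 0,"ax": 0,"ay": 0,"az": 0}
    - {"hand": 0,"tx": 0,"ty": 0,"tz": 0,"ax": 0,"ay": 0,"az": 0}

```text
time: 19.13
tool_pos: [430.3, -300.2, -18.8]
orientation: [-0.022, 1.0, -0.0, 0.0]
wrist_force: [-0.0, -0.6, 0.1]
grip_width: 21.1
grasp_force: 30.0
```

Emit:
jog_arm:
  targets:
    - {"hand": 0.5,"tx": 0,"ty": 0,"tz": 0,"ax": 0,"ay": 0,"az": 0}
    - {"hand": 0.5,"tx": 0,"ty": 0,"tz": 0,"ax": 0,"ay": 0,"az": 0}
    - {"hand": 0.5,"tx": 0,"ty": 0,"tz": 0,"ax": 0,"ay": 0,"az": 0}
    - {"hand": 0.5,"tx": 0,"ty": 0,"tz": 0,"ax": 0,"ay": 0,"az": -6.9}
    - {"hand": 0.5,"tx": 0,"ty": 0,"tz": 0,"ax": 0,"ay": 0,"az": -6.9}
    - {"hand": 0.5,"tx": 0,"ty": 0,"tz": 0,"ax": 0,"ay": 0,"az": -6.9}
    - {"hand": 0.5,"tx": 0,"ty": 0,"tz": 0,"ax": 0,"ay": 0,"az": -6.9}
    - {"hand": 0.5,"tx": 0,"ty": 0,"tz": 0,"ax": 0,"ay": 0,"az": -6.9}
    - {"hand": 0.5,"tx": 0,"ty": 0,"tz": 0,"ax": 0,"ay": 0,"az": -6.9}
    - {"hand": 0.5,"tx": 0,"ty": 0,"tz": 0,"ax": 0,"ay": 0,"az": -6.9}
    - {"hand": 0.5,"tx": 0,"ty": 0,"tz": 0,"ax": 0,"ay": 0,"az": -6.9}
    - {"hand": 0.5,"tx": 0,"ty": 0,"tz": 0,"ax": 0,"ay": 0,"az": -6.9}
    - {"hand": 0.5,"tx": 0,"ty": 0,"tz": 0,"ax": 0,"ay": 0,"az": -6.9}
    - {"hand": 0.5,"tx": 0,"ty": 0,"tz": 0,"ax": 0,"ay": 0,"az": -6.9}
    - {"hand": 0.5,"tx": 0,"ty": 0,"tz": 0,"ax": 0,"ay": 0,"az": -6.9}
    - {"hand": 0.5,"tx": 0,"ty": 0,"tz": 0,"ax": 0,"ay": 0,"az": -6.9}
    - {"hand": 0.5,"tx": 0,"ty": 0,"tz": 0,"ax": 0,"ay": 0,"az": 0}

```text
time: 20.55
tool_pos: [430.2, -300.2, -18.8]
orientation: [0.691, 0.723, 0.0, -0.0]
wrist_force: [0.8, 0.3, 0.3]
grip_width: 45.6
grasp_force: 0.0
```

Emit:
jog_arm:
  targets:
    - {"hand": 0,"tx": 0,"ty": 0,"tz": 0,"ax": 0,"ay": 0,"az": 0}
    - {"hand": 0,"tx": 0,"ty": 0,"tz": 0,"ax": 0,"ay": 0,"az": 0}
    - {"hand": 0,"tx": 0,"ty": 0,"tz": 0,"ax": 0,"ay": 0,"az": 0}
    - {"hand": 0,"tx": 0,"ty": 0,"tz": 0,"ax": 0,"ay": 0,"az": 0}
    - {"hand": 0,"tx": 0,"ty": 0,"tz": 0,"ax": 0,"ay": 0,"az": 0}
    - {"hand": 0,"tx": 0,"ty": 0,"tz": 0,"ax": 0,"ay": 0,"az": 0}

```text
time: 21.05
tool_pos: [430.2, -300.2, -18.8]
orientation: [0.689, 0.725, -0.0, -0.0]
wrist_force: [-0.1, 0.2, 0.3]
grip_width: 21.0
grasp_force: 30.0
```

Emit:
jog_arm:
  targets:
    - {"hand": 0.5,"tx": 0,"ty": 0,"tz": 0,"ax": 0,"ay": 0,"az": 0}
    - {"hand": 0.5,"tx": 0,"ty": 0,"tz": 0,"ax": 0,"ay": 0,"az": 0}
    - {"hand": 0.5,"tx": 0,"ty": 0,"tz": 0,"ax": 0,"ay": 0,"az": 0}
    - {"hand": 0.5,"tx": 0,"ty": 0,"tz": 0,"ax": 0,"ay": 0,"az": 0}
    - {"hand": 0.5,"tx": 0,"ty": 0,"tz": 0.03,"ax": 0,"ay": 0,"az": 0}
    - {"hand": 0.5,"tx": 0,"ty": 0,"tz": 0.03,"ax": 0,"ay": 0,"az": 0}
    - {"hand": 0.5,"tx": 0,"ty": 0,"tz": 0.03,"ax": 0,"ay": 0,"az": 0}
    - {"hand": 0.5,"tx": 0,"ty": 0,"tz": 0.03,"ax": 0,"ay": 0,"az": 0}
    - {"hand": 1,"tx": 0,"ty": 0.015,"tz": 0.03,"ax": 0,"ay": 0,"az": 0}
    - {"hand": 1,"tx": 0,"ty": 0.015,"tz": 0.03,"ax": 0,"ay": 0,"az": 0}
    - {"hand": 1,"tx": 0,"ty": 0.015,"tz": 0.03,"ax": 0,"ay": 0,"az": 0}
    - {"hand": 1,"tx": 0,"ty": 0,"tz": 0.03,"ax": 0,"ay": 0,"az": 0}
    - {"hand": 1,"tx": 0,"ty": 0,"tz": 0,"ax": 0,"ay": 0,"az": 0}
    - {"hand": 1,"tx": 0,"ty": 0,"tz": 0,"ax": 0,"ay": 0,"az": 0}
    - {"hand": 1,"tx": 0,"ty": 0,"tz": 0,"ax": 0,"ay": 0,"az": 0}

```text
time: 22.3
tool_pos: [430.0, -255.1, 220.8]
orientation: [0.689, 0.725, -0.0, -0.0]
wrist_force: [0.6, 0.1, -1.0]
grip_width: 89.3
grasp_force: 0.0
```

```bash
cat > disc.py <<'E'
from dome import *
a=np.linspace(0,2*np.pi,200,endpoint=False); CI=np.c_[np.cos(a),np.sin(a),0*a]
def dscore(kc,g,x,y):
    # bottom/top rim hull of disc + knob top circle, mean abs contrast
    v=0
    for pts in (np.vstack([CI*33+[x,y,10],CI*33+[x,y,0]]),CI*11+[x,y,38]):
        h=cv2.convexHull(projN(kc,pts).astype(np.float32))[:,0]; c=h.mean(0); n=h-c; n/=np.linalg.norm(n,axis=1)[:,None]
        A=cv2.remap(g,*(h-1.5*n).astype(np.float32).T[:,:,None],2); B=cv2.remap(g,*(h+1.5*n).astype(np.float32).T[:,:,None],2)
        v+=np.minimum(np.abs(A-B),40).mean()
    return v
def fitdisc(kc,im,p0):
    g=cv2.GaussianBlur(cv2.cvtColor(im,cv2.COLOR_RGB2GRAY),(0,0),.8).astype(np.float32)
    b=max(((dscore(kc,g,p0[0]+i,p0[1]+j),p0[0]+i,p0[1]+j) for i in range(-8,9) for j in range(-8,9)))
    r=minimize(lambda p:-dscore(kc,g,*p),b[1:],method="Nelder-Mead",options=dict(xatol=.05,fatol=.01)); return r.x,-r.fun
E
python3 - <<'E'
from disc import *
s=observe(); im,kc=snap("wrist","w8.png"); print(s["tool_pos"].round(1),s["orientation"].round(4),s["time"])
print(fitdisc(kc,im,(430,-300)))
E
```

```text
[ 430.  -255.1  220.8] [ 6.889e-01  7.249e-01 -0.000e+00 -2.000e-04] 22.3
(array([ 429.11691972, -299.5009056 ]), np.float64(51.15416717529297))
```

The calibration says true = measured + (1.1,-0.7) mm. That puts dome_1 at (449.9,292.6) and dome_2 at (545.8,297.3). I'll regrip blank 2 and carry it over the pot.

Emit:
jog_arm:
  targets:
    - {"hand": 0.5,"tx": 0,"ty": -0.015,"tz": -0.03,"ax": 0,"ay": 0,"az": 0}
    - {"hand": 0.5,"tx": 0,"ty": -0.015,"tz": -0.03,"ax": 0,"ay": 0,"az": 0}
    - {"hand": 0.5,"tx": 0,"ty": -0.015,"tz": -0.03,"ax": 0,"ay": 0,"az": 0}
    - {"hand": 0.5,"tx": 0,"ty": 0,"tz": -0.03,"ax": 0,"ay": 0,"az": 0}
    - {"hand": 0.5,"tx": 0,"ty": 0,"tz": -0.03,"ax": 0,"ay": 0,"az": 0}
    - {"hand": 0.5,"tx": 0,"ty": 0,"tz": -0.03,"ax": 0,"ay": 0,"az": 0}
    - {"hand": 0.5,"tx": 0,"ty": 0,"tz": -0.03,"ax": 0,"ay": 0,"az": 0}
    - {"hand": 0.5,"tx": 0,"ty": 0,"tz": -0.015,"ax": 0,"ay": 0,"az": 0}
    - {"hand": 0.5,"tx": 0,"ty": 0,"tz": -0.01,"ax": 0,"ay": 0,"az": 0}
    - {"hand": 0.5,"tx": 0,"ty": 0,"tz": -0.005,"ax": 0,"ay": 0,"az": 0}
    - {"hand": 0.5,"tx": 0,"ty": 0,"tz": 0,"ax": 0,"ay": 0,"az": 0}
    - {"hand": 0.5,"tx": 0,"ty": 0,"tz": 0,"ax": 0,"ay": 0,"az": 0}
    - {"hand": 0,"tx": 0,"ty": 0,"tz": 0,"ax": 0,"ay": 0,"az": 0}
    - {"hand": 0,"tx": 0,"ty": 0,"tz": 0,"ax": 0,"ay": 0,"az": 0}
    - {"hand": 0,"tx": 0,"ty": 0,"tz": 0,"ax": 0,"ay": 0,"az": 0}
    - {"hand": 0,"tx": 0,"ty": 0,"tz": 0,"ax": 0,"ay": 0,"az": 0}
    - {"hand": 0,"tx": 0,"ty": 0,"tz": 0,"ax": 0,"ay": 0,"az": 0}
    - {"hand": 0,"tx": 0,"ty": 0,"tz": 0,"ax": 0,"ay": 0,"az": 0}

```text
time: 23.85
tool_pos: [430.5, -300.4, -18.3]
orientation: [0.689, 0.725, 0.0, 0.0]
wrist_force: [-0.8, 1.0, 7.4]
grip_width: 21.3
grasp_force: 30.0
```

Emit:
jog_arm:
  targets:
    - {"hand": 0,"tx": 0,"ty": 0,"tz": 0.01,"ax": 0,"ay": 0,"az": 0}
    - {"hand": 0,"tx": 0,"ty": 0,"tz": 0.02,"ax": 0,"ay": 0,"az": 0}
    - {"hand": 0,"tx": 0,"ty": 0,"tz": 0.03,"ax": 0,"ay": 0,"az": 0}
    - {"hand": 0,"tx": 0,"ty": 0,"tz": 0.035,"ax": 0,"ay": 0,"az": 0}
    - {"hand": 0,"tx": 0,"ty": 0,"tz": 0.035,"ax": 0,"ay": 0,"az": 0}
    - {"hand": 0,"tx": 0,"ty": 0,"tz": 0.035,"ax": 0,"ay": 0,"az": 0}
    - {"hand": 0,"tx": 0,"ty": 0,"tz": 0.035,"ax": 0,"ay": 0,"az": 0}
    - {"hand": 0,"tx": 0,"ty": 0,"tz": 0.035,"ax": 0,"ay": 0,"az": 0}
    - {"hand": 0,"tx": 0,"ty": 0,"tz": 0.035,"ax": 0,"ay": 0,"az": 0}
    - {"hand": 0,"tx": 0,"ty": 0,"tz": 0.035,"ax": 0,"ay": 0,"az": 0}
    - {"hand": 0,"tx": 0,"ty": 0.008,"tz": 0.035,"ax": 0,"ay": 0,"az": 0}
    - {"hand": 0,"tx": 0,"ty": 0.016,"tz": 0.03,"ax": 0,"ay": 0,"az": 0}
    - {"hand": 0,"tx": 0.002,"ty": 0.024,"tz": 0.025,"ax": 0,"ay": 0,"az": 0}
    - {"hand": 0,"tx": 0.002,"ty": 0.03,"tz": 0.015,"ax": 0,"ay": 0,"az": 0}
    - {"hand": 0,"tx": 0.002,"ty": 0.03,"tz": 0.01,"ax": 0,"ay": 0,"az": 0}
    - {"hand": 0,"tx": 0.002,"ty": 0.03,"tz": 0,"ax": 0,"ay": 0,"az": 0}
    - {"hand": 0,"tx": 0.002,"ty": 0.03,"tz": 0,"ax": 0,"ay": 0,"az": 0}
    - {"hand": 0,"tx": 0.002,"ty": 0.03,"tz": 0,"ax": 0,"ay": 0,"az": 0}
    - {"hand": 0,"tx": 0.002,"ty": 0.03,"tz": 0,"ax": 0,"ay": 0,"az": 0}
    - {"hand": 0,"tx": 0.002,"ty": 0.03,"tz": 0,"ax": 0,"ay": 0,"az": 0}

```text
time: 25.52
tool_pos: [445.3, -40.6, 401.8]
orientation: [0.689, 0.725, 0.0, 0.0]
wrist_force: [0.7, 0.2, -0.9]
grip_width: 21.1
grasp_force: 30.0
```

Emit:
jog_arm:
  targets:
    - {"hand": 0,"tx": 0.002,"ty": 0.03,"tz": 0,"ax": 0,"ay": 0,"az": 0}
    - {"hand": 0,"tx": 0.002,"ty": 0.03,"tz": 0,"ax": 0,"ay": 0,"az": 0}
    - {"hand": 0,"tx": 0,"ty": 0.03,"tz": 0,"ax": 0,"ay": 0,"az": 0}
    - {"hand": 0,"tx": 0,"ty": 0.03,"tz": 0,"ax": 0,"ay": 0,"az": 0}
    - {"hand": 0,"tx": 0,"ty": 0.03,"tz": 0,"ax": 0,"ay": 0,"az": 0}
    - {"hand": 0,"tx": 0,"ty": 0.03,"tz": 0,"ax": 0,"ay": 0,"az": 0}
    - {"hand": 0,"tx": 0,"ty": 0.03,"tz": 0,"ax": 0,"ay": 0,"az": 0}
    - {"hand": 0,"tx": 0,"ty": 0.03,"tz": 0,"ax": 0,"ay": 0,"az": 0}
    - {"hand": 0,"tx": 0,"ty": 0.03,"tz": 0,"ax": 0,"ay": 0,"az": 0}
    - {"hand": 0,"tx": 0,"ty": 0.025,"tz": 0,"ax": 0,"ay": 0,"az": 0}
    - {"hand": 0,"tx": 0,"ty": 0.018,"tz": -0.01,"ax": 0,"ay": 0,"az": 0}
    - {"hand": 0,"tx": 0,"ty": 0.01,"tz": -0.02,"ax": 0,"ay": 0,"az": 0}
    - {"hand": 0,"tx": 0,"ty": 0,"tz": -0.03,"ax": 0,"ay": 0,"az": 0}
    - {"hand": 0,"tx": 0,"ty": 0,"tz": -0.03,"ax": 0,"ay": 0,"az": 0}
    - {"hand": 0,"tx": 0,"ty": 0,"tz": -0.03,"ax": 0,"ay": 0,"az": 0}
    - {"hand": 0,"tx": 0,"ty": 0,"tz": -0.03,"ax": 0,"ay": 0,"az": 0}
    - {"hand": 0,"tx": 0,"ty": 0,"tz": -0.03,"ax": 0,"ay": 0,"az": 0}
    - {"hand": 0,"tx": 0,"ty": 0,"tz": 0,"ax": 0,"ay": 0,"az": 0}
    - {"hand": 0,"tx": 0,"ty": 0,"tz": 0,"ax": 0,"ay": 0,"az": 0}

```text
time: 27.1
tool_pos: [449.4, 280.4, 221.4]
orientation: [0.689, 0.725, -0.001, -0.0]
wrist_force: [0.9, -0.8, -0.8]
grip_width: 21.5
grasp_force: 30.0
```

Emit:
jog_arm:
  targets:
    - {"hand": 0,"tx": 0.0005,"ty": 0.006,"tz": -0.03,"ax": 0,"ay": 0,"az": 0}
    - {"hand": 0,"tx": 0,"ty": 0.006,"tz": -0.03,"ax": 0,"ay": 0,"az": 0}
    - {"hand": 0,"tx": 0,"ty": 0,"tz": -0.03,"ax": 0,"ay": 0,"az": 0}
    - {"hand": 0,"tx": 0,"ty": 0,"tz": -0.03,"ax": 0,"ay": 0,"az": 0}
    - {"hand": 0,"tx": 0,"ty": 0,"tz": -0.03,"ax": 0,"ay": 0,"az": 0}
    - {"hand": 0,"tx": 0,"ty": 0,"tz": -0.012,"ax": 0,"ay": 0,"az": 0}
    - {"hand": 0,"tx": 0,"ty": 0,"tz": -0.006,"ax": 0,"ay": 0,"az": 0}
    - {"hand": 0,"tx": 0,"ty": 0,"tz": 0,"ax": 0,"ay": 0,"az": 0}
    - {"hand": 0,"tx": 0,"ty": 0,"tz": 0,"ax": 0,"ay": 0,"az": 0}
    - {"hand": 0,"tx": 0,"ty": 0,"tz": 0,"ax": 0,"ay": 0,"az": 0}

```text
time: 27.93
tool_pos: [452.1, 293.5, 55.0]
orientation: [0.689, 0.725, 0.001, 0.0]
wrist_force: [0.2, -0.8, -1.7]
grip_width: 21.2
grasp_force: 30.0
```

```bash
cat >> h.py <<'E'
def avgpos(n=8):
    a=[]
    for i in range(n): read_camera("wrist"); a.append(observe()["tool_pos"])
    return np.mean(a,0),np.std(a,0)
E
python3 - <<'E'
from h import *
m,s=avgpos(); print(m.round(2),s.round(2)); o=observe(); print(o["wrist_force"].round(1),o["time"])
E
```

```text
[451.23 293.04  54.02] [0.37 0.18 0.5 ]
[ 0.4 -0.4 -0.3] 28.3333
```

Emit:
jog_arm:
  targets:
    - {"hand": 0,"tx": -0.0013,"ty": -0.0004,"tz": -0.003,"ax": 0,"ay": 0,"az": 0}
    - {"hand": 0,"tx": 0,"ty": 0,"tz": -0.002,"ax": 0,"ay": 0,"az": 0}
    - {"hand": 0,"tx": 0,"ty": 0,"tz": 0,"ax": 0,"ay": 0,"az": 0}
    - {"hand": 0,"tx": 0,"ty": 0,"tz": 0,"ax": 0,"ay": 0,"az": 0}

```text
time: 28.67
tool_pos: [449.3, 292.3, 47.9]
orientation: [0.689, 0.725, -0.0, -0.0]
wrist_force: [0.1, -0.1, -0.7]
grip_width: 21.6
grasp_force: 30.0
```

Run:
```python
from h import *
m,s=avgpos(10); print(m.round(2),s.round(2)); o=observe(); print(o["wrist_force"].round(1),o["time"],o["q"].round(4))
```

```text
[449.47 292.4   48.2 ] [0.04 0.02 0.06]
[-0.1  0.1 -1. ] 29.1667 [0.4654 0.5419 1.708  0.     0.8916 0.4146]
```

Emit:
jog_arm:
  targets:
    - {"hand": 0,"tx": 0.0004,"ty": 0.0002,"tz": -0.001,"ax": 0,"ay": 0,"az": 0}
    - {"hand": 0,"tx": 0,"ty": 0,"tz": -0.0005,"ax": 0,"ay": 0,"az": 0}
    - {"hand": 0,"tx": 0,"ty": 0,"tz": 0,"ax": 0,"ay": 0,"az": 0}
    - {"hand": 0,"tx": 0,"ty": 0,"tz": 0,"ax": 0,"ay": 0,"az": 0}
    - {"hand": 0,"tx": 0,"ty": 0,"tz": 0,"ax": 0,"ay": 0,"az": 0}
    - {"hand": 0,"tx": 0,"ty": 0,"tz": 0,"ax": 0,"ay": 0,"az": 0}

```text
time: 29.67
tool_pos: [449.8, 292.6, 46.7]
orientation: [0.689, 0.725, -0.0, -0.0]
wrist_force: [1.1, 0.1, -1.3]
grip_width: 20.9
grasp_force: 30.0
```

Run:
```python
from h import *
m,s=avgpos(6); print(m.round(2),s.round(2)); o=observe(); print(o["wrist_force"].round(1),o["time"])
```

```text
[449.83 292.59  46.7 ] [0.01 0.02 0.01]
[ 0.5 -0.7 -1.6] 29.9667
```

Emit:
jog_arm:
  targets:
    - {"hand": 0,"tx": 0,"ty": 0,"tz": -0.0005,"ax": 0,"ay": 0,"az": 0}
    - {"hand": 0,"tx": 0,"ty": 0,"tz": 0,"ax": 0,"ay": 0,"az": 0}
    - {"hand": 0,"tx": 0,"ty": 0,"tz": 0,"ax": 0,"ay": 0,"az": 0}
    - {"hand": 0,"tx": 0,"ty": 0,"tz": 0,"ax": 0,"ay": 0,"az": 0}

```text
time: 30.3
tool_pos: [449.9, 292.7, 46.5]
orientation: [0.689, 0.725, 0.0, 0.0]
wrist_force: [-1.3, -1.0, 5.5]
grip_width: 21.1
grasp_force: 30.0
```

Emit:
jog_arm:
  targets:
    - {"hand": 0,"tx": 0,"ty": 0,"tz": -0.0005,"ax": 0,"ay": 0,"az": 0}
    - {"hand": 0,"tx": 0,"ty": 0,"tz": 0,"ax": 0,"ay": 0,"az": 0}
    - {"hand": 0,"tx": 0,"ty": 0,"tz": 0,"ax": 0,"ay": 0,"az": 0}
    - {"hand": 0,"tx": 0,"ty": 0,"tz": 0,"ax": 0,"ay": 0,"az": 0}

```text
time: 30.63
tool_pos: [449.9, 292.8, 46.3]
orientation: [0.689, 0.725, 0.0, 0.0]
wrist_force: [-3.3, -1.2, 13.1]
grip_width: 21.3
grasp_force: 30.0
```

Contact at z≈46.6, which is as expected. I'll ease off and release.

Emit:
jog_arm:
  targets:
    - {"hand": 0,"tx": 0,"ty": 0,"tz": 0.0007,"ax": 0,"ay": 0,"az": 0}
    - {"hand": 0,"tx": 0,"ty": 0,"tz": 0,"ax": 0,"ay": 0,"az": 0}
    - {"hand": 0,"tx": 0,"ty": 0,"tz": 0,"ax": 0,"ay": 0,"az": 0}
    - {"hand": 0.25,"tx": 0,"ty": 0,"tz": 0,"ax": 0,"ay": 0,"az": 0}
    - {"hand": 0.3,"tx": 0,"ty": 0,"tz": 0,"ax": 0,"ay": 0,"az": 0}
    - {"hand": 0.4,"tx": 0,"ty": 0,"tz": 0,"ax": 0,"ay": 0,"az": 0}
    - {"hand": 0.5,"tx": 0,"ty": 0,"tz": 0,"ax": 0,"ay": 0,"az": 0}
    - {"hand": 0.5,"tx": 0,"ty": 0,"tz": 0,"ax": 0,"ay": 0,"az": 0}
    - {"hand": 0.5,"tx": 0,"ty": 0,"tz": 0,"ax": 0,"ay": 0,"az": 0}
    - {"hand": 0.5,"tx": 0,"ty": 0,"tz": 0.015,"ax": 0,"ay": 0,"az": 0}
    - {"hand": 0.5,"tx": 0,"ty": 0,"tz": 0.025,"ax": 0,"ay": 0,"az": 0}
    - {"hand": 0.5,"tx": 0,"ty": 0,"tz": 0.035,"ax": 0,"ay": 0,"az": 0}
    - {"hand": 0.5,"tx": 0,"ty": 0,"tz": 0.035,"ax": 0,"ay": 0,"az": 0}
    - {"hand": 0.5,"tx": 0,"ty": 0,"tz": 0.035,"ax": 0,"ay": 0,"az": 0}
    - {"hand": 1,"tx": 0.02,"ty": 0.02,"tz": 0.035,"ax": 0,"ay": 0,"az": 0}
    - {"hand": 1,"tx": 0.02,"ty": 0.02,"tz": 0.02,"ax": 0,"ay": 0,"az": 0}
    - {"hand": 1,"tx": 0,"ty": 0,"tz": 0,"ax": 0,"ay": 0,"az": 0}
    - {"hand": 1,"tx": 0,"ty": 0,"tz": 0,"ax": 0,"ay": 0,"az": 0}
    - {"hand": 1,"tx": 0,"ty": 0,"tz": 0,"ax": 0,"ay": 0,"az": 0}

```text
time: 32.22
tool_pos: [487.6, 330.6, 242.9]
orientation: [0.689, 0.725, -0.001, -0.0]
wrist_force: [-0.1, -0.9, 0.0]
grip_width: 76.3
grasp_force: 0.0
```

Run:
```python
from disc import *
s=observe(); im,kc=snap("wrist","w9.png"); print(s["tool_pos"].round(1),s["time"])
np.savez("w9.npz",K=kc[0],C=kc[1])
g=cv2.GaussianBlur(cv2.cvtColor(im,cv2.COLOR_RGB2GRAY),(0,0),.8).astype(np.float32)
bias=np.array([1.1,-.7])
# fit disc centre + tilt (underside centre z~65)
def sc(p):
    x,y,ax,ay=p; Rm=R.from_rotvec([ax/20,ay/20,0]).as_matrix(); v=0; o=np.array([x,y,65.])
    for pts,w in ((np.vstack([CI*33+[0,0,10],CI*33]),1),(CI*11+[0,0,38],1)):
        h=cv2.convexHull(projN(kc,pts@Rm.T+o).astype(np.float32))[:,0]; c=h.mean(0); n=h-c; n/=np.linalg.norm(n,axis=1)[:,None]
        A=cv2.remap(g,*(h-1.5*n).astype(np.float32).T[:,:,None],2); B=cv2.remap(g,*(h+1.5*n).astype(np.float32).T[:,:,None],2)
        v+=w*np.minimum(np.abs(A-B),40).mean()
    return -v
p0=np.array([449.9-1.1,292.6+.7,0,0])
b=min(((sc(p0+[i,j,k,l]),i,j,k,l) for i in (-2,0,2) for j in (-2,0,2) for k in (-3,-1.5,0,1.5,3) for l in (-3,-1.5,0,1.5,3)))
r=minimize(sc,p0+np.array(b[1:]),method="Nelder-Mead",options=dict(xatol=.02,fatol=.01,maxiter=600)); print("pos true",(r.x[:2]+bias).round(2),"tilt",(r.x[2:]/20).round(3),r.fun)
c=im[60:340,180:480,::-1]; cv2.imwrite("pics/c6.png",cv2.resize(c,(600,560),interpolation=2))
```

```text
[487.6 330.6 242.9] 32.2167
pos true [450.31 292.13] tilt [-0.075  0.   ] -50.692955017089844
```

View pics/c6.png

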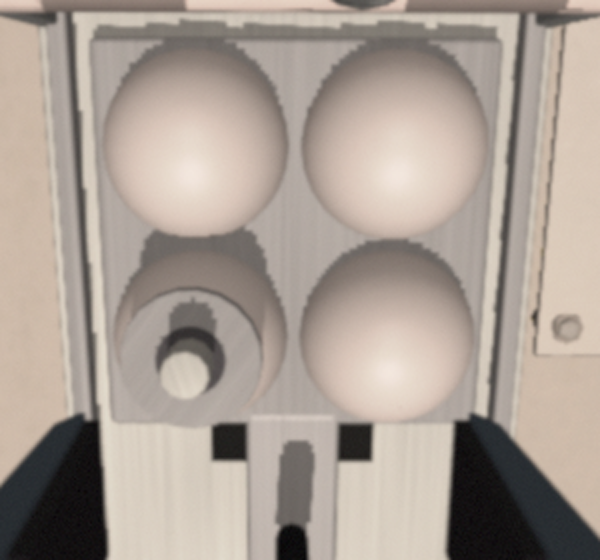

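Blank 2 sits on dome_1. The tilt fit may carry a camera bias, so I'll run the same fit on the flat blank in w8.

```bash
cat >> disc.py <<'E'
def tiltfit(kc,im,p0,z,wide=True):
    g=cv2.GaussianBlur(cv2.cvtColor(im,cv2.COLOR_BGR2GRAY),(0,0),.8).astype(np.float32)
    def part(p):
        x,y,ax,ay=p; Rm=R.from_rotvec([ax/20,ay/20,0]).as_matrix(); o=np.array([x,y,z]); out=[]
        for pts in (np.vstack([CI*33+[0,0,10],CI*33]),CI*11+[0,0,38]):
            h=cv2.convexHull(projN(kc,pts@Rm.T+o).astype(np.float32))[:,0]; c=h.mean(0); n=h-c; n/=np.linalg.norm(n,axis=1)[:,None]
            A=cv2.remap(g,*(h-1.5*n).astype(np.float32).T[:,:,None],2); B=cv2.remap(g,*(h+1.5*n).astype(np.float32).T[:,:,None],2)
            out.append(np.minimum(np.abs(A-B),40).mean())
        return out
    sc=lambda p:-sum(part(p)); p0=np.array([*p0,0,0.])
    res=[]
    for k in(-2,0,2):
        for l in (-2,0,2):
            for j in (-2,0,2): res.append(minimize(sc,p0+[0,j,k,l],method="Nelder-Mead",options=dict(initial_simplex=np.array([p0+[0,j,k,l]]+[p0+[0,j,k,l]+1.5*np.eye(4)[i] for i in range(4)]),xatol=.02,fatol=.01,maxiter=400)))
    r=min(res,key=lambda r:r.fun); return r.x*[1,1,.05,.05],-r.fun,part(r.x)
E
python3 - <<'E'
from disc import *
p=camera_params("wrist"); s8=dict(tool_pos=np.array([430,-255.1,220.8]),orientation=np.array([.6889,.7249,0,-.0002]))
print("w8",tiltfit(cam("wrist",s8),cv2.imread("pics/w8.png"),(429.1,-299.5),0.))
print("w9",tiltfit(ld("w9.npz"),cv2.imread("pics/w9.png"),(448.8,293.3),65.))
print("w6 b2",tiltfit(ld("w6.npz"),cv2.imread("pics/w6.png"),(409.7,-365),0.)); print("w6 b1",tiltfit(ld("w6.npz"),cv2.imread("pics/w6.png"),(490.6,-352),0.))
E
```

```text
w8 (array([ 4.29397027e+02, -2.95251377e+02,  1.08529383e-01, -8.29290986e-03]), np.float64(55.52806091308594), [np.float32(21.36511), np.float32(34.162952)])
w9 (array([ 4.47913950e+02,  2.89408757e+02, -1.63078235e-01,  2.98615372e-02]), np.float64(54.345970153808594), [np.float32(19.078566), np.float32(35.267406)])
w6 b2 (array([ 4.10017070e+02, -3.62511652e+02,  1.17158276e-01,  9.14641252e-03]), np.float64(57.50438690185547), [np.float32(22.744463), np.float32(34.759922)])
w6 b1 (array([ 4.90754305e+02, -3.48966071e+02,  1.13831340e-01,  1.34675368e-03]), np.float64(60.239051818847656), [np.float32(22.611809), np.float32(37.627243)])
```

```bash
cat >> disc.py <<'E'
def sep(kc,im,p0,z):
    g=cv2.GaussianBlur(cv2.cvtColor(im,cv2.COLOR_BGR2GRAY),(0,0),.8).astype(np.float32); out=[]
    for pts,sg in ((CI*33+[0,0,10],0),(CI*11+[0,0,38],1)):
        def f(p):
            h=projN(kc,pts+[p[0],p[1],z]); n=h-h.mean(0); n/=np.linalg.norm(n,axis=1)[:,None]
            A=cv2.remap(g,*(h-1.2*n).astype(np.float32).T[:,:,None],2); B=cv2.remap(g,*(h+1.2*n).astype(np.float32).T[:,:,None],2)
            d=(A-B) if sg else np.abs(A-B); return np.clip(d,-10,25).mean()
        G=np.arange(-7,7.01,.25); S=np.array([[f((p0[0]+i,p0[1]+j)) for j in G] for i in G]); i,j=np.unravel_index(S.argmax(),S.shape)
        w=np.clip(S-(S.max()-2),0,None); ii,jj=np.meshgrid(G,G,indexing="ij"); out.append((round(p0[0]+(w*ii).sum()/w.sum(),2),round(p0[1]+(w*jj).sum()/w.sum(),2),round(float(S.max()),1)))
    return out
E
python3 - <<'E'
from disc import *
s8=dict(tool_pos=np.array([430,-255.1,220.8]),orientation=np.array([.6889,.7249,0,-.0002]))
I=lambda n:cv2.imread(f"pics/w{n}.png")
print("w8",sep(cam("wrist",s8),I(8),(429.1,-299.5),0.))
print("w6",sep(ld("w6.npz"),I(6),(409.7,-365),0.),sep(ld("w6.npz"),I(6),(490.6,-352),0.))
print("w9",sep(ld("w9.npz"),I(9),(448.8,293.3),65.))
E
```

```text
w8 [(np.float64(429.13), np.float64(-299.18), 15.3), (np.float64(429.08), np.float64(-299.64), 24.0)]
w6 [(np.float64(409.83), np.float64(-368.06), 18.8), (np.float64(410.12), np.float64(-367.01), 24.1)] [(np.float64(490.93), np.float64(-354.8), 17.6), (np.float64(490.77), np.float64(-353.12), 25.0)]
w9 [(np.float64(448.97), np.float64(292.02), 15.4), (np.float64(449.18), np.float64(295.76), 24.7)]
```

The knob is displaced +3.7 mm in y relative to the rim, against -0.5 mm for the flat blank, which suggests about 0.14 rad of tilt. I'll check it from a second wrist place.

Emit:
jog_arm:
  targets:
    - {"hand": 1,"tx": -0.02,"ty": -0.03,"tz": 0,"ax": 0,"ay": 0,"az": 0}
    - {"hand": 1,"tx": -0.02,"ty": -0.03,"tz": 0,"ax": 0,"ay": 0,"az": 0}
    - {"hand": 1,"tx": 0,"ty": -0.02,"tz": 0,"ax": 0,"ay": 0,"az": 0}
    - {"hand": 1,"tx": 0,"ty": 0,"tz": 0,"ax": 0,"ay": 0,"az": 0}
    - {"hand": 1,"tx": 0,"ty": 0,"tz": 0,"ax": 0,"ay": 0,"az": 0}
    - {"hand": 1,"tx": 0,"ty": 0,"tz": 0,"ax": 0,"ay": 0,"az": 0}
    - {"hand": 1,"tx": 0,"ty": 0,"tz": 0,"ax": 0,"ay": 0,"az": 0}

```text
time: 32.85
tool_pos: [448.3, 251.5, 243.4]
orientation: [0.689, 0.725, -0.0, -0.0]
wrist_force: [-0.4, -0.2, -0.6]
grip_width: 91.1
grasp_force: 0.0
```

```bash
cat > look.py <<'E'
import sys
from disc import *
n=sys.argv[1]; x,y=float(sys.argv[2]),float(sys.argv[3]); m,sd=avgpos(5)
im,kc=snap("wrist",f"w{n}.png"); s=observe(); np.savez(f"w{n}.npz",K=kc[0],C=kc[1]); print(m.round(2),sd.round(2),s["time"])
r=sep(kc,im[:,:,::-1],(x-1.1,y+.7),65.); print(r,"tilt->(x,y)",np.round([(r[1][0]-r[0][0])/28,(r[1][1]-r[0][1]+.5)/28],3))
E
python3 look.py 10 449.9 292.6
python3 - <<'E'
from dome import *
V=[]
for n in (9,10):
    g=cv2.GaussianBlur(cv2.cvtColor(cv2.imread(f"pics/w{n}.png"),6),(0,0),.8).astype(np.float32); V.append((ld(f"w{n}.npz"),g,300))
# each bare dome alone, xy and centre height free
G=grid([494.5,343.57,.0487])
for k in (1,2,3):
    r=minimize(lambda p:-score(V,[p]),G[k],method="Nelder-Mead",options=dict(initial_simplex=np.array([G[k]]+[G[k]+3*np.eye(3)[i] for i in range(3)]),xatol=.05,fatol=.01)); print(k+1,G[k].round(1),r.x.round(1),-r.fun)
E
```

```text
[448.34 251.56 243.5 ] [0.01 0.06 0.06] 33.15
[(np.float64(448.72), np.float64(292.34), 14.0), (np.float64(448.71), np.float64(295.16), 25.0)] tilt->(x,y) [-0.     0.119]
2 [544.8 298.   20. ] [544.4 298.9  27.1] 23.070358072916665
3 [444.2 389.2  20. ] [445.2 387.9  19.3] 20.175261406844108
4 [540.1 393.8  20. ] [539.8 393.1  16.1] 18.445734197443183
```

Run:
```python
from disc import *
kc=ld("w10.npz"); im=cv2.imread("pics/w10.png")
c=projN(kc,np.array([[448.8,293.3,75.]]))[0]; x0,y0=int(c[0]-55),int(c[1]-60); S=4
def draw(x,y,phi):
    o=cv2.resize(im[y0:y0+120,x0:x0+100],None,fx=S,fy=S,interpolation=cv2.INTER_CUBIC); Rm=R.from_rotvec([-phi,0,0]).as_matrix()
    for pts,col in ((CI*33+[0,0,10],(0,0,255)),(CI*33,(255,0,0)),(CI*11+[0,0,38],(0,255,0))):
        q=((projN(kc,pts@Rm.T+[x,y,65.])-[x0,y0]+.5)*S).round().astype(int); cv2.polylines(o,[q],True,col,1)
    return o
cv2.imwrite("pics/c7.png",np.hstack([draw(448.8,293.3,0),draw(448.7,290.8,.136)]))
```

```text
(no output)
```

View pics/c7.png

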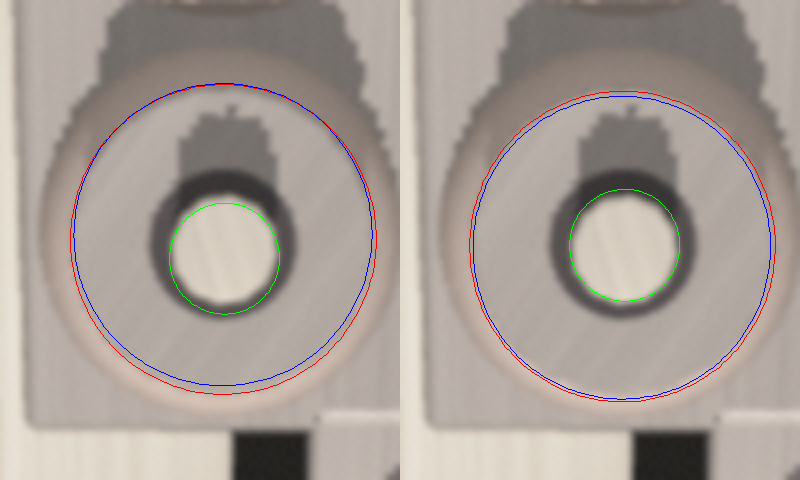

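The real rim and knob show the knob leaning about 2.5 mm toward +y, a tilt of about 0.1 rad, and level in x. So the blank needs to shift about 3.5 mm in -y. Regripping and shifting.

Emit:
jog_arm:
  targets:
    - {"hand": 0.5,"tx": 0.0015,"ty": 0.02,"tz": 0,"ax": 0,"ay": 0,"az": 0}
    - {"hand": 0.5,"tx": 0,"ty": 0.021,"tz": 0,"ax": 0,"ay": 0,"az": 0}
    - {"hand": 0.5,"tx": 0,"ty": 0,"tz": -0.03,"ax": 0,"ay": 0,"az": 0}
    - {"hand": 0.5,"tx": 0,"ty": 0,"tz": -0.03,"ax": 0,"ay": 0,"az": 0}
    - {"hand": 0.5,"tx": 0,"ty": 0,"tz": -0.03,"ax": 0,"ay": 0,"az": 0}
    - {"hand": 0.5,"tx": 0,"ty": 0,"tz": -0.03,"ax": 0,"ay": 0,"az": 0}
    - {"hand": 0.5,"tx": 0,"ty": 0,"tz": -0.03,"ax": 0,"ay": 0,"az": 0}
    - {"hand": 0.5,"tx": 0,"ty": 0,"tz": -0.025,"ax": 0,"ay": 0,"az": 0}
    - {"hand": 0.5,"tx": 0,"ty": 0,"tz": -0.015,"ax": 0,"ay": 0,"az": 0}
    - {"hand": 0.5,"tx": 0,"ty": 0,"tz": -0.005,"ax": 0,"ay": 0,"az": 0}
    - {"hand": 0.5,"tx": 0,"ty": 0,"tz": 0,"ax": 0,"ay": 0,"az": 0}
    - {"hand": 0.5,"tx": 0,"ty": 0,"tz": 0,"ax": 0,"ay": 0,"az": 0}
    - {"hand": 0.5,"tx": 0,"ty": 0,"tz": 0,"ax": 0,"ay": 0,"az": 0}
    - {"hand": 0.5,"tx": 0,"ty": 0,"tz": 0,"ax": 0,"ay": 0,"az": 0}
    - {"hand": 0.5,"tx": 0,"ty": 0,"tz": 0,"ax": 0,"ay": 0,"az": 0}

```text
time: 34.4
tool_pos: [450.4, 292.4, 49.7]
orientation: [0.689, 0.725, 0.001, 0.0]
wrist_force: [0.3, -1.2, 0.5]
grip_width: 45.8
grasp_force: 0.0
```

Run:
```python
from h import *
m,s=avgpos(4); print(m.round(2),s.round(2)); o=observe(); print(o["wrist_force"].round(1),o["time"])
```

```text
[450.13 292.26  49.31] [0.11 0.05 0.17]
[-0.4 -0.1  0.3] 34.6
```

Emit:
jog_arm:
  targets:
    - {"hand": 0.4,"tx": 0,"ty": 0,"tz": -0.001,"ax": 0,"ay": 0,"az": 0}
    - {"hand": 0,"tx": 0,"ty": 0,"tz": 0,"ax": 0,"ay": 0,"az": 0}
    - {"hand": 0,"tx": 0,"ty": 0,"tz": 0,"ax": 0,"ay": 0,"az": 0}
    - {"hand": 0,"tx": 0,"ty": 0,"tz": 0,"ax": 0,"ay": 0,"az": 0}
    - {"hand": 0,"tx": 0,"ty": 0,"tz": 0,"ax": 0,"ay": 0,"az": 0}
    - {"hand": 0,"tx": 0,"ty": 0,"tz": 0,"ax": 0,"ay": 0,"az": 0}
    - {"hand": 0,"tx": 0,"ty": 0,"tz": 0,"ax": 0,"ay": 0,"az": 0}
    - {"hand": 0,"tx": 0,"ty": 0,"tz": 0.002,"ax": 0,"ay": 0,"az": 0}
    - {"hand": 0,"tx": 0,"ty": 0,"tz": 0.002,"ax": 0,"ay": 0,"az": 0}
    - {"hand": 0,"tx": 0,"ty": -0.002,"tz": 0,"ax": 0,"ay": 0,"az": 0}
    - {"hand": 0,"tx": 0,"ty": -0.0015,"tz": 0,"ax": 0,"ay": 0,"az": 0}
    - {"hand": 0,"tx": 0,"ty": 0,"tz": 0,"ax": 0,"ay": 0,"az": 0}
    - {"hand": 0,"tx": 0,"ty": 0,"tz": -0.002,"ax": 0,"ay": 0,"az": 0}
    - {"hand": 0,"tx": 0,"ty": 0,"tz": -0.001,"ax": 0,"ay": 0,"az": 0}
    - {"hand": 0,"tx": 0,"ty": 0,"tz": 0,"ax": 0,"ay": 0,"az": 0}
    - {"hand": 0,"tx": 0,"ty": 0,"tz": 0,"ax": 0,"ay": 0,"az": 0}
    - {"hand": 0,"tx": 0,"ty": 0,"tz": 0,"ax": 0,"ay": 0,"az": 0}
    - {"hand": 0,"tx": 0,"ty": 0,"tz": 0,"ax": 0,"ay": 0,"az": 0}

```text
time: 36.1
tool_pos: [449.9, 288.6, 48.8]
orientation: [0.689, 0.725, 0.0, -0.0]
wrist_force: [0.1, -0.3, -1.9]
grip_width: 21.4
grasp_force: 30.0
```

Emit:
jog_arm:
  targets:
    - {"hand": 0,"tx": 0,"ty": 0,"tz": -0.0005,"ax": 0,"ay": 0,"az": 0}
    - {"hand": 0,"tx": 0,"ty": 0,"tz": 0,"ax": 0,"ay": 0,"az": 0}
    - {"hand": 0,"tx": 0,"ty": 0,"tz": 0,"ax": 0,"ay": 0,"az": 0}

```text
time: 36.35
tool_pos: [449.8, 288.6, 48.3]
orientation: [0.689, 0.725, -0.0, -0.0]
wrist_force: [-0.4, -0.5, -1.6]
grip_width: 21.0
grasp_force: 30.0
```

Emit:
jog_arm:
  targets:
    - {"hand": 0,"tx": 0,"ty": 0,"tz": -0.0005,"ax": 0,"ay": 0,"az": 0}
    - {"hand": 0,"tx": 0,"ty": 0,"tz": 0,"ax": 0,"ay": 0,"az": 0}
    - {"hand": 0,"tx": 0,"ty": 0,"tz": 0,"ax": 0,"ay": 0,"az": 0}

```text
time: 36.6
tool_pos: [449.9, 288.7, 47.9]
orientation: [0.689, 0.725, 0.0, 0.0]
wrist_force: [-0.8, -0.8, 2.1]
grip_width: 21.0
grasp_force: 30.0
```

Emit:
jog_arm:
  targets:
    - {"hand": 0.25,"tx": 0,"ty": 0,"tz": 0,"ax": 0,"ay": 0,"az": 0}
    - {"hand": 0.3,"tx": 0,"ty": 0,"tz": 0,"ax": 0,"ay": 0,"az": 0}
    - {"hand": 0.4,"tx": 0,"ty": 0,"tz": 0,"ax": 0,"ay": 0,"az": 0}
    - {"hand": 0.5,"tx": 0,"ty": 0,"tz": 0,"ax": 0,"ay": 0,"az": 0}
    - {"hand": 0.5,"tx": 0,"ty": 0,"tz": 0,"ax": 0,"ay": 0,"az": 0}
    - {"hand": 0.5,"tx": 0,"ty": 0,"tz": 0,"ax": 0,"ay": 0,"az": 0}
    - {"hand": 0.5,"tx": 0,"ty": 0,"tz": 0.015,"ax": 0,"ay": 0,"az": 0}
    - {"hand": 0.5,"tx": 0,"ty": 0,"tz": 0.03,"ax": 0,"ay": 0,"az": 0}
    - {"hand": 0.5,"tx": 0,"ty": 0,"tz": 0.035,"ax": 0,"ay": 0,"az": 0}
    - {"hand": 0.5,"tx": 0,"ty": 0,"tz": 0.035,"ax": 0,"ay": 0,"az": 0}
    - {"hand": 0.5,"tx": 0,"ty": 0,"tz": 0.035,"ax": 0,"ay": 0,"az": 0}
    - {"hand": 1,"tx": 0,"ty": -0.02,"tz": 0.035,"ax": 0,"ay": 0,"az": 0}
    - {"hand": 1,"tx": 0,"ty": -0.017,"tz": 0.01,"ax": 0,"ay": 0,"az": 0}
    - {"hand": 1,"tx": 0,"ty": 0,"tz": 0,"ax": 0,"ay": 0,"az": 0}
    - {"hand": 1,"tx": 0,"ty": 0,"tz": 0,"ax": 0,"ay": 0,"az": 0}
    - {"hand": 1,"tx": 0,"ty": 0,"tz": 0,"ax": 0,"ay": 0,"az": 0}
    - {"hand": 1,"tx": 0,"ty": 0,"tz": 0,"ax": 0,"ay": 0,"az": 0}
    - {"hand": 1,"tx": 0,"ty": 0,"tz": 0,"ax": 0,"ay": 0,"az": 0}

```text
time: 38.1
tool_pos: [449.3, 251.9, 241.7]
orientation: [0.689, 0.725, -0.001, -0.0]
wrist_force: [0.3, -0.1, 0.5]
grip_width: 89.4
grasp_force: 0.0
```

```bash
python3 look.py 11 449.9 289.1
```

```text
[449.63 251.85 242.21] [0.11 0.06 0.22] 38.4
[(np.float64(448.8), np.float64(287.17), 10.5), (np.float64(448.79), np.float64(289.61), 25.0)] tilt->(x,y) [-0.     0.105]
```

```bash
cat >> disc.py <<'E'
from scipy.optimize import least_squares
def seg(kc,im,p0,z,dbg=None):
    """colour segmentation of disc (neutral grey vs warm surround) and knob top; solve x,y,tilt"""
    c=projN(kc,np.array([[p0[0],p0[1],z+10.]]))[0]; f=im.astype(np.float32); rb=cv2.GaussianBlur(f[:,:,2]-f[:,:,0],(0,0),.7)
    yy,xx=np.mgrid[:480,:640]; L=f.mean(2)
    kp=projN(kc,np.array([[p0[0],p0[1],z+38.]]))[0]
    near=np.hypot(xx-kp[0],yy-kp[1])<22; m=(near&(L>np.percentile(L[near],97)*.8)).astype(np.uint8)
    n,l,st,ce=cv2.connectedComponentsWithStats(m); k=1+st[1:,4].argmax(); kn=ce[k]; ka=st[k,4]
    pts=[]
    prof=cv2.warpPolar(rb,(60,180),tuple(map(float,c)),60,cv2.INTER_LINEAR)   # rows: angle
    for i in range(180):
        d=np.diff(prof[i,28:56]); j=d.argmax()
        if d[j]>2.5: a=2*np.pi*i/180; r=28+j+.5; pts.append([c[0]+r*np.cos(a),c[1]+r*np.sin(a)])
    pts=np.array(pts)
    def hull(p):
        Rm=R.from_rotvec([p[2],p[3],0]).as_matrix(); return cv2.convexHull(projN(kc,np.vstack([CI*33+[0,0,10],CI*33])@Rm.T+[p[0],p[1],z]).astype(np.float32))[:,0]
    def res(p):
        h=hull(p).reshape(-1,1,2); Rm=R.from_rotvec([p[2],p[3],0]).as_matrix()
        d=np.array([cv2.pointPolygonTest(h,tuple(map(float,q)),True) for q in pts]); k=projN(kc,(np.array([[0,0,38.]])@Rm.T)+[p[0],p[1],z])[0]-kn
        return np.r_[np.tanh(d/3)*3/np.sqrt(len(pts)/4),k*2]
    r=least_squares(res,[p0[0],p0[1],0,0],x_scale=[1,1,.03,.03],diff_step=1e-3); 
    return dict(xy=r.x[:2].round(2),tilt=r.x[2:].round(3),cost=round(r.cost,2),n=len(pts),knob=kn.round(1),ka=int(ka),kworld=onplane(kc,kn,z+38)[:2].round(2))
E
python3 - <<'E'
from disc import *
s8=dict(tool_pos=np.array([430,-255.1,220.8]),orientation=np.array([.6889,.7249,0,-.0002]))
I=lambda n:cv2.imread(f"pics/w{n}.png")
print("w8",seg(cam("wrist",s8),I(8),(429.1,-299.5),0.))
k6=ld("w6.npz");print("w6",seg(k6,I(6),(409.7,-365),0.));print("w6",seg(k6,I(6),(490.6,-352),0.))
for n,y in ((9,293.3),(10,293.3),(11,289)): print(n,seg(ld(f"w{n}.npz"),I(n),(448.8,y),65.))
E
```

```text
w8 {'xy': array([ 429.18, -300.08]), 'tilt': array([ 0.161, -0.009]), 'cost': np.float64(2.92), 'n': 180, 'knob': array([315.2, 250.4]), 'ka': 945, 'kworld': array([ 428.85, -306.07])}
w6 {'xy': array([ 409.51, -366.78]), 'tilt': array([ 0.139, -0.083]), 'cost': np.float64(3.32), 'n': 180, 'knob': array([233.9, 212.7]), 'ka': 829, 'kworld': array([ 406.44, -371.97])}
w6 {'xy': array([ 490.79, -353.18]), 'tilt': array([0.169, 0.017]), 'cost': np.float64(3.87), 'n': 180, 'knob': array([318.4, 204.7]), 'ka': 838, 'kworld': array([ 491.43, -359.48])}
9 {'xy': array([448.48, 293.23]), 'tilt': array([0.141, 0.023]), 'cost': np.float64(5.1), 'n': 131, 'knob': array([272.3, 255.3]), 'ka': 877, 'kworld': array([449.4 , 287.99])}
10 {'xy': array([448.85, 293.13]), 'tilt': array([-0.045, -0.   ]), 'cost': np.float64(0.47), 'n': 121, 'knob': array([322.7, 156.2]), 'ka': 503, 'kworld': array([448.82, 294.85])}
11 {'xy': array([448.95, 289.  ]), 'tilt': array([ 0.018, -0.004]), 'cost': np.float64(1.21), 'n': 108, 'knob': array([320.4, 164.9]), 'ka': 489, 'kworld': array([448.78, 288.32])}
```

With the knob properly separated, the lean was 0.045 rad before the shift and is 0.018 rad the other way now, so blank 2 is near level. dome_2's target becomes (545.8,294.8). Next is blank 1.

Emit:
jog_arm:
  targets:
    - {"hand": 1,"tx": 0,"ty": -0.01,"tz": 0.035,"ax": 0,"ay": 0,"az": 0}
    - {"hand": 1,"tx": 0,"ty": -0.01,"tz": 0.035,"ax": 0,"ay": 0,"az": 0}
    - {"hand": 1,"tx": 0,"ty": -0.02,"tz": 0.035,"ax": 0,"ay": 0,"az": 0}
    - {"hand": 1,"tx": 0,"ty": -0.03,"tz": 0.035,"ax": 0,"ay": 0,"az": 0}
    - {"hand": 1,"tx": 0.003,"ty": -0.035,"tz": 0.02,"ax": 0,"ay": 0,"az": 0}
    - {"hand": 1,"tx": 0.003,"ty": -0.035,"tz": 0,"ax": 0,"ay": 0,"az": 0}
    - {"hand": 1,"tx": 0.003,"ty": -0.035,"tz": 0,"ax": 0,"ay": 0,"az": 0}
    - {"hand": 1,"tx": 0.003,"ty": -0.035,"tz": 0,"ax": 0,"ay": 0,"az": 0}
    - {"hand": 1,"tx": 0.003,"ty": -0.035,"tz": 0,"ax": 0,"ay": 0,"az": 0}
    - {"hand": 1,"tx": 0.003,"ty": -0.035,"tz": 0,"ax": 0,"ay": 0,"az": 0}
    - {"hand": 1,"tx": 0.003,"ty": -0.035,"tz": 0,"ax": 0,"ay": 0,"az": 0}
    - {"hand": 1,"tx": 0.003,"ty": -0.035,"tz": 0,"ax": 0,"ay": 0,"az": 0}
    - {"hand": 1,"tx": 0.003,"ty": -0.035,"tz": 0,"ax": 0,"ay": 0,"az": 0}
    - {"hand": 1,"tx": 0.003,"ty": -0.035,"tz": 0,"ax": 0,"ay": 0,"az": 0}
    - {"hand": 1,"tx": 0.003,"ty": -0.035,"tz": 0,"ax": 0,"ay": 0,"az": 0}
    - {"hand": 1,"tx": 0.003,"ty": -0.035,"tz": 0,"ax": 0,"ay": 0,"az": 0}
    - {"hand": 0.6,"tx": 0.003,"ty": -0.035,"tz": 0,"ax": 0,"ay": 0,"az": 0}
    - {"hand": 0.6,"tx": 0.003,"ty": -0.035,"tz": 0,"ax": 0,"ay": 0,"az": 0}
    - {"hand": 0.6,"tx": 0,"ty": -0.025,"tz": -0.015,"ax": 0,"ay": 0,"az": 0}
    - {"hand": 0.6,"tx": 0,"ty": -0.019,"tz": -0.03,"ax": 0,"ay": 0,"az": 0}

```text
time: 40.07
tool_pos: [492.8, -353.0, 356.4]
orientation: [0.689, 0.724, 0.0, 0.003]
wrist_force: [0.8, -0.3, 0.6]
grip_width: 67.3
grasp_force: 0.0
```

Emit:
jog_arm:
  targets:
    - {"hand": 0.6,"tx": 0,"ty": 0,"tz": -0.035,"ax": 0,"ay": 0,"az": 0}
    - {"hand": 0.6,"tx": 0,"ty": 0,"tz": -0.035,"ax": 0,"ay": 0,"az": 0}
    - {"hand": 0.6,"tx": 0,"ty": 0,"tz": -0.035,"ax": 0,"ay": 0,"az": 0}
    - {"hand": 0.6,"tx": 0,"ty": 0,"tz": -0.035,"ax": 0,"ay": 0,"az": 0}
    - {"hand": 0.6,"tx": 0,"ty": 0,"tz": -0.035,"ax": 0,"ay": 0,"az": 0}
    - {"hand": 0.6,"tx": 0,"ty": 0,"tz": -0.035,"ax": 0,"ay": 0,"az": 0}
    - {"hand": 0.6,"tx": 0,"ty": 0,"tz": -0.03,"ax": 0,"ay": 0,"az": 0}
    - {"hand": 0.6,"tx": 0,"ty": 0,"tz": 0,"ax": 0,"ay": 0,"az": 0}
    - {"hand": 0.6,"tx": 0,"ty": 0,"tz": 0,"ax": 0,"ay": 0,"az": 0}
    - {"hand": 0.6,"tx": 0,"ty": 0,"tz": 0,"ax": 0,"ay": 0,"az": 0}
    - {"hand": 0.6,"tx": 0,"ty": 0,"tz": 0,"ax": 0,"ay": 0,"az": 0}

```text
time: 40.98
tool_pos: [493.0, -350.5, 116.7]
orientation: [0.689, 0.725, 0.0, 0.002]
wrist_force: [-0.2, -0.4, 0.3]
grip_width: 54.6
grasp_force: 0.0
```

Emit:
jog_arm:
  targets:
    - {"hand": 0.6,"tx": -0.001,"ty": -0.002,"tz": -0.035,"ax": 0,"ay": 0,"az": 0}
    - {"hand": 0.6,"tx": 0,"ty": 0,"tz": -0.035,"ax": 0,"ay": 0,"az": 0}
    - {"hand": 0.6,"tx": 0,"ty": 0,"tz": -0.03,"ax": 0,"ay": 0,"az": 0}
    - {"hand": 0.6,"tx": 0,"ty": 0,"tz": -0.02,"ax": 0,"ay": 0,"az": 0}
    - {"hand": 0.6,"tx": 0,"ty": 0,"tz": -0.01,"ax": 0,"ay": 0,"az": 0}
    - {"hand": 0.6,"tx": 0,"ty": 0,"tz": 0,"ax": 0,"ay": 0,"az": 0}
    - {"hand": 0.6,"tx": 0,"ty": 0,"tz": 0,"ax": 0,"ay": 0,"az": 0}
    - {"hand": 0.6,"tx": 0,"ty": 0,"tz": 0,"ax": 0,"ay": 0,"az": 0}
    - {"hand": 0.6,"tx": 0,"ty": 0,"tz": 0,"ax": 0,"ay": 0,"az": 0}
    - {"hand": 0.6,"tx": 0,"ty": 0,"tz": 0,"ax": 0,"ay": 0,"az": 0}

```text
time: 41.82
tool_pos: [491.5, -352.1, -14.2]
orientation: [0.689, 0.725, 0.0, 0.001]
wrist_force: [-0.2, -0.5, -0.5]
grip_width: 54.7
grasp_force: 0.0
```

Lowering the last 4 mm, gripping, and carrying it to the open spot at (430,-300).

Emit:
jog_arm:
  targets:
    - {"hand": 0.6,"tx": 0,"ty": 0,"tz": -0.004,"ax": 0,"ay": 0,"az": 0}
    - {"hand": 0,"tx": 0,"ty": 0,"tz": 0,"ax": 0,"ay": 0,"az": 0}
    - {"hand": 0,"tx": 0,"ty": 0,"tz": 0,"ax": 0,"ay": 0,"az": 0}
    - {"hand": 0,"tx": 0,"ty": 0,"tz": 0,"ax": 0,"ay": 0,"az": 0}
    - {"hand": 0,"tx": 0,"ty": 0,"tz": 0,"ax": 0,"ay": 0,"az": 0}
    - {"hand": 0,"tx": 0,"ty": 0,"tz": 0,"ax": 0,"ay": 0,"az": 0}
    - {"hand": 0,"tx": 0,"ty": 0,"tz": 0,"ax": 0,"ay": 0,"az": 0}
    - {"hand": 0,"tx": 0,"ty": 0,"tz": 0,"ax": 0,"ay": 0,"az": 0}
    - {"hand": 0,"tx": 0,"ty": 0,"tz": 0,"ax": 0,"ay": 0,"az": 0}

```text
time: 42.57
tool_pos: [490.9, -351.5, -19.5]
orientation: [0.689, 0.725, 0.0, 0.0]
wrist_force: [0.3, 0.1, 0.1]
grip_width: 21.0
grasp_force: 30.0
```

Emit:
jog_arm:
  targets:
    - {"hand": 0,"tx": 0,"ty": 0,"tz": 0.01,"ax": 0,"ay": 0,"az": 0}
    - {"hand": 0,"tx": 0,"ty": 0,"tz": 0.01,"ax": 0,"ay": 0,"az": 0}
    - {"hand": 0,"tx": -0.02,"ty": 0.017,"tz": 0,"ax": 0,"ay": 0,"az": 0}
    - {"hand": 0,"tx": -0.02,"ty": 0.017,"tz": 0,"ax": 0,"ay": 0,"az": 0}
    - {"hand": 0,"tx": -0.02,"ty": 0.018,"tz": 0,"ax": 0,"ay": 0,"az": 0}
    - {"hand": 0,"tx": 0,"ty": 0,"tz": 0,"ax": 0,"ay": 0,"az": 0}
    - {"hand": 0,"tx": 0,"ty": 0,"tz": 0,"ax": 0,"ay": 0,"az": 0}
    - {"hand": 0,"tx": 0,"ty": 0,"tz": -0.01,"ax": 0,"ay": 0,"az": 0}
    - {"hand": 0,"tx": 0,"ty": 0,"tz": -0.006,"ax": 0,"ay": 0,"az": 0}
    - {"hand": 0,"tx": 0,"ty": 0,"tz": -0.004,"ax": 0,"ay": 0,"az": 0}
    - {"hand": 0,"tx": 0,"ty": 0,"tz": 0,"ax": 0,"ay": 0,"az": 0}
    - {"hand": 0,"tx": 0,"ty": 0,"tz": 0,"ax": 0,"ay": 0,"az": 0}
    - {"hand": 0,"tx": 0,"ty": 0,"tz": 0,"ax": 0,"ay": 0,"az": 0}

```text
time: 43.65
tool_pos: [431.0, -299.6, -20.0]
orientation: [0.689, 0.725, -0.0, -0.0]
wrist_force: [0.2, 0.7, -0.9]
grip_width: 21.0
grasp_force: 30.0
```

Emit:
jog_arm:
  targets:
    - {"hand": 0.5,"tx": 0,"ty": 0,"tz": 0,"ax": 0,"ay": 0,"az": 0}
    - {"hand": 0.5,"tx": 0,"ty": 0,"tz": 0,"ax": 0,"ay": 0,"az": 0}
    - {"hand": 0.5,"tx": 0,"ty": 0,"tz": 0,"ax": 0,"ay": 0,"az": 0}
    - {"hand": 0.5,"tx": 0,"ty": 0,"tz": 0,"ax": 0,"ay": 0,"az": 6.9}
    - {"hand": 0.5,"tx": 0,"ty": 0,"tz": 0,"ax": 0,"ay": 0,"az": 6.9}
    - {"hand": 0.5,"tx": 0,"ty": 0,"tz": 0,"ax": 0,"ay": 0,"az": 6.9}
    - {"hand": 0.5,"tx": 0,"ty": 0,"tz": 0,"ax": 0,"ay": 0,"az": 6.9}
    - {"hand": 0.5,"tx": 0,"ty": 0,"tz": 0,"ax": 0,"ay": 0,"az": 6.9}
    - {"hand": 0.5,"tx": 0,"ty": 0,"tz": 0,"ax": 0,"ay": 0,"az": 6.9}
    - {"hand": 0.5,"tx": 0,"ty": 0,"tz": 0,"ax": 0,"ay": 0,"az": 6.9}
    - {"hand": 0.5,"tx": 0,"ty": 0,"tz": 0,"ax": 0,"ay": 0,"az": 6.9}
    - {"hand": 0.5,"tx": 0,"ty": 0,"tz": 0,"ax": 0,"ay": 0,"az": 6.9}
    - {"hand": 0.5,"tx": 0,"ty": 0,"tz": 0,"ax": 0,"ay": 0,"az": 6.9}
    - {"hand": 0.5,"tx": 0,"ty": 0,"tz": 0,"ax": 0,"ay": 0,"az": 6.9}
    - {"hand": 0.5,"tx": 0,"ty": 0,"tz": 0,"ax": 0,"ay": 0,"az": 6.9}
    - {"hand": 0.5,"tx": 0,"ty": 0,"tz": 0,"ax": 0,"ay": 0,"az": 6.9}
    - {"hand": 0.5,"tx": 0,"ty": 0,"tz": 0,"ax": 0,"ay": 0,"az": 0}
    - {"hand": 0.5,"tx": 0,"ty": 0,"tz": 0,"ax": 0,"ay": 0,"az": 0}

```text
time: 45.15
tool_pos: [430.9, -299.6, -19.5]
orientation: [-0.021, 1.0, -0.0, 0.0]
wrist_force: [-1.4, -0.7, 0.4]
grip_width: 45.8
grasp_force: 0.0
```

Emit:
jog_arm:
  targets:
    - {"hand": 0,"tx": 0,"ty": 0,"tz": 0,"ax": 0,"ay": 0,"az": 0}
    - {"hand": 0,"tx": 0,"ty": 0,"tz": 0,"ax": 0,"ay": 0,"az": 0}
    - {"hand": 0,"tx": 0,"ty": 0,"tz": 0,"ax": 0,"ay": 0,"az": 0}
    - {"hand": 0,"tx": 0,"ty": 0,"tz": 0,"ax": 0,"ay": 0,"az": 0}
    - {"hand": 0,"tx": 0,"ty": 0,"tz": 0,"ax": 0,"ay": 0,"az": 0}
    - {"hand": 0,"tx": 0,"ty": 0,"tz": 0,"ax": 0,"ay": 0,"az": 0}
    - {"hand": 0,"tx": 0,"ty": 0,"tz": 0,"ax": 0,"ay": 0,"az": 0}

```text
time: 45.73
tool_pos: [430.9, -299.6, -19.5]
orientation: [-0.023, 1.0, -0.0, 0.0]
wrist_force: [-0.2, -1.4, -0.9]
grip_width: 21.1
grasp_force: 30.0
```

Emit:
jog_arm:
  targets:
    - {"hand": 0.5,"tx": 0,"ty": 0,"tz": 0,"ax": 0,"ay": 0,"az": 0}
    - {"hand": 0.5,"tx": 0,"ty": 0,"tz": 0,"ax": 0,"ay": 0,"az": 0}
    - {"hand": 0.5,"tx": 0,"ty": 0,"tz": 0,"ax": 0,"ay": 0,"az": 0}
    - {"hand": 0.5,"tx": 0,"ty": 0,"tz": 0,"ax": 0,"ay": 0,"az": -6.9}
    - {"hand": 0.5,"tx": 0,"ty": 0,"tz": 0,"ax": 0,"ay": 0,"az": -6.9}
    - {"hand": 0.5,"tx": 0,"ty": 0,"tz": 0,"ax": 0,"ay": 0,"az": -6.9}
    - {"hand": 0.5,"tx": 0,"ty": 0,"tz": 0,"ax": 0,"ay": 0,"az": -6.9}
    - {"hand": 0.5,"tx": 0,"ty": 0,"tz": 0,"ax": 0,"ay": 0,"az": -6.9}
    - {"hand": 0.5,"tx": 0,"ty": 0,"tz": 0,"ax": 0,"ay": 0,"az": -6.9}
    - {"hand": 0.5,"tx": 0,"ty": 0,"tz": 0,"ax": 0,"ay": 0,"az": -6.9}
    - {"hand": 0.5,"tx": 0,"ty": 0,"tz": 0,"ax": 0,"ay": 0,"az": -6.9}
    - {"hand": 0.5,"tx": 0,"ty": 0,"tz": 0,"ax": 0,"ay": 0,"az": -6.9}
    - {"hand": 0.5,"tx": 0,"ty": 0,"tz": 0,"ax": 0,"ay": 0,"az": -6.9}
    - {"hand": 0.5,"tx": 0,"ty": 0,"tz": 0,"ax": 0,"ay": 0,"az": -6.9}
    - {"hand": 0.5,"tx": 0,"ty": 0,"tz": 0,"ax": 0,"ay": 0,"az": -6.9}
    - {"hand": 0.5,"tx": 0,"ty": 0,"tz": 0,"ax": 0,"ay": 0,"az": -6.9}
    - {"hand": 0.5,"tx": 0,"ty": 0,"tz": 0,"ax": 0,"ay": 0,"az": 0}
    - {"hand": 0.5,"tx": 0,"ty": 0,"tz": 0,"ax": 0,"ay": 0,"az": 0}

```text
time: 47.23
tool_pos: [430.8, -299.5, -19.6]
orientation: [0.687, 0.726, -0.0, -0.0]
wrist_force: [0.4, 1.2, 0.0]
grip_width: 45.5
grasp_force: 0.0
```

Emit:
jog_arm:
  targets:
    - {"hand": 0,"tx": 0,"ty": 0,"tz": 0,"ax": 0,"ay": 0,"az": 0}
    - {"hand": 0,"tx": 0,"ty": 0,"tz": 0,"ax": 0,"ay": 0,"az": 0}
    - {"hand": 0,"tx": 0,"ty": 0,"tz": 0,"ax": 0,"ay": 0,"az": 0}
    - {"hand": 0,"tx": 0,"ty": 0,"tz": 0,"ax": 0,"ay": 0,"az": 0}
    - {"hand": 0,"tx": 0,"ty": 0,"tz": 0,"ax": 0,"ay": 0,"az": 0}
    - {"hand": 0,"tx": 0,"ty": 0,"tz": 0,"ax": 0,"ay": 0,"az": 0}
    - {"hand": 0,"tx": 0,"ty": 0,"tz": 0,"ax": 0,"ay": 0,"az": 0}

```text
time: 47.82
tool_pos: [430.9, -299.5, -19.6]
orientation: [0.689, 0.725, -0.0, -0.0]
wrist_force: [0.2, 0.7, 0.4]
grip_width: 21.1
grasp_force: 30.0
```

Emit:
jog_arm:
  targets:
    - {"hand": 0,"tx": 0,"ty": 0,"tz": 0.01,"ax": 0,"ay": 0,"az": 0}
    - {"hand": 0,"tx": 0,"ty": 0,"tz": 0.02,"ax": 0,"ay": 0,"az": 0}
    - {"hand": 0,"tx": 0,"ty": 0,"tz": 0.03,"ax": 0,"ay": 0,"az": 0}
    - {"hand": 0,"tx": 0,"ty": 0,"tz": 0.035,"ax": 0,"ay": 0,"az": 0}
    - {"hand": 0,"tx": 0,"ty": 0,"tz": 0.035,"ax": 0,"ay": 0,"az": 0}
    - {"hand": 0,"tx": 0,"ty": 0,"tz": 0.035,"ax": 0,"ay": 0,"az": 0}
    - {"hand": 0,"tx": 0,"ty": 0,"tz": 0.035,"ax": 0,"ay": 0,"az": 0}
    - {"hand": 0,"tx": 0,"ty": 0,"tz": 0.035,"ax": 0,"ay": 0,"az": 0}
    - {"hand": 0,"tx": 0,"ty": 0,"tz": 0.035,"ax": 0,"ay": 0,"az": 0}
    - {"hand": 0,"tx": 0,"ty": 0,"tz": 0.035,"ax": 0,"ay": 0,"az": 0}
    - {"hand": 0,"tx": 0,"ty": 0.008,"tz": 0.035,"ax": 0,"ay": 0,"az": 0}
    - {"hand": 0,"tx": 0,"ty": 0.016,"tz": 0.03,"ax": 0,"ay": 0,"az": 0}
    - {"hand": 0,"tx": 0.004,"ty": 0.024,"tz": 0.025,"ax": 0,"ay": 0,"az": 0}
    - {"hand": 0,"tx": 0.006,"ty": 0.03,"tz": 0.015,"ax": 0,"ay": 0,"az": 0}
    - {"hand": 0,"tx": 0.007,"ty": 0.03,"tz": 0.01,"ax": 0,"ay": 0,"az": 0}
    - {"hand": 0,"tx": 0.007,"ty": 0.03,"tz": 0,"ax": 0,"ay": 0,"az": 0}
    - {"hand": 0,"tx": 0.007,"ty": 0.03,"tz": 0,"ax": 0,"ay": 0,"az": 0}
    - {"hand": 0,"tx": 0.007,"ty": 0.03,"tz": 0,"ax": 0,"ay": 0,"az": 0}
    - {"hand": 0,"tx": 0.007,"ty": 0.03,"tz": 0,"ax": 0,"ay": 0,"az": 0}
    - {"hand": 0,"tx": 0.007,"ty": 0.03,"tz": 0,"ax": 0,"ay": 0,"az": 0}

```text
time: 49.48
tool_pos: [482.2, -39.8, 401.1]
orientation: [0.689, 0.725, 0.0, 0.0]
wrist_force: [1.3, -0.2, -1.6]
grip_width: 21.6
grasp_force: 30.0
```

Emit:
jog_arm:
  targets:
    - {"hand": 0,"tx": 0.007,"ty": 0.03,"tz": 0,"ax": 0,"ay": 0,"az": 0}
    - {"hand": 0,"tx": 0.007,"ty": 0.03,"tz": 0,"ax": 0,"ay": 0,"az": 0}
    - {"hand": 0,"tx": 0.007,"ty": 0.03,"tz": 0,"ax": 0,"ay": 0,"az": 0}
    - {"hand": 0,"tx": 0.007,"ty": 0.03,"tz": 0,"ax": 0,"ay": 0,"az": 0}
    - {"hand": 0,"tx": 0.007,"ty": 0.03,"tz": 0,"ax": 0,"ay": 0,"az": 0}
    - {"hand": 0,"tx": 0.007,"ty": 0.03,"tz": 0,"ax": 0,"ay": 0,"az": 0}
    - {"hand": 0,"tx": 0.007,"ty": 0.03,"tz": 0,"ax": 0,"ay": 0,"az": 0}
    - {"hand": 0,"tx": 0.007,"ty": 0.03,"tz": 0,"ax": 0,"ay": 0,"az": 0}
    - {"hand": 0,"tx": 0.007,"ty": 0.03,"tz": 0,"ax": 0,"ay": 0,"az": 0}
    - {"hand": 0,"tx": 0,"ty": 0.03,"tz": 0,"ax": 0,"ay": 0,"az": 0}
    - {"hand": 0,"tx": 0,"ty": 0.023,"tz": -0.01,"ax": 0,"ay": 0,"az": 0}
    - {"hand": 0,"tx": 0,"ty": 0.013,"tz": -0.02,"ax": 0,"ay": 0,"az": 0}
    - {"hand": 0,"tx": 0,"ty": 0,"tz": -0.03,"ax": 0,"ay": 0,"az": 0}
    - {"hand": 0,"tx": 0,"ty": 0,"tz": -0.03,"ax": 0,"ay": 0,"az": 0}
    - {"hand": 0,"tx": 0,"ty": 0,"tz": -0.03,"ax": 0,"ay": 0,"az": 0}
    - {"hand": 0,"tx": 0,"ty": 0,"tz": -0.03,"ax": 0,"ay": 0,"az": 0}
    - {"hand": 0,"tx": 0,"ty": 0,"tz": -0.03,"ax": 0,"ay": 0,"az": 0}
    - {"hand": 0,"tx": 0,"ty": 0,"tz": 0,"ax": 0,"ay": 0,"az": 0}
    - {"hand": 0,"tx": 0,"ty": 0,"tz": 0,"ax": 0,"ay": 0,"az": 0}
    - {"hand": 0,"tx": 0,"ty": 0,"tz": 0,"ax": 0,"ay": 0,"az": 0}

```text
time: 51.15
tool_pos: [546.6, 294.8, 222.7]
orientation: [0.689, 0.725, 0.001, 0.0]
wrist_force: [-0.3, -0.8, -0.9]
grip_width: 20.9
grasp_force: 30.0
```

Lowering to about 4 mm above the dome, then settling.

Emit:
jog_arm:
  targets:
    - {"hand": 0,"tx": 0,"ty": 0,"tz": -0.03,"ax": 0,"ay": 0,"az": 0}
    - {"hand": 0,"tx": 0,"ty": 0,"tz": -0.03,"ax": 0,"ay": 0,"az": 0}
    - {"hand": 0,"tx": 0,"ty": 0,"tz": -0.03,"ax": 0,"ay": 0,"az": 0}
    - {"hand": 0,"tx": 0,"ty": 0,"tz": -0.03,"ax": 0,"ay": 0,"az": 0}
    - {"hand": 0,"tx": 0,"ty": 0,"tz": -0.025,"ax": 0,"ay": 0,"az": 0}
    - {"hand": 0,"tx": 0,"ty": 0,"tz": -0.015,"ax": 0,"ay": 0,"az": 0}
    - {"hand": 0,"tx": 0,"ty": 0,"tz": -0.01,"ax": 0,"ay": 0,"az": 0}
    - {"hand": 0,"tx": 0,"ty": 0,"tz": 0,"ax": 0,"ay": 0,"az": 0}
    - {"hand": 0,"tx": 0,"ty": 0,"tz": 0,"ax": 0,"ay": 0,"az": 0}
    - {"hand": 0,"tx": 0,"ty": 0,"tz": 0,"ax": 0,"ay": 0,"az": 0}
    - {"hand": 0,"tx": 0,"ty": 0,"tz": 0,"ax": 0,"ay": 0,"az": 0}
    - {"hand": 0,"tx": 0,"ty": 0,"tz": 0,"ax": 0,"ay": 0,"az": 0}
    - {"hand": 0,"tx": 0,"ty": 0,"tz": 0,"ax": 0,"ay": 0,"az": 0}
    - {"hand": 0,"tx": 0,"ty": 0,"tz": 0,"ax": 0,"ay": 0,"az": 0}

```text
time: 52.32
tool_pos: [546.0, 294.6, 50.8]
orientation: [0.689, 0.725, 0.0, 0.0]
wrist_force: [-0.7, 0.2, 0.0]
grip_width: 21.0
grasp_force: 30.0
```

Run:
```python
from h import *
m,s=avgpos(4); print(m.round(2),s.round(2)); o=observe(); print(o["wrist_force"].round(1),o["time"])
```

```text
[545.91 294.51  50.58] [0.05 0.02 0.1 ]
[ 0.3  0.6 -1.6] 52.5167
```

Emit:
jog_arm:
  targets:
    - {"hand": 0,"tx": 0,"ty": 0.0003,"tz": -0.002,"ax": 0,"ay": 0,"az": 0}
    - {"hand": 0,"tx": 0,"ty": 0,"tz": -0.0015,"ax": 0,"ay": 0,"az": 0}
    - {"hand": 0,"tx": 0,"ty": 0,"tz": -0.0006,"ax": 0,"ay": 0,"az": 0}
    - {"hand": 0,"tx": 0,"ty": 0,"tz": 0,"ax": 0,"ay": 0,"az": 0}
    - {"hand": 0,"tx": 0,"ty": 0,"tz": 0,"ax": 0,"ay": 0,"az": 0}
    - {"hand": 0,"tx": 0,"ty": 0,"tz": 0,"ax": 0,"ay": 0,"az": 0}
    - {"hand": 0,"tx": 0,"ty": 0,"tz": 0,"ax": 0,"ay": 0,"az": 0}

```text
time: 53.1
tool_pos: [545.9, 294.8, 46.4]
orientation: [0.689, 0.725, 0.0, 0.0]
wrist_force: [-0.5, 0.0, -0.6]
grip_width: 20.8
grasp_force: 30.0
```

Emit:
jog_arm:
  targets:
    - {"hand": 0,"tx": 0,"ty": 0,"tz": -0.0005,"ax": 0,"ay": 0,"az": 0}
    - {"hand": 0,"tx": 0,"ty": 0,"tz": 0,"ax": 0,"ay": 0,"az": 0}
    - {"hand": 0,"tx": 0,"ty": 0,"tz": 0,"ax": 0,"ay": 0,"az": 0}
    - {"hand": 0,"tx": 0,"ty": 0,"tz": 0,"ax": 0,"ay": 0,"az": 0}

```text
time: 53.43
tool_pos: [545.9, 294.8, 45.8]
orientation: [0.689, 0.725, -0.0, -0.0]
wrist_force: [0.6, -0.5, -2.0]
grip_width: 21.3
grasp_force: 30.0
```

Emit:
jog_arm:
  targets:
    - {"hand": 0,"tx": 0,"ty": 0,"tz": -0.0004,"ax": 0,"ay": 0,"az": 0}
    - {"hand": 0,"tx": 0,"ty": 0,"tz": 0,"ax": 0,"ay": 0,"az": 0}
    - {"hand": 0,"tx": 0,"ty": 0,"tz": 0,"ax": 0,"ay": 0,"az": 0}

```text
time: 53.68
tool_pos: [545.8, 294.8, 45.4]
orientation: [0.689, 0.725, -0.0, -0.0]
wrist_force: [-0.8, 0.4, -1.6]
grip_width: 21.7
grasp_force: 30.0
```

Emit:
jog_arm:
  targets:
    - {"hand": 0,"tx": 0,"ty": 0,"tz": -0.0004,"ax": 0,"ay": 0,"az": 0}
    - {"hand": 0,"tx": 0,"ty": 0,"tz": 0,"ax": 0,"ay": 0,"az": 0}
    - {"hand": 0,"tx": 0,"ty": 0,"tz": 0,"ax": 0,"ay": 0,"az": 0}

```text
time: 53.93
tool_pos: [545.9, 294.8, 45.2]
orientation: [0.689, 0.725, 0.0, 0.0]
wrist_force: [-1.5, 0.9, 3.4]
grip_width: 21.4
grasp_force: 30.0
```

It's in contact. I'll release and look at both blanks.

Emit:
jog_arm:
  targets:
    - {"hand": 0.25,"tx": 0,"ty": 0,"tz": 0,"ax": 0,"ay": 0,"az": 0}
    - {"hand": 0.3,"tx": 0,"ty": 0,"tz": 0,"ax": 0,"ay": 0,"az": 0}
    - {"hand": 0.4,"tx": 0,"ty": 0,"tz": 0,"ax": 0,"ay": 0,"az": 0}
    - {"hand": 0.5,"tx": 0,"ty": 0,"tz": 0,"ax": 0,"ay": 0,"az": 0}
    - {"hand": 0.5,"tx": 0,"ty": 0,"tz": 0,"ax": 0,"ay": 0,"az": 0}
    - {"hand": 0.5,"tx": 0,"ty": 0,"tz": 0,"ax": 0,"ay": 0,"az": 0}
    - {"hand": 0.5,"tx": 0,"ty": 0,"tz": 0.015,"ax": 0,"ay": 0,"az": 0}
    - {"hand": 0.5,"tx": 0,"ty": 0,"tz": 0.03,"ax": 0,"ay": 0,"az": 0}
    - {"hand": 0.5,"tx": 0,"ty": 0,"tz": 0.035,"ax": 0,"ay": 0,"az": 0}
    - {"hand": 0.5,"tx": 0,"ty": 0,"tz": 0.035,"ax": 0,"ay": 0,"az": 0}
    - {"hand": 0.5,"tx": 0,"ty": 0,"tz": 0.035,"ax": 0,"ay": 0,"az": 0}
    - {"hand": 1,"tx": -0.025,"ty": -0.022,"tz": 0.035,"ax": 0,"ay": 0,"az": 0}
    - {"hand": 1,"tx": -0.025,"ty": -0.02,"tz": 0.012,"ax": 0,"ay": 0,"az": 0}
    - {"hand": 1,"tx": 0,"ty": 0,"tz": 0,"ax": 0,"ay": 0,"az": 0}
    - {"hand": 1,"tx": 0,"ty": 0,"tz": 0,"ax": 0,"ay": 0,"az": 0}
    - {"hand": 1,"tx": 0,"ty": 0,"tz": 0,"ax": 0,"ay": 0,"az": 0}
    - {"hand": 1,"tx": 0,"ty": 0,"tz": 0,"ax": 0,"ay": 0,"az": 0}
    - {"hand": 1,"tx": 0,"ty": 0,"tz": 0,"ax": 0,"ay": 0,"az": 0}
    - {"hand": 1,"tx": 0,"ty": 0,"tz": 0,"ax": 0,"ay": 0,"az": 0}
    - {"hand": 1,"tx": 0,"ty": 0,"tz": 0,"ax": 0,"ay": 0,"az": 0}

```text
time: 55.6
tool_pos: [499.4, 256.0, 236.6]
orientation: [0.689, 0.725, -0.0, -0.0]
wrist_force: [-0.4, 0.4, -0.4]
grip_width: 91.3
grasp_force: 0.0
```

Run:
```python
from disc import *
m,sd=avgpos(6); im,kc=snap("wrist","w12.png"); np.savez("w12.npz",K=kc[0],C=kc[1]); print(m.round(2),sd.round(2),observe()["time"])
b=im[:,:,::-1]
print("b2 d1",seg(kc,b,(448.8,289.7),65.)); print("b1 d2",seg(kc,b,(544.7,295.5),65.))
```

```text
[499.34 255.9  237.01] [0.02 0.05 0.15] 55.95
b2 d1 {'xy': array([448.47, 289.01]), 'tilt': array([ 0.098, -0.015]), 'cost': np.float64(6.52), 'n': 127, 'knob': array([256.4, 171.5]), 'ka': 679, 'kworld': array([447.93, 285.31])}
b1 d2 {'xy': array([545.24, 294.71]), 'tilt': array([0.095, 0.036]), 'cost': np.float64(6.22), 'n': 131, 'knob': array([381. , 170.5]), 'ka': 716, 'kworld': array([546.57, 291.11])}
```

```bash
cat >> disc.py <<'E'
def seg2(kc,im,p0,z):
    """rim points by colour, knob by template"""
    kw=sep(kc,im,p0,z)[1]; kn=np.array(kw[:2]); c=projN(kc,np.array([[p0[0],p0[1],z+10.]]))[0]; f=im.astype(np.float32); rb=cv2.GaussianBlur(f[:,:,2]-f[:,:,0],(0,0),.7)
    prof=cv2.warpPolar(rb,(60,180),tuple(map(float,c)),60,cv2.INTER_LINEAR); pts=[]
    for i in range(180):
        d=np.diff(prof[i,28:56]); j=d.argmax()
        if d[j]>2.5: a=2*np.pi*i/180; r=28+j+1; pts.append([c[0]+r*np.cos(a),c[1]+r*np.sin(a)])
    pts=np.array(pts)
    def res(p):
        h=cv2.convexHull(projN(kc,np.vstack([CI*33+[0,0,10],CI*33])+[p[0],p[1],z]).astype(np.float32))[:,0].reshape(-1,1,2)
        return np.array([np.tanh(cv2.pointPolygonTest(h,tuple(map(float,q)),True)/3)*3 for q in pts])
    r=least_squares(res,p0,diff_step=1e-3); return "rim",r.x.round(2),"knob",kn.round(2),"tilt x,y",((kn-r.x)/33).round(3),len(pts)
E
python3 - <<'E'
from disc import *
s8=dict(tool_pos=np.array([430,-255.1,220.8]),orientation=np.array([.6889,.7249,0,-.0002]))
I=lambda n:cv2.imread(f"pics/w{n}.png")
print("w8",seg2(cam("wrist",s8),I(8),(429.1,-299.5),0.))
k6=ld("w6.npz");print("w6",seg2(k6,I(6),(409.7,-366),0.));print("w6",seg2(k6,I(6),(490.6,-353),0.))
for n,x,y in ((9,448.8,293.3),(10,448.8,293.3),(11,448.8,289),(12,448.8,289.),(12,544.8,295.5)): print(n,seg2(ld(f"w{n}.npz"),I(n),(x,y),65.))
E
```

```text
w8 ('rim', array([ 429.17, -300.04]), 'knob', array([ 429.08, -299.64]), 'tilt x,y', array([-0.003,  0.012]), 180)
w6 ('rim', array([ 409.58, -367.08]), 'knob', array([ 410.12, -367.01]), 'tilt x,y', array([0.016, 0.002]), 180)
w6 ('rim', array([ 490.76, -353.09]), 'knob', array([ 490.77, -353.12]), 'tilt x,y', array([ 0.   , -0.001]), 180)
9 ('rim', array([448.85, 292.63]), 'knob', array([449.18, 295.76]), 'tilt x,y', array([0.01 , 0.095]), 131)
10 ('rim', array([448.87, 292.91]), 'knob', array([448.71, 295.16]), 'tilt x,y', array([-0.005,  0.068]), 121)
11 ('rim', array([448.9 , 289.04]), 'knob', array([448.79, 289.61]), 'tilt x,y', array([-0.003,  0.017]), 108)
12 ('rim', array([449.  , 288.85]), 'knob', array([449.46, 288.9 ]), 'tilt x,y', array([0.014, 0.001]), 131)
12 ('rim', array([544.73, 294.29]), 'knob', array([544.17, 294.7 ]), 'tilt x,y', array([-0.017,  0.013]), 129)
```

With the template knob fit, flat blanks read 0.00 to 0.016 rad, and the two placed blanks read about 0.015 rad, so both are level. Next I'll grip the post and slide the sled home gently.

Emit:
jog_arm:
  targets:
    - {"hand": 1,"tx": 0.0037,"ty": -0.02,"tz": 0,"ax": 0,"ay": 0,"az": 0}
    - {"hand": 1,"tx": 0,"ty": -0.03,"tz": 0,"ax": 0,"ay": 0,"az": 0}
    - {"hand": 0.8,"tx": 0,"ty": -0.027,"tz": 0,"ax": 0,"ay": 0,"az": 0}
    - {"hand": 0.7,"tx": 0,"ty": 0,"tz": 0,"ax": 0,"ay": 0,"az": 0}
    - {"hand": 0.7,"tx": 0,"ty": 0,"tz": -0.03,"ax": 0,"ay": 0,"az": 0}
    - {"hand": 0.7,"tx": 0,"ty": 0,"tz": -0.03,"ax": 0,"ay": 0,"az": 0}
    - {"hand": 0.7,"tx": 0,"ty": 0,"tz": -0.03,"ax": 0,"ay": 0,"az": 0}
    - {"hand": 0.7,"tx": 0,"ty": 0,"tz": -0.03,"ax": 0,"ay": 0,"az": 0}
    - {"hand": 0.7,"tx": 0,"ty": 0,"tz": -0.03,"ax": 0,"ay": 0,"az": 0}
    - {"hand": 0.7,"tx": 0,"ty": 0,"tz": -0.025,"ax": 0,"ay": 0,"az": 0}
    - {"hand": 0.7,"tx": 0,"ty": 0,"tz": -0.015,"ax": 0,"ay": 0,"az": 0}
    - {"hand": 0.7,"tx": 0,"ty": 0,"tz": 0,"ax": 0,"ay": 0,"az": 0}
    - {"hand": 0.7,"tx": 0,"ty": 0,"tz": 0,"ax": 0,"ay": 0,"az": 0}
    - {"hand": 0.7,"tx": 0,"ty": 0,"tz": 0,"ax": 0,"ay": 0,"az": 0}
    - {"hand": 0.7,"tx": 0,"ty": 0,"tz": 0,"ax": 0,"ay": 0,"az": 0}
    - {"hand": 0.7,"tx": 0,"ty": 0,"tz": 0,"ax": 0,"ay": 0,"az": 0}
    - {"hand": 0.7,"tx": 0,"ty": 0,"tz": 0,"ax": 0,"ay": 0,"az": 0}

```text
time: 57.37
tool_pos: [503.6, 179.0, 48.1]
orientation: [0.689, 0.725, 0.001, 0.0]
wrist_force: [-0.2, -0.5, 0.4]
grip_width: 63.7
grasp_force: 0.0
```

Run:
```python
from h import *
m,s=avgpos(3); print(m.round(2),s.round(2)); o=observe(); print(o["wrist_force"].round(1),o["grip_width"],o["time"])
```

```text
[503.28 178.89  47.74] [0.08 0.03 0.12]
[ 1.   0.7 -0.6] 63.67652388258485 57.5167
```

Closing gradually on the post.

Emit:
jog_arm:
  targets:
    - {"hand": 0.5,"tx": 0,"ty": 0,"tz": 0,"ax": 0,"ay": 0,"az": 0}
    - {"hand": 0.4,"tx": 0,"ty": 0,"tz": 0,"ax": 0,"ay": 0,"az": 0}
    - {"hand": 0.3,"tx": 0,"ty": 0,"tz": 0,"ax": 0,"ay": 0,"az": 0}
    - {"hand": 0.25,"tx": 0,"ty": 0,"tz": 0,"ax": 0,"ay": 0,"az": 0}
    - {"hand": 0.22,"tx": 0,"ty": 0,"tz": 0,"ax": 0,"ay": 0,"az": 0}
    - {"hand": 0.22,"tx": 0,"ty": 0,"tz": 0,"ax": 0,"ay": 0,"az": 0}
    - {"hand": 0.22,"tx": 0,"ty": 0,"tz": 0,"ax": 0,"ay": 0,"az": 0}
    - {"hand": 0.2,"tx": 0,"ty": 0,"tz": 0,"ax": 0,"ay": 0,"az": 0}
    - {"hand": 0.18,"tx": 0,"ty": 0,"tz": 0,"ax": 0,"ay": 0,"az": 0}
    - {"hand": 0.1,"tx": 0,"ty": 0,"tz": 0,"ax": 0,"ay": 0,"az": 0}
    - {"hand": 0,"tx": 0,"ty": 0,"tz": 0,"ax": 0,"ay": 0,"az": 0}
    - {"hand": 0,"tx": 0,"ty": 0,"tz": 0,"ax": 0,"ay": 0,"az": 0}
    - {"hand": 0,"tx": 0,"ty": 0,"tz": 0,"ax": 0,"ay": 0,"az": 0}

```text
time: 58.6
tool_pos: [503.4, 178.9, 47.3]
orientation: [0.689, 0.725, 0.0, 0.0]
wrist_force: [5.4, 0.5, -3.7]
grip_width: 17.6
grasp_force: 30.0
```

Emit:
jog_arm:
  targets:
    - {"hand": 0,"tx": 0,"ty": 0.0005,"tz": 0,"ax": 0,"ay": 0,"az": 0}
    - {"hand": 0,"tx": 0,"ty": 0.001,"tz": 0,"ax": 0,"ay": 0,"az": 0}
    - {"hand": 0,"tx": -0.0001,"ty": 0.0015,"tz": 0,"ax": 0,"ay": 0,"az": 0}
    - {"hand": 0,"tx": -0.0001,"ty": 0.002,"tz": 0,"ax": 0,"ay": 0,"az": 0}
    - {"hand": 0,"tx": -0.00012,"ty": 0.0025,"tz": 0,"ax": 0,"ay": 0,"az": 0}
    - {"hand": 0,"tx": -0.00012,"ty": 0.0025,"tz": 0,"ax": 0,"ay": 0,"az": 0}
    - {"hand": 0,"tx": -0.00012,"ty": 0.0025,"tz": 0,"ax": 0,"ay": 0,"az": 0}
    - {"hand": 0,"tx": -0.00012,"ty": 0.0025,"tz": 0,"ax": 0,"ay": 0,"az": 0}
    - {"hand": 0,"tx": -0.00012,"ty": 0.0025,"tz": 0,"ax": 0,"ay": 0,"az": 0}
    - {"hand": 0,"tx": -0.00012,"ty": 0.0025,"tz": 0,"ax": 0,"ay": 0,"az": 0}
    - {"hand": 0,"tx": -0.00012,"ty": 0.0025,"tz": 0,"ax": 0,"ay": 0,"az": 0}
    - {"hand": 0,"tx": -0.00012,"ty": 0.0025,"tz": 0,"ax": 0,"ay": 0,"az": 0}
    - {"hand": 0,"tx": -0.00012,"ty": 0.0025,"tz": 0,"ax": 0,"ay": 0,"az": 0}
    - {"hand": 0,"tx": -0.00012,"ty": 0.0025,"tz": 0,"ax": 0,"ay": 0,"az": 0}
    - {"hand": 0,"tx": -0.00012,"ty": 0.0025,"tz": 0,"ax": 0,"ay": 0,"az": 0}
    - {"hand": 0,"tx": -0.00012,"ty": 0.0025,"tz": 0,"ax": 0,"ay": 0,"az": 0}
    - {"hand": 0,"tx": -0.00012,"ty": 0.0025,"tz": 0,"ax": 0,"ay": 0,"az": 0}
    - {"hand": 0,"tx": -0.0001,"ty": 0.002,"tz": 0,"ax": 0,"ay": 0,"az": 0}
    - {"hand": 0,"tx": -0.0001,"ty": 0.0015,"tz": 0,"ax": 0,"ay": 0,"az": 0}
    - {"hand": 0,"tx": 0,"ty": 0.001,"tz": 0,"ax": 0,"ay": 0,"az": 0}

```text
time: 60.27
tool_pos: [501.4, 220.9, 47.3]
orientation: [0.689, 0.725, 0.0, 0.0]
wrist_force: [5.8, -2.1, -2.9]
grip_width: 17.3
grasp_force: 30.0
```

Run:
```python
from disc import *
m,s=avgpos(3); print(m.round(2)); o=observe(); print(o["wrist_force"].round(1),o["grip_width"],o["time"])
im,kc=snap("wrist","w13.png"); d=m[1]-178.9
for x,y in ((448.9-.0487*d,288.9+d),(544.5-.0487*d,294.4+d)): print(seg2(kc,im[:,:,::-1],(x,y),65.))
```

```text
[501.38 220.95  47.26]
[ 4.8  0.9 -4.2] 17.239922414807864 60.4167
('rim', array([446.85, 330.95]), 'knob', array([446.59, 331.02]), 'tilt x,y', array([-0.008,  0.002]), 25)
('rim', array([542.45, 336.45]), 'knob', array([539.04, 333.73]), 'tilt x,y', array([-0.103, -0.083]), 37)
```

Run:
```python
from disc import *
kc=cam("wrist"); im=cv2.imread("pics/w13.png")
for x,y in ((446.9,330.9),(542.5,336.4)): print(projN(kc,np.array([[x,y,103.],[x,y,75]])).round(0).tolist(), sep(kc,im,(x,y),65.))
```

```text
[[165.0, 5.0], [191.0, 22.0]] [(np.float64(447.6), np.float64(330.51), 12.7), (np.float64(446.66), np.float64(331.01), 10.6)]
[[471.0, 3.0], [445.0, 20.0]] [(np.float64(542.26), np.float64(335.89), 12.1), (np.float64(538.99), np.float64(333.68), 7.6)]
```

Emit:
jog_arm:
  targets:
    - {"hand": 0,"tx": 0,"ty": 0.0005,"tz": 0,"ax": 0,"ay": 0,"az": 0}
    - {"hand": 0,"tx": 0,"ty": 0.001,"tz": 0,"ax": 0,"ay": 0,"az": 0}
    - {"hand": 0,"tx": -0.0001,"ty": 0.0015,"tz": 0,"ax": 0,"ay": 0,"az": 0}
    - {"hand": 0,"tx": -0.0001,"ty": 0.002,"tz": 0,"ax": 0,"ay": 0,"az": 0}
    - {"hand": 0,"tx": -0.00012,"ty": 0.0025,"tz": 0,"ax": 0,"ay": 0,"az": 0}
    - {"hand": 0,"tx": -0.00012,"ty": 0.0025,"tz": 0,"ax": 0,"ay": 0,"az": 0}
    - {"hand": 0,"tx": -0.00012,"ty": 0.0025,"tz": 0,"ax": 0,"ay": 0,"az": 0}
    - {"hand": 0,"tx": -0.00012,"ty": 0.0025,"tz": 0,"ax": 0,"ay": 0,"az": 0}
    - {"hand": 0,"tx": -0.00012,"ty": 0.0025,"tz": 0,"ax": 0,"ay": 0,"az": 0}
    - {"hand": 0,"tx": -0.00012,"ty": 0.0025,"tz": 0,"ax": 0,"ay": 0,"az": 0}
    - {"hand": 0,"tx": -0.00012,"ty": 0.0025,"tz": 0,"ax": 0,"ay": 0,"az": 0}
    - {"hand": 0,"tx": -0.00012,"ty": 0.0025,"tz": 0,"ax": 0,"ay": 0,"az": 0}
    - {"hand": 0,"tx": -0.00012,"ty": 0.0025,"tz": 0,"ax": 0,"ay": 0,"az": 0}
    - {"hand": 0,"tx": -0.00012,"ty": 0.0025,"tz": 0,"ax": 0,"ay": 0,"az": 0}
    - {"hand": 0,"tx": -0.00012,"ty": 0.0025,"tz": 0,"ax": 0,"ay": 0,"az": 0}
    - {"hand": 0,"tx": -0.00012,"ty": 0.0025,"tz": 0,"ax": 0,"ay": 0,"az": 0}
    - {"hand": 0,"tx": -0.00012,"ty": 0.0025,"tz": 0,"ax": 0,"ay": 0,"az": 0}
    - {"hand": 0,"tx": -0.00012,"ty": 0.0025,"tz": 0,"ax": 0,"ay": 0,"az": 0}
    - {"hand": 0,"tx": -0.00012,"ty": 0.0025,"tz": 0,"ax": 0,"ay": 0,"az": 0}
    - {"hand": 0,"tx": -0.00012,"ty": 0.0025,"tz": 0,"ax": 0,"ay": 0,"az": 0}

```text
time: 62.13
tool_pos: [499.2, 265.7, 47.3]
orientation: [0.689, 0.725, 0.0, 0.0]
wrist_force: [5.1, -1.9, -3.2]
grip_width: 17.0
grasp_force: 30.0
```

Emit:
jog_arm:
  targets:
    - {"hand": 0,"tx": -0.00012,"ty": 0.0025,"tz": 0,"ax": 0,"ay": 0,"az": 0}
    - {"hand": 0,"tx": -0.00012,"ty": 0.0025,"tz": 0,"ax": 0,"ay": 0,"az": 0}
    - {"hand": 0,"tx": -0.00012,"ty": 0.0025,"tz": 0,"ax": 0,"ay": 0,"az": 0}
    - {"hand": 0,"tx": -0.00012,"ty": 0.0025,"tz": 0,"ax": 0,"ay": 0,"az": 0}
    - {"hand": 0,"tx": -0.00012,"ty": 0.0025,"tz": 0,"ax": 0,"ay": 0,"az": 0}
    - {"hand": 0,"tx": -0.00012,"ty": 0.0025,"tz": 0,"ax": 0,"ay": 0,"az": 0}
    - {"hand": 0,"tx": -0.00012,"ty": 0.0025,"tz": 0,"ax": 0,"ay": 0,"az": 0}
    - {"hand": 0,"tx": -0.00012,"ty": 0.0025,"tz": 0,"ax": 0,"ay": 0,"az": 0}
    - {"hand": 0,"tx": -0.00012,"ty": 0.0025,"tz": 0,"ax": 0,"ay": 0,"az": 0}
    - {"hand": 0,"tx": -0.00012,"ty": 0.0025,"tz": 0,"ax": 0,"ay": 0,"az": 0}
    - {"hand": 0,"tx": -0.00012,"ty": 0.0025,"tz": 0,"ax": 0,"ay": 0,"az": 0}
    - {"hand": 0,"tx": -0.00012,"ty": 0.0025,"tz": 0,"ax": 0,"ay": 0,"az": 0}
    - {"hand": 0,"tx": -0.00012,"ty": 0.0025,"tz": 0,"ax": 0,"ay": 0,"az": 0}
    - {"hand": 0,"tx": -0.00012,"ty": 0.0025,"tz": 0,"ax": 0,"ay": 0,"az": 0}
    - {"hand": 0,"tx": -0.00012,"ty": 0.0025,"tz": 0,"ax": 0,"ay": 0,"az": 0}
    - {"hand": 0,"tx": -0.00012,"ty": 0.0025,"tz": 0,"ax": 0,"ay": 0,"az": 0}
    - {"hand": 0,"tx": -0.00012,"ty": 0.0025,"tz": 0,"ax": 0,"ay": 0,"az": 0}
    - {"hand": 0,"tx": -0.00012,"ty": 0.0025,"tz": 0,"ax": 0,"ay": 0,"az": 0}
    - {"hand": 0,"tx": -0.00012,"ty": 0.0025,"tz": 0,"ax": 0,"ay": 0,"az": 0}
    - {"hand": 0,"tx": -0.00012,"ty": 0.0025,"tz": 0,"ax": 0,"ay": 0,"az": 0}

```text
time: 63.8
tool_pos: [496.8, 315.6, 47.3]
orientation: [0.689, 0.725, -0.0, 0.0]
wrist_force: [4.6, -2.6, -3.1]
grip_width: 16.9
grasp_force: 30.0
```

Emit:
jog_arm:
  targets:
    - {"hand": 0,"tx": -0.00012,"ty": 0.0025,"tz": 0,"ax": 0,"ay": 0,"az": 0}
    - {"hand": 0,"tx": -0.00012,"ty": 0.0025,"tz": 0,"ax": 0,"ay": 0,"az": 0}
    - {"hand": 0,"tx": -0.00012,"ty": 0.0025,"tz": 0,"ax": 0,"ay": 0,"az": 0}
    - {"hand": 0,"tx": -0.00012,"ty": 0.0025,"tz": 0,"ax": 0,"ay": 0,"az": 0}
    - {"hand": 0,"tx": -0.00012,"ty": 0.0025,"tz": 0,"ax": 0,"ay": 0,"az": 0}
    - {"hand": 0,"tx": -0.00012,"ty": 0.0025,"tz": 0,"ax": 0,"ay": 0,"az": 0}
    - {"hand": 0,"tx": -0.00012,"ty": 0.0025,"tz": 0,"ax": 0,"ay": 0,"az": 0}
    - {"hand": 0,"tx": -0.00012,"ty": 0.0025,"tz": 0,"ax": 0,"ay": 0,"az": 0}
    - {"hand": 0,"tx": -0.00012,"ty": 0.0025,"tz": 0,"ax": 0,"ay": 0,"az": 0}
    - {"hand": 0,"tx": -0.00012,"ty": 0.0025,"tz": 0,"ax": 0,"ay": 0,"az": 0}
    - {"hand": 0,"tx": -0.00012,"ty": 0.0025,"tz": 0,"ax": 0,"ay": 0,"az": 0}
    - {"hand": 0,"tx": -0.00012,"ty": 0.0025,"tz": 0,"ax": 0,"ay": 0,"az": 0}
    - {"hand": 0,"tx": -0.00012,"ty": 0.0025,"tz": 0,"ax": 0,"ay": 0,"az": 0}
    - {"hand": 0,"tx": -0.00012,"ty": 0.0025,"tz": 0,"ax": 0,"ay": 0,"az": 0}
    - {"hand": 0,"tx": -0.00012,"ty": 0.0025,"tz": 0,"ax": 0,"ay": 0,"az": 0}
    - {"hand": 0,"tx": -0.00012,"ty": 0.0025,"tz": 0,"ax": 0,"ay": 0,"az": 0}
    - {"hand": 0,"tx": -0.00012,"ty": 0.0025,"tz": 0,"ax": 0,"ay": 0,"az": 0}
    - {"hand": 0,"tx": -0.0001,"ty": 0.002,"tz": 0,"ax": 0,"ay": 0,"az": 0}
    - {"hand": 0,"tx": -0.0001,"ty": 0.0015,"tz": 0,"ax": 0,"ay": 0,"az": 0}
    - {"hand": 0,"tx": 0,"ty": 0.001,"tz": 0,"ax": 0,"ay": 0,"az": 0}

```text
time: 65.47
tool_pos: [494.5, 362.7, 47.2]
orientation: [0.689, 0.725, -0.0, 0.0]
wrist_force: [4.4, -1.7, -1.7]
grip_width: 17.4
grasp_force: 30.0
```

Emit:
jog_arm:
  targets:
    - {"hand": 0,"tx": 0,"ty": 0.0005,"tz": 0,"ax": 0,"ay": 0,"az": 0}
    - {"hand": 0,"tx": -0.0001,"ty": 0.001,"tz": 0,"ax": 0,"ay": 0,"az": 0}
    - {"hand": 0,"tx": -0.0001,"ty": 0.0015,"tz": 0,"ax": 0,"ay": 0,"az": 0}
    - {"hand": 0,"tx": -0.0001,"ty": 0.0015,"tz": 0,"ax": 0,"ay": 0,"az": 0}
    - {"hand": 0,"tx": -0.0001,"ty": 0.0015,"tz": 0,"ax": 0,"ay": 0,"az": 0}
    - {"hand": 0,"tx": -0.0001,"ty": 0.0015,"tz": 0,"ax": 0,"ay": 0,"az": 0}
    - {"hand": 0,"tx": -0.0001,"ty": 0.0015,"tz": 0,"ax": 0,"ay": 0,"az": 0}
    - {"hand": 0,"tx": -0.0001,"ty": 0.0015,"tz": 0,"ax": 0,"ay": 0,"az": 0}
    - {"hand": 0,"tx": -0.0001,"ty": 0.0015,"tz": 0,"ax": 0,"ay": 0,"az": 0}
    - {"hand": 0,"tx": -0.0001,"ty": 0.0015,"tz": 0,"ax": 0,"ay": 0,"az": 0}
    - {"hand": 0,"tx": 0,"ty": 0.001,"tz": 0,"ax": 0,"ay": 0,"az": 0}
    - {"hand": 0,"tx": -0.0001,"ty": 0.001,"tz": 0,"ax": 0,"ay": 0,"az": 0}
    - {"hand": 0,"tx": 0,"ty": 0.001,"tz": 0,"ax": 0,"ay": 0,"az": 0}
    - {"hand": 0,"tx": -0.0001,"ty": 0.001,"tz": 0,"ax": 0,"ay": 0,"az": 0}
    - {"hand": 0,"tx": 0,"ty": 0.001,"tz": 0,"ax": 0,"ay": 0,"az": 0}
    - {"hand": 0,"tx": 0,"ty": 0.0005,"tz": 0,"ax": 0,"ay": 0,"az": 0}

```text
time: 66.8
tool_pos: [493.6, 381.7, 47.3]
orientation: [0.689, 0.725, 0.0, 0.0]
wrist_force: [6.2, -1.4, -1.8]
grip_width: 17.5
grasp_force: 30.0
```

Emit:
jog_arm:
  targets:
    - {"hand": 0,"tx": 0,"ty": 0.0005,"tz": 0,"ax": 0,"ay": 0,"az": 0}
    - {"hand": 0,"tx": 0,"ty": 0.0005,"tz": 0,"ax": 0,"ay": 0,"az": 0}
    - {"hand": 0,"tx": 0,"ty": 0.0005,"tz": 0,"ax": 0,"ay": 0,"az": 0}
    - {"hand": 0,"tx": 0,"ty": 0.0005,"tz": 0,"ax": 0,"ay": 0,"az": 0}
    - {"hand": 0,"tx": 0,"ty": 0,"tz": 0,"ax": 0,"ay": 0,"az": 0}

```text
time: 67.22
tool_pos: [493.5, 383.6, 47.3]
orientation: [0.689, 0.725, 0.0, 0.0]
wrist_force: [4.7, -0.9, -1.2]
grip_width: 17.2
grasp_force: 30.0
```

Not at the stop yet, so I'm continuing in 0.5 mm steps.

Emit:
jog_arm:
  targets:
    - {"hand": 0,"tx": 0,"ty": 0.0005,"tz": 0,"ax": 0,"ay": 0,"az": 0}
    - {"hand": 0,"tx": 0,"ty": 0.0005,"tz": 0,"ax": 0,"ay": 0,"az": 0}
    - {"hand": 0,"tx": 0,"ty": 0.0005,"tz": 0,"ax": 0,"ay": 0,"az": 0}
    - {"hand": 0,"tx": 0,"ty": 0,"tz": 0,"ax": 0,"ay": 0,"az": 0}

```text
time: 67.55
tool_pos: [493.5, 383.6, 47.2]
orientation: [0.689, 0.725, -0.001, 0.001]
wrist_force: [6.8, -12.7, 1.7]
grip_width: 17.2
grasp_force: 30.0
```

Emit:
jog_arm:
  targets:
    - {"hand": 0,"tx": 0,"ty": 0.0005,"tz": 0,"ax": 0,"ay": 0,"az": 0}
    - {"hand": 0,"tx": 0,"ty": 0.0005,"tz": 0,"ax": 0,"ay": 0,"az": 0}
    - {"hand": 0,"tx": 0,"ty": 0.0005,"tz": 0,"ax": 0,"ay": 0,"az": 0}
    - {"hand": 0,"tx": 0,"ty": 0,"tz": 0,"ax": 0,"ay": 0,"az": 0}

```text
time: 67.88
tool_pos: [493.4, 383.6, 47.2]
orientation: [0.689, 0.725, -0.002, 0.001]
wrist_force: [8.6, -23.5, 6.5]
grip_width: 17.0
grasp_force: 30.0
```

The sled is home against its stop. I'll ease off, release and rise, then check the blanks and find the button.

Emit:
jog_arm:
  targets:
    - {"hand": 0,"tx": 0,"ty": -0.001,"tz": 0,"ax": 0,"ay": 0,"az": 0}
    - {"hand": 0,"tx": 0,"ty": -0.001,"tz": 0,"ax": 0,"ay": 0,"az": 0}
    - {"hand": 0,"tx": 0,"ty": 0,"tz": 0,"ax": 0,"ay": 0,"az": 0}
    - {"hand": 0.2,"tx": 0,"ty": 0,"tz": 0,"ax": 0,"ay": 0,"az": 0}
    - {"hand": 0.3,"tx": 0,"ty": 0,"tz": 0,"ax": 0,"ay": 0,"az": 0}
    - {"hand": 0.4,"tx": 0,"ty": 0,"tz": 0,"ax": 0,"ay": 0,"az": 0}
    - {"hand": 0.5,"tx": 0,"ty": 0,"tz": 0,"ax": 0,"ay": 0,"az": 0}
    - {"hand": 0.5,"tx": 0,"ty": 0,"tz": 0,"ax": 0,"ay": 0,"az": 0}
    - {"hand": 0.5,"tx": 0,"ty": 0,"tz": 0,"ax": 0,"ay": 0,"az": 0}
    - {"hand": 0.5,"tx": 0,"ty": 0,"tz": 0.02,"ax": 0,"ay": 0,"az": 0}
    - {"hand": 0.5,"tx": 0,"ty": 0,"tz": 0.03,"ax": 0,"ay": 0,"az": 0}
    - {"hand": 0.5,"tx": 0,"ty": 0,"tz": 0.035,"ax": 0,"ay": 0,"az": 0}
    - {"hand": 0,"tx": 0,"ty": 0,"tz": 0.035,"ax": 0,"ay": 0,"az": 0}
    - {"hand": 0,"tx": 0,"ty": 0,"tz": 0.035,"ax": 0,"ay": 0,"az": 0}
    - {"hand": 0,"tx": 0.015,"ty": 0.02,"tz": 0.035,"ax": 0,"ay": 0,"az": 0}
    - {"hand": 0,"tx": 0,"ty": 0.01,"tz": 0.01,"ax": 0,"ay": 0,"az": 0}
    - {"hand": 0,"tx": 0,"ty": 0,"tz": 0,"ax": 0,"ay": 0,"az": 0}
    - {"hand": 0,"tx": 0,"ty": 0,"tz": 0,"ax": 0,"ay": 0,"az": 0}
    - {"hand": 0,"tx": 0,"ty": 0,"tz": 0,"ax": 0,"ay": 0,"az": 0}
    - {"hand": 0,"tx": 0,"ty": 0,"tz": 0,"ax": 0,"ay": 0,"az": 0}

```text
time: 69.55
tool_pos: [506.8, 413.2, 244.5]
orientation: [0.689, 0.725, -0.001, -0.0]
wrist_force: [0.1, -0.3, 0.0]
grip_width: 0.5
grasp_force: 0.0
```

```bash
cat > btn.py <<'E'
from h import *
def btn(kc,im,g0,z=155):
    c=proj(kc,(*g0,z)); g=cv2.cvtColor(im,cv2.COLOR_BGR2GRAY); yy,xx=np.mgrid[:480,:640]
    m=((np.hypot(xx-c[0],yy-c[1])<45)&(g<45)).astype(np.uint8); n,l,st,ce=cv2.connectedComponentsWithStats(m); k=1+st[1:,4].argmax(); return ce[k],st[k]
E
python3 - <<'E'
from btn import *
m,s=avgpos(4); print(m.round(2),s.round(2),observe()["time"])
im,kc=snap("wrist","w14.png"); a,sc=snap("scene","s14.png"); np.savez("w14.npz",K=kc[0],C=kc[1])
p14,s14=btn(kc,im[:,:,::-1],(510,462)); k5=ld("w5.npz"); p5,s5=btn(k5,cv2.imread("pics/w5.png"),(510,462))
print(p14,s14,p5,s5); print("tri",tri([(kc,p14),(k5,p5)]).round(1)); 
for z in (145,150,155,160): print(z,onplane(kc,p14,z).round(1),onplane(k5,p5,z).round(1))
o=np.zeros((600,800,3),np.uint8); o[:,:450]=cv2.resize(a[120:280,165:285],(450,600),interpolation=2); o[:262,450:]=cv2.resize(im,(350,262))
cv2.imwrite("pics/c8.png",o[:,:,::-1])
E
```

```text
[507.26 413.52 245.12] [0.16 0.16 0.27] 69.75
[325.04103853 156.39363484] [ 307  137   38   40 1194] [336.8370319   39.67614424] [ 317   18   41   45 1442]
tri [508.7 462.7 154. ]
145 [509.  461.6 145. ] [509.  463.9 145. ]
150 [508.9 462.2 150. ] [508.8 463.2 150. ]
155 [508.8 462.8 155. ] [508.7 462.5 155. ]
160 [508.7 463.3 160. ] [508.5 461.9 160. ]
```

View pics/c8.png

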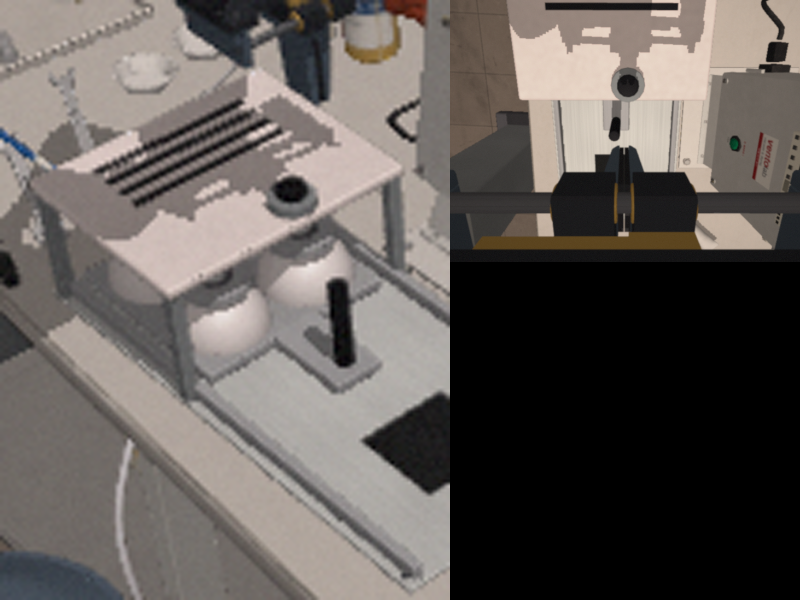

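Both blanks are upright on domes under the hood, the post is at its home place and the mat is free. The button is at (509.8,462) with its top near 154 mm, so I'll press it with the shut fingers.

Emit:
jog_arm:
  targets:
    - {"hand": 0,"tx": 0.0024,"ty": 0.024,"tz": 0,"ax": 0,"ay": 0,"az": 0}
    - {"hand": 0,"tx": 0,"ty": 0.0245,"tz": 0,"ax": 0,"ay": 0,"az": 0}
    - {"hand": 0,"tx": 0,"ty": 0,"tz": -0.025,"ax": 0,"ay": 0,"az": 0}
    - {"hand": 0,"tx": 0,"ty": 0,"tz": -0.03,"ax": 0,"ay": 0,"az": 0}
    - {"hand": 0,"tx": 0,"ty": 0,"tz": -0.03,"ax": 0,"ay": 0,"az": 0}
    - {"hand": 0,"tx": 0,"ty": 0,"tz": -0.02,"ax": 0,"ay": 0,"az": 0}
    - {"hand": 0,"tx": 0,"ty": 0,"tz": -0.01,"ax": 0,"ay": 0,"az": 0}
    - {"hand": 0,"tx": 0,"ty": 0,"tz": 0,"ax": 0,"ay": 0,"az": 0}
    - {"hand": 0,"tx": 0,"ty": 0,"tz": 0,"ax": 0,"ay": 0,"az": 0}
    - {"hand": 0,"tx": 0,"ty": 0,"tz": 0,"ax": 0,"ay": 0,"az": 0}
    - {"hand": 0,"tx": 0,"ty": 0,"tz": 0,"ax": 0,"ay": 0,"az": 0}
    - {"hand": 0,"tx": 0,"ty": 0,"tz": 0,"ax": 0,"ay": 0,"az": 0}
    - {"hand": 0,"tx": 0,"ty": 0,"tz": 0,"ax": 0,"ay": 0,"az": 0}

```text
time: 70.93
tool_pos: [510.5, 463.0, 132.1]
orientation: [0.689, 0.725, 0.001, 0.0]
wrist_force: [-0.9, -0.0, -0.2]
grip_width: 0.5
grasp_force: 0.0
```

Emit:
jog_arm:
  targets:
    - {"hand": 0,"tx": 0,"ty": 0,"tz": -0.002,"ax": 0,"ay": 0,"az": 0}
    - {"hand": 0,"tx": 0,"ty": 0,"tz": -0.002,"ax": 0,"ay": 0,"az": 0}
    - {"hand": 0,"tx": 0,"ty": 0,"tz": -0.002,"ax": 0,"ay": 0,"az": 0}
    - {"hand": 0,"tx": 0,"ty": 0,"tz": 0,"ax": 0,"ay": 0,"az": 0}
    - {"hand": 0,"tx": 0,"ty": 0,"tz": 0,"ax": 0,"ay": 0,"az": 0}
    - {"hand": 0,"tx": 0,"ty": 0,"tz": 0,"ax": 0,"ay": 0,"az": 0}

```text
time: 71.43
tool_pos: [510.1, 462.7, 125.2]
orientation: [0.689, 0.725, -0.0, -0.0]
wrist_force: [-0.8, 0.1, 0.9]
grip_width: 0.1
grasp_force: 0.8
```

Emit:
jog_arm:
  targets:
    - {"hand": 0,"tx": 0,"ty": -0.0005,"tz": -0.002,"ax": 0,"ay": 0,"az": 0}
    - {"hand": 0,"tx": 0,"ty": 0,"tz": -0.002,"ax": 0,"ay": 0,"az": 0}
    - {"hand": 0,"tx": 0,"ty": 0,"tz": -0.001,"ax": 0,"ay": 0,"az": 0}
    - {"hand": 0,"tx": 0,"ty": 0,"tz": 0,"ax": 0,"ay": 0,"az": 0}
    - {"hand": 0,"tx": 0,"ty": 0,"tz": 0,"ax": 0,"ay": 0,"az": 0}

```text
time: 71.85
tool_pos: [510.3, 462.5, 120.3]
orientation: [0.689, 0.725, 0.0, -0.0]
wrist_force: [-1.1, 2.7, 4.3]
grip_width: 0.3
grasp_force: 2.2
```

Emit:
jog_arm:
  targets:
    - {"hand": 0,"tx": 0,"ty": 0,"tz": -0.002,"ax": 0,"ay": 0,"az": 0}
    - {"hand": 0,"tx": 0,"ty": 0,"tz": -0.001,"ax": 0,"ay": 0,"az": 0}
    - {"hand": 0,"tx": 0,"ty": 0,"tz": 0,"ax": 0,"ay": 0,"az": 0}
    - {"hand": 0,"tx": 0,"ty": 0,"tz": 0,"ax": 0,"ay": 0,"az": 0}

```text
time: 72.18
tool_pos: [510.4, 462.6, 119.2]
orientation: [0.689, 0.725, 0.001, 0.0]
wrist_force: [-7.5, -2.4, 25.3]
grip_width: 0.3
grasp_force: 12.6
```

Emit:
jog_arm:
  targets:
    - {"hand": 0,"tx": 0,"ty": 0,"tz": -0.002,"ax": 0,"ay": 0,"az": 0}
    - {"hand": 0,"tx": 0,"ty": 0,"tz": 0,"ax": 0,"ay": 0,"az": 0}
    - {"hand": 0,"tx": 0,"ty": 0,"tz": 0,"ax": 0,"ay": 0,"az": 0}

```text
time: 72.43
tool_pos: [510.5, 462.6, 118.8]
orientation: [0.689, 0.725, 0.001, 0.0]
wrist_force: [-12.0, -6.9, 44.4]
grip_width: 0.4
grasp_force: 22.4
```

The button travelled about 6 mm, from 125 to 119, and the force rose to 25 N and more, so it is fully down. I'll retreat and go over the pot to the timer.

Emit:
jog_arm:
  targets:
    - {"hand": 0,"tx": 0,"ty": 0,"tz": 0.02,"ax": 0,"ay": 0,"az": 0}
    - {"hand": 0,"tx": 0,"ty": 0,"tz": 0.035,"ax": 0,"ay": 0,"az": 0}
    - {"hand": 0,"tx": 0,"ty": 0,"tz": 0.035,"ax": 0,"ay": 0,"az": 0}
    - {"hand": 0,"tx": 0,"ty": -0.01,"tz": 0.035,"ax": 0,"ay": 0,"az": 0}
    - {"hand": 0,"tx": 0,"ty": -0.02,"tz": 0.035,"ax": 0,"ay": 0,"az": 0}
    - {"hand": 0,"tx": 0,"ty": -0.03,"tz": 0.035,"ax": 0,"ay": 0,"az": 0}
    - {"hand": 1,"tx": 0,"ty": -0.035,"tz": 0.035,"ax": 0,"ay": 0,"az": 0}
    - {"hand": 1,"tx": 0,"ty": -0.035,"tz": 0.035,"ax": 0,"ay": 0,"az": 0}
    - {"hand": 1,"tx": 0,"ty": -0.035,"tz": 0.025,"ax": 0,"ay": 0,"az": 0}
    - {"hand": 1,"tx": 0.003,"ty": -0.035,"tz": 0,"ax": 0,"ay": 0,"az": 0}
    - {"hand": 1,"tx": 0.003,"ty": -0.035,"tz": 0,"ax": 0,"ay": 0,"az": 0}
    - {"hand": 1,"tx": 0.003,"ty": -0.035,"tz": 0,"ax": 0,"ay": 0,"az": 0}
    - {"hand": 1,"tx": 0.003,"ty": -0.035,"tz": 0,"ax": 0,"ay": 0,"az": 0}
    - {"hand": 1,"tx": 0.003,"ty": -0.035,"tz": 0,"ax": 0,"ay": 0,"az": 0}
    - {"hand": 1,"tx": 0.003,"ty": -0.035,"tz": 0,"ax": 0,"ay": 0,"az": 0}
    - {"hand": 1,"tx": 0.003,"ty": -0.035,"tz": 0,"ax": 0,"ay": 0,"az": 0}
    - {"hand": 1,"tx": 0.003,"ty": -0.035,"tz": 0,"ax": 0,"ay": 0,"az": 0}
    - {"hand": 1,"tx": 0.003,"ty": -0.035,"tz": 0,"ax": 0,"ay": 0,"az": 0}
    - {"hand": 1,"tx": 0.003,"ty": -0.035,"tz": 0,"ax": 0,"ay": 0,"az": 0}
    - {"hand": 1,"tx": 0.003,"ty": -0.035,"tz": 0,"ax": 0,"ay": 0,"az": 0}

```text
time: 74.1
tool_pos: [542.5, -74.6, 389.7]
orientation: [0.689, 0.725, -0.0, -0.0]
wrist_force: [2.2, 0.2, 0.2]
grip_width: 89.5
grasp_force: 0.0
```

Emit:
jog_arm:
  targets:
    - {"hand": 1,"tx": 0.003,"ty": -0.035,"tz": 0,"ax": 0,"ay": 0,"az": 0}
    - {"hand": 1,"tx": 0.003,"ty": -0.035,"tz": 0,"ax": 0,"ay": 0,"az": 0}
    - {"hand": 1,"tx": 0.003,"ty": -0.035,"tz": 0,"ax": 0,"ay": 0,"az": 0}
    - {"hand": 1,"tx": 0.003,"ty": -0.035,"tz": 0,"ax": 0,"ay": 0,"az": 0}
    - {"hand": 1,"tx": 0.002,"ty": -0.035,"tz": 0,"ax": 0,"ay": 0,"az": 0}
    - {"hand": 1,"tx": 0,"ty": -0.035,"tz": 0,"ax": 0,"ay": 0,"az": 0}
    - {"hand": 1,"tx": 0,"ty": -0.03,"tz": -0.015,"ax": 0,"ay": 0,"az": 0}
    - {"hand": 1,"tx": 0,"ty": -0.02,"tz": -0.025,"ax": 0,"ay": 0,"az": 0}
    - {"hand": 1,"tx": 0,"ty": -0.01,"tz": -0.03,"ax": 0,"ay": 0,"az": 0}
    - {"hand": 1,"tx": 0,"ty": 0,"tz": -0.03,"ax": 0,"ay": 0,"az": 0}
    - {"hand": 1,"tx": 0,"ty": 0,"tz": -0.03,"ax": 0,"ay": 0,"az": 0}
    - {"hand": 1,"tx": 0,"ty": 0,"tz": -0.02,"ax": 0,"ay": 0,"az": 0}
    - {"hand": 1,"tx": 0,"ty": 0,"tz": 0,"ax": 0,"ay": 0,"az": 0}
    - {"hand": 1,"tx": 0,"ty": 0,"tz": 0,"ax": 0,"ay": 0,"az": 0}
    - {"hand": 1,"tx": 0,"ty": 0,"tz": 0,"ax": 0,"ay": 0,"az": 0}
    - {"hand": 1,"tx": 0,"ty": 0,"tz": 0,"ax": 0,"ay": 0,"az": 0}
    - {"hand": 1,"tx": 0,"ty": 0,"tz": 0,"ax": 0,"ay": 0,"az": 0}
    - {"hand": 1,"tx": 0,"ty": 0,"tz": 0,"ax": 0,"ay": 0,"az": 0}

```text
time: 75.6
tool_pos: [557.5, -343.0, 241.0]
orientation: [0.689, 0.725, 0.0, 0.001]
wrist_force: [0.6, 0.3, -0.1]
grip_width: 91.2
grasp_force: 0.0
```

```bash
cat > timer.py <<'E'
from h import *
def timer(n):
    m,s=avgpos(4); im,kc=snap("wrist",f"w{n}.png"); np.savez(f"w{n}.npz",K=kc[0],C=kc[1]); print(m.round(2),s.round(2),observe()["time"])
    f=im.astype(np.float32); L=f.mean(2); sat=f[:,:,0]-f[:,:,2]   # timer white & neutral, bench warm, pink saturated
    mk=((L>150)&(sat<14)).astype(np.uint8); mk[310:]=0; mk=cv2.morphologyEx(mk,cv2.MORPH_CLOSE,np.ones((9,9))); N,l,st,ce=cv2.connectedComponentsWithStats(mk)
    for k in range(1,N):
        if st[k,4]>600:
            h=cv2.convexHull(np.argwhere(l==k)[:,::-1].astype(np.float32)); P=np.array([onplane(kc,q,18)[:2] for q in h[:,0]],np.float32); r=cv2.minAreaRect(P)
            print(st[k],ce[k].round(0),"rect c",np.round(r[0],1),"size",np.round(r[1],1),"ang",round(r[2],1))
E
python3 -c "
from timer import *
timer(15)"
```

```text
[ 557.28 -342.84  240.45] [0.07 0.06 0.21] 75.85
```

I've used all 14 pictures, so from here I work on pixel numbers only. I'll tune the timer mask on w6, where its position is known.

Run:
```python
from h import *
a=cv2.imread("pics/w6.png")[:,:,::-1]
for n,p in dict(tbody=(395,180),tbody2=(430,140),tbody3=(448,185),bench=(360,150),bench2=(480,150),pink=(532,190)).items(): print(n,a[p[1]-2:p[1]+3,p[0]-2:p[0]+3].reshape(-1,3).mean(0).round(0))
b=cv2.imread("pics/w15.png")[:,:,::-1]; kc=ld("w15.npz")
for X in [(597,-322.5,18),(560,-310,18),(632,-334,18)]: print(proj(kc,X).round(0))
c=proj(kc,(597,-322.5,18)).round().astype(int); S=b[max(0,c[1]-90):c[1]+91:10,c[0]-110:c[0]+111:10].astype(int)
print("L");print("\n".join(" ".join(f"{v:3d}" for v in r) for r in S.mean(2).astype(int))); print("R-B");print("\n".join(" ".join(f"{v:3d}" for v in r) for r in (S[:,:,0]-S[:,:,2])))
```

```text
tbody [188. 172. 157.]
tbody2 [229. 217. 199.]
tbody3 [230. 219. 202.]
bench [203. 184. 167.]
bench2 [201. 182. 165.]
pink [232. 122. 143.]
[360. 172.]
[324. 158.]
[393. 185.]
L
164 165 167 167 168 166 167 168 170 169 167 168 167 170 167 170 167 161 138  75  34  36  32
170 166 168 167 168 168 169 168 168 168 168 170 168 167 167 167 169 168 168 168 165 166 166
169 167 169 170 171 170 170 170 169 171 168 169 169 168 168 171 167 169 166 169 167 166 165
169 169 170 169 169 169 170 169 170 169 169 169 170 170 171 171 168 168 168 167 163 165 169
170 170 169 169 170 168 169 170 171 171 168 172 168 170 169 170 169 171 168 168 167 169 167
170 170 170 170 171 170 170 170 170 169 112 103 107 169 169 170 169 170 170 169 170 169 169
170 170 171 169 167 169 169 170 161 106 152 205 203 150 170 169 169 170 171 167 167 169 168
169 170 170 170 170 169 171 170 107 194  43 134 209 163 169 168 170 168 169 169 168 168 167
169 170 169 172 170 171 172 170 139 100 151  60 163 204 122 168 169 169 169 169 110 105 111
170 171 170 171 170 168 170 170 186 205 149 148 150 205 180 170 169 169 171 167  94 157 144
17
[... 1877 characters left out ...]
  29  32  25   8  32  32  33  34  34  32  31  87  89  90
 33  31  34  34  34  32  34  33  31  32  14  31  31  33  34  34  32  33  36  55  89  89  89
 34  34  32  32  33  33  33  32  33  34  32  34  32  34  32  34  33  32  33  86  88  89  89
 32  32  33  32  32  32  33  33  33  33  33  33  32  33  32  33  33  32  32  34  35  75  89
 34  33  33  31  33  34  33  33  32  32  33  32  32  33  32  32  33  32  32  34  32  31  31
 33  33  33  34  32  32  34  34  32  34  33  34  32  33  32  33  33  32  31  33  33  33  33
 32  33  34  32  32  33  34  33  31  32  32  34  32  33  34  34  33  34  31  32  32  33  32
 32  33  31  34  33  33  33  32  33  32  33  33  33  32  32  32  32  33  32  33  32  32  33
```

```bash
cat > timer2.py <<'E'
from h import *
def rect(f,n,g,pr=True):
    im=cv2.imread(f"pics/{f}.png").astype(np.float32); kc=ld(n); L=cv2.GaussianBlur(im.mean(2),(0,0),.6); c=proj(kc,(*g,18)); yy,xx=np.mgrid[:480,:640]
    mk=((L>189)&(im[:,:,2]-im[:,:,0]<45)&(np.hypot(xx-c[0],yy-c[1])<70)).astype(np.uint8); mk=cv2.morphologyEx(mk,cv2.MORPH_CLOSE,np.ones((5,5)))
    N,l,st,ce=cv2.connectedComponentsWithStats(mk); k=1+st[1:,4].argmax(); h=cv2.convexHull(np.argwhere(l==k)[:,::-1].astype(np.float32))
    r=cv2.minAreaRect(np.array([onplane(kc,q,18)[:2] for q in h[:,0]],np.float32)); print(f,st[k],"c",np.round(r[0],1),"+bias",np.round(np.array(r[0])+[1.1,-.7],1),"size",np.round(r[1],1),"ang",round(r[2],1)); return np.array(r[0])
E
python3 -c "
from timer2 import *
rect('w6','w6.npz',(596.5,-322)); rect('w15','w15.npz',(597,-322.5))"
```

```text
w6 [ 390  135   67   72 1180] c [ 597.3 -323.3] +bias [ 598.4 -324. ] size [52.7 61.1] ang 33.3
w15 [326 136  69  72 921] c [ 597.6 -322.8] +bias [ 598.7 -323.5] size [50.5 59.2] ang 33.6
```

The timer is at (598.6,-323.7), with its 56 mm side at about 32.5° and measured as 52×60 mm. I'll take it 12 mm off-centre along the pads, which keeps the gripper body clear of the device behind.

Emit:
jog_arm:
  targets:
    - {"hand": 1,"tx": 0.015,"ty": 0.015,"tz": 0,"ax": 0,"ay": 0,"az": 5.94}
    - {"hand": 1,"tx": 0.015,"ty": 0.0142,"tz": 0,"ax": 0,"ay": 0,"az": 5.94}
    - {"hand": 1,"tx": 0.0048,"ty": 0,"tz": 0,"ax": 0,"ay": 0,"az": 5.94}
    - {"hand": 1,"tx": 0,"ty": 0,"tz": 0,"ax": 0,"ay": 0,"az": 5.94}
    - {"hand": 1,"tx": 0,"ty": 0,"tz": 0,"ax": 0,"ay": 0,"az": 5.94}
    - {"hand": 1,"tx": 0,"ty": 0,"tz": -0.035,"ax": 0,"ay": 0,"az": 0}
    - {"hand": 1,"tx": 0,"ty": 0,"tz": -0.035,"ax": 0,"ay": 0,"az": 0}
    - {"hand": 1,"tx": 0,"ty": 0,"tz": -0.035,"ax": 0,"ay": 0,"az": 0}
    - {"hand": 1,"tx": 0,"ty": 0,"tz": -0.035,"ax": 0,"ay": 0,"az": 0}
    - {"hand": 1,"tx": 0,"ty": 0,"tz": 0,"ax": 0,"ay": 0,"az": 0}
    - {"hand": 1,"tx": 0,"ty": 0,"tz": 0,"ax": 0,"ay": 0,"az": 0}
    - {"hand": 1,"tx": 0,"ty": 0,"tz": 0,"ax": 0,"ay": 0,"az": 0}
    - {"hand": 1,"tx": 0,"ty": 0,"tz": 0,"ax": 0,"ay": 0,"az": 0}
    - {"hand": 1,"tx": 0,"ty": 0,"tz": 0,"ax": 0,"ay": 0,"az": 0}
    - {"hand": 1,"tx": 0,"ty": 0,"tz": 0,"ax": 0,"ay": 0,"az": 0}

```text
time: 77.1
tool_pos: [592.7, -314.0, 101.6]
orientation: [0.48, 0.877, -0.0, 0.001]
wrist_force: [0.6, -0.8, 0.2]
grip_width: 91.2
grasp_force: 0.0
```

Run:
```python
from h import *
m,s=avgpos(3); im,kc=snap("wrist","w16.png"); np.savez("w16.npz",K=kc[0],C=kc[1]); o=observe(); print(m.round(2),s.round(2),o["wrist_force"].round(1),o["time"],R.from_quat(o["orientation"]).as_matrix()[:2,:2].round(3).tolist())
from timer2 import *
rect("w16","w16.npz",(597.5,-323))
```

```text
[ 592.29 -313.79  100.89] [0.14 0.08 0.28] [0.3 0.4 0.1] 77.3 [[-0.539, 0.842], [0.842, 0.539]]
w16 [ 282  203   73   79 2290] c [ 597.1 -322.8] +bias [ 598.2 -323.5] size [51.4 58. ] ang 32.6
```

Emit:
jog_arm:
  targets:
    - {"hand": 1,"tx": 0,"ty": 0,"tz": -0.03,"ax": 0,"ay": 0,"az": 0}
    - {"hand": 1,"tx": 0,"ty": 0,"tz": -0.03,"ax": 0,"ay": 0,"az": 0}
    - {"hand": 1,"tx": 0,"ty": 0,"tz": -0.02,"ax": 0,"ay": 0,"az": 0}
    - {"hand": 1,"tx": 0,"ty": 0,"tz": -0.01,"ax": 0,"ay": 0,"az": 0}
    - {"hand": 1,"tx": 0,"ty": 0,"tz": -0.01,"ax": 0,"ay": 0,"az": 0}
    - {"hand": 1,"tx": 0,"ty": 0,"tz": 0,"ax": 0,"ay": 0,"az": 0}
    - {"hand": 1,"tx": 0,"ty": 0,"tz": 0,"ax": 0,"ay": 0,"az": 0}

```text
time: 77.88
tool_pos: [592.3, -313.8, 0.5]
orientation: [0.48, 0.877, -0.0, 0.0]
wrist_force: [0.4, -0.4, 0.8]
grip_width: 91.6
grasp_force: 0.0
```

Emit:
jog_arm:
  targets:
    - {"hand": 1,"tx": 0,"ty": 0,"tz": -0.01,"ax": 0,"ay": 0,"az": 0}
    - {"hand": 1,"tx": 0,"ty": 0,"tz": -0.01,"ax": 0,"ay": 0,"az": 0}
    - {"hand": 1,"tx": 0,"ty": 0,"tz": -0.006,"ax": 0,"ay": 0,"az": 0}
    - {"hand": 1,"tx": 0,"ty": 0,"tz": 0,"ax": 0,"ay": 0,"az": 0}
    - {"hand": 1,"tx": 0,"ty": 0,"tz": 0,"ax": 0,"ay": 0,"az": 0}
    - {"hand": 1,"tx": 0,"ty": 0,"tz": 0,"ax": 0,"ay": 0,"az": 0}
    - {"hand": 1,"tx": 0,"ty": 0,"tz": 0,"ax": 0,"ay": 0,"az": 0}

```text
time: 78.47
tool_pos: [592.2, -313.7, -25.7]
orientation: [0.48, 0.877, -0.0, 0.0]
wrist_force: [-1.4, -0.5, 0.6]
grip_width: 91.2
grasp_force: 0.0
```

Tips are at about 8 mm, so I'm going down 2 mm more and closing.

Emit:
jog_arm:
  targets:
    - {"hand": 1,"tx": 0,"ty": 0,"tz": -0.002,"ax": 0,"ay": 0,"az": 0}
    - {"hand": 0,"tx": 0,"ty": 0,"tz": 0,"ax": 0,"ay": 0,"az": 0}
    - {"hand": 0,"tx": 0,"ty": 0,"tz": 0,"ax": 0,"ay": 0,"az": 0}
    - {"hand": 0,"tx": 0,"ty": 0,"tz": 0,"ax": 0,"ay": 0,"az": 0}
    - {"hand": 0,"tx": 0,"ty": 0,"tz": 0,"ax": 0,"ay": 0,"az": 0}
    - {"hand": 0,"tx": 0,"ty": 0,"tz": 0,"ax": 0,"ay": 0,"az": 0}
    - {"hand": 0,"tx": 0,"ty": 0,"tz": 0,"ax": 0,"ay": 0,"az": 0}
    - {"hand": 0,"tx": 0,"ty": 0,"tz": 0,"ax": 0,"ay": 0,"az": 0}
    - {"hand": 0,"tx": 0,"ty": 0,"tz": 0,"ax": 0,"ay": 0,"az": 0}
    - {"hand": 0,"tx": 0,"ty": 0,"tz": 0,"ax": 0,"ay": 0,"az": 0}

```text
time: 79.3
tool_pos: [591.9, -313.6, -28.1]
orientation: [0.48, 0.877, -0.0, 0.0]
wrist_force: [0.7, 1.4, -0.4]
grip_width: 55.8
grasp_force: 29.9
```

Run:
```python
from h import *
m,s=avgpos(3); o=observe(); print(m.round(2),s.round(2),o["wrist_force"].round(1),o["grip_width"],o["grasp_force"])
k2=ld("w2.npz")
# mat centre: corners from scene w2 raw, and from w14-free view
P=[onplane(k2,p,7)[:2] for p in [(297.5,147.5),(374.5,148.5),(296.5,222.5),(371.5,223)]]; print(np.mean(P,0).round(1))
for n in (14,):
    im=cv2.imread(f"pics/w{n}.png"); kc=ld(f"w{n}.npz"); print(proj(kc,(500,257,7)))
```

```text
[ 591.96 -313.56  -28.05] [0.01 0.01 0.01] [0.6 0.8 1. ] 55.919049891061796 29.945955276489258
[498.9 258.6]
[305.76203276 320.68439793]
```

The timer is held at 55.9 mm. I'll carry it over the pot and turn it back to the dryer's axes.

Emit:
jog_arm:
  targets:
    - {"hand": 0,"tx": 0,"ty": 0,"tz": 0.01,"ax": 0,"ay": 0,"az": 0}
    - {"hand": 0,"tx": 0,"ty": 0,"tz": 0.02,"ax": 0,"ay": 0,"az": 0}
    - {"hand": 0,"tx": 0,"ty": 0,"tz": 0.03,"ax": 0,"ay": 0,"az": 0}
    - {"hand": 0,"tx": 0,"ty": 0,"tz": 0.035,"ax": 0,"ay": 0,"az": 0}
    - {"hand": 0,"tx": 0,"ty": 0,"tz": 0.035,"ax": 0,"ay": 0,"az": 0}
    - {"hand": 0,"tx": 0,"ty": 0,"tz": 0.035,"ax": 0,"ay": 0,"az": 0}
    - {"hand": 0,"tx": 0,"ty": 0,"tz": 0.035,"ax": 0,"ay": 0,"az": 0}
    - {"hand": 0,"tx": 0,"ty": 0,"tz": 0.035,"ax": 0,"ay": 0,"az": -3.3}
    - {"hand": 0,"tx": 0,"ty": 0,"tz": 0.035,"ax": 0,"ay": 0,"az": -3.3}
    - {"hand": 0,"tx": 0,"ty": 0,"tz": 0.035,"ax": 0,"ay": 0,"az": -3.3}
    - {"hand": 0,"tx": -0.004,"ty": 0.008,"tz": 0.035,"ax": 0,"ay": 0,"az": -3.3}
    - {"hand": 0,"tx": -0.006,"ty": 0.016,"tz": 0.035,"ax": 0,"ay": 0,"az": -3.3}
    - {"hand": 0,"tx": -0.006,"ty": 0.024,"tz": 0.035,"ax": 0,"ay": 0,"az": -3.3}
    - {"hand": 0,"tx": -0.006,"ty": 0.03,"tz": 0.02,"ax": 0,"ay": 0,"az": -3.3}
    - {"hand": 0,"tx": -0.006,"ty": 0.03,"tz": 0,"ax": 0,"ay": 0,"az": -3.3}
    - {"hand": 0,"tx": -0.006,"ty": 0.03,"tz": 0,"ax": 0,"ay": 0,"az": -3.3}
    - {"hand": 0,"tx": -0.006,"ty": 0.03,"tz": 0,"ax": 0,"ay": 0,"az": 0}
    - {"hand": 0,"tx": -0.006,"ty": 0.03,"tz": 0,"ax": 0,"ay": 0,"az": 0}
    - {"hand": 0,"tx": -0.006,"ty": 0.03,"tz": 0,"ax": 0,"ay": 0,"az": 0}
    - {"hand": 0,"tx": -0.006,"ty": 0.03,"tz": 0,"ax": 0,"ay": 0,"az": 0}

```text
time: 81.12
tool_pos: [533.0, -54.8, 401.6]
orientation: [0.689, 0.725, 0.0, 0.0]
wrist_force: [1.5, 0.3, -0.6]
grip_width: 55.8
grasp_force: 29.9
```

Emit:
jog_arm:
  targets:
    - {"hand": 0,"tx": -0.006,"ty": 0.03,"tz": 0,"ax": 0,"ay": 0,"az": 0}
    - {"hand": 0,"tx": -0.006,"ty": 0.03,"tz": 0,"ax": 0,"ay": 0,"az": 0}
    - {"hand": 0,"tx": -0.006,"ty": 0.03,"tz": 0,"ax": 0,"ay": 0,"az": 0}
    - {"hand": 0,"tx": -0.006,"ty": 0.03,"tz": 0,"ax": 0,"ay": 0,"az": 0}
    - {"hand": 0,"tx": -0.004,"ty": 0.03,"tz": 0,"ax": 0,"ay": 0,"az": 0}
    - {"hand": 0,"tx": 0,"ty": 0.03,"tz": 0,"ax": 0,"ay": 0,"az": 0}
    - {"hand": 0,"tx": 0,"ty": 0.03,"tz": 0,"ax": 0,"ay": 0,"az": 0}
    - {"hand": 0,"tx": 0,"ty": 0.03,"tz": -0.01,"ax": 0,"ay": 0,"az": 0}
    - {"hand": 0,"tx": 0,"ty": 0.015,"tz": -0.02,"ax": 0,"ay": 0,"az": 0}
    - {"hand": 0,"tx": 0,"ty": 0.005,"tz": -0.03,"ax": 0,"ay": 0,"az": 0}
    - {"hand": 0,"tx": 0,"ty": 0,"tz": -0.03,"ax": 0,"ay": 0,"az": 0}
    - {"hand": 0,"tx": 0,"ty": 0,"tz": -0.01,"ax": 0,"ay": 0,"az": 0}
    - {"hand": 0,"tx": 0,"ty": 0,"tz": 0,"ax": 0,"ay": 0,"az": 0}
    - {"hand": 0,"tx": 0,"ty": 0,"tz": 0,"ax": 0,"ay": 0,"az": 0}
    - {"hand": 0,"tx": 0,"ty": 0,"tz": 0,"ax": 0,"ay": 0,"az": 0}
    - {"hand": 0,"tx": 0,"ty": 0,"tz": 0,"ax": 0,"ay": 0,"az": 0}
    - {"hand": 0,"tx": 0,"ty": 0,"tz": 0,"ax": 0,"ay": 0,"az": 0}
    - {"hand": 0,"tx": 0,"ty": 0,"tz": 0,"ax": 0,"ay": 0,"az": 0}

```text
time: 82.62
tool_pos: [506.5, 203.7, 301.8]
orientation: [0.689, 0.725, 0.001, 0.0]
wrist_force: [-1.0, 0.8, -0.9]
grip_width: 55.9
grasp_force: 29.9
```

```bash
cat > mat.py <<'E'
from h import *
def mat(n):
    m,s=avgpos(4); im,kc=snap("wrist",f"w{n}.png"); np.savez(f"w{n}.npz",K=kc[0],C=kc[1]); o=observe(); print(m.round(2),s.round(2),o["orientation"].round(4),o["time"],o["grip_width"])
    L=im.mean(2); c=proj(kc,(499,258,7)); print("exp px",c.round(0)); yy,xx=np.mgrid[:480,:640]; mk=((L<60)&(np.hypot(xx-c[0],yy-c[1])<75)).astype(np.uint8); mk=cv2.morphologyEx(mk,cv2.MORPH_OPEN,np.ones((9,9))); N,l,st,ce=cv2.connectedComponentsWithStats(mk)
    k=1+st[1:,4].argmax(); h=cv2.convexHull(np.argwhere(l==k)[:,::-1].astype(np.float32)); r=cv2.minAreaRect(np.array([onplane(kc,q,7)[:2] for q in h[:,0]],np.float32)); print(st[k],"mat c",np.round(r[0],1),"+bias",np.round(np.array(r[0])+[1.1,-.7],1),np.round(r[1],1),round(r[2],1))
E
python3 -c "
from mat import *
mat(17)"
```

```text
[506.23 203.76 301.32] [0.07 0.01 0.18] [ 0.6889  0.7248  0.     -0.    ] 82.8667 55.50799550866213
exp px [315. 131.]
[ 276   89   78   79 6059] mat c [498.4 259.7] +bias [499.5 259. ] [87.  85.9] 2.9
```

Emit:
jog_arm:
  targets:
    - {"hand": 0,"tx": -0.0036,"ty": 0.022,"tz": 0,"ax": 0,"ay": 0,"az": 0}
    - {"hand": 0,"tx": -0.0036,"ty": 0.022,"tz": -0.02,"ax": 0,"ay": 0,"az": 0}
    - {"hand": 0,"tx": 0,"ty": 0.0225,"tz": -0.03,"ax": 0,"ay": 0,"az": 0}
    - {"hand": 0,"tx": 0,"ty": 0,"tz": -0.035,"ax": 0,"ay": 0,"az": 0}
    - {"hand": 0,"tx": 0,"ty": 0,"tz": -0.035,"ax": 0,"ay": 0,"az": 0}
    - {"hand": 0,"tx": 0,"ty": 0,"tz": -0.035,"ax": 0,"ay": 0,"az": 0}
    - {"hand": 0,"tx": 0,"ty": 0,"tz": -0.035,"ax": 0,"ay": 0,"az": 0}
    - {"hand": 0,"tx": 0,"ty": 0,"tz": -0.035,"ax": 0,"ay": 0,"az": 0}
    - {"hand": 0,"tx": 0,"ty": 0,"tz": -0.03,"ax": 0,"ay": 0,"az": 0}
    - {"hand": 0,"tx": 0,"ty": 0,"tz": -0.025,"ax": 0,"ay": 0,"az": 0}
    - {"hand": 0,"tx": 0,"ty": 0,"tz": -0.02,"ax": 0,"ay": 0,"az": 0}
    - {"hand": 0,"tx": 0,"ty": 0,"tz": -0.01,"ax": 0,"ay": 0,"az": 0}
    - {"hand": 0,"tx": 0,"ty": 0,"tz": 0,"ax": 0,"ay": 0,"az": 0}
    - {"hand": 0,"tx": 0,"ty": 0,"tz": 0,"ax": 0,"ay": 0,"az": 0}
    - {"hand": 0,"tx": 0,"ty": 0,"tz": 0,"ax": 0,"ay": 0,"az": 0}
    - {"hand": 0,"tx": 0,"ty": 0,"tz": 0,"ax": 0,"ay": 0,"az": 0}
    - {"hand": 0,"tx": 0,"ty": 0,"tz": 0,"ax": 0,"ay": 0,"az": 0}
    - {"hand": 0,"tx": 0,"ty": 0,"tz": 0,"ax": 0,"ay": 0,"az": 0}

```text
time: 84.37
tool_pos: [499.3, 270.5, -8.2]
orientation: [0.689, 0.725, 0.001, 0.0]
wrist_force: [-0.1, 0.4, -0.0]
grip_width: 55.7
grasp_force: 29.9
```

Run:
```python
from h import *
m,s=avgpos(3); o=observe(); print(m.round(2),s.round(2),o["wrist_force"].round(1),o["grip_width"],o["time"])
```

```text
[499.14 270.39  -8.58] [0.07 0.04 0.13] [ 1.1  0.1 -0.7] 55.84096480923394 84.5167
```

Lowering onto the mat to z≈-22, with a force check.

Emit:
jog_arm:
  targets:
    - {"hand": 0,"tx": 0,"ty": 0,"tz": -0.004,"ax": 0,"ay": 0,"az": 0}
    - {"hand": 0,"tx": 0,"ty": 0,"tz": -0.004,"ax": 0,"ay": 0,"az": 0}
    - {"hand": 0,"tx": 0,"ty": 0,"tz": -0.003,"ax": 0,"ay": 0,"az": 0}
    - {"hand": 0,"tx": 0,"ty": 0,"tz": -0.001,"ax": 0,"ay": 0,"az": 0}
    - {"hand": 0,"tx": 0,"ty": 0,"tz": 0,"ax": 0,"ay": 0,"az": 0}
    - {"hand": 0,"tx": 0,"ty": 0,"tz": 0,"ax": 0,"ay": 0,"az": 0}
    - {"hand": 0,"tx": 0,"ty": 0,"tz": 0,"ax": 0,"ay": 0,"az": 0}

```text
time: 85.1
tool_pos: [498.9, 270.3, -21.0]
orientation: [0.689, 0.725, 0.0, 0.0]
wrist_force: [0.3, 0.3, -0.4]
grip_width: 55.6
grasp_force: 29.9
```

Emit:
jog_arm:
  targets:
    - {"hand": 0,"tx": 0,"ty": 0,"tz": -0.0007,"ax": 0,"ay": 0,"az": 0}
    - {"hand": 0,"tx": 0,"ty": 0,"tz": 0,"ax": 0,"ay": 0,"az": 0}
    - {"hand": 0,"tx": 0,"ty": 0,"tz": 0,"ax": 0,"ay": 0,"az": 0}

```text
time: 85.35
tool_pos: [498.9, 270.3, -21.7]
orientation: [0.689, 0.725, 0.0, 0.0]
wrist_force: [0.3, 0.1, -1.1]
grip_width: 55.4
grasp_force: 29.9
```

Within 0.5 mm of the mat: lower slightly, release, rise and check.

Emit:
jog_arm:
  targets:
    - {"hand": 0,"tx": 0,"ty": 0,"tz": -0.0005,"ax": 0,"ay": 0,"az": 0}
    - {"hand": 0,"tx": 0,"ty": 0,"tz": 0,"ax": 0,"ay": 0,"az": 0}
    - {"hand": 0.65,"tx": 0,"ty": 0,"tz": 0,"ax": 0,"ay": 0,"az": 0}
    - {"hand": 0.75,"tx": 0,"ty": 0,"tz": 0,"ax": 0,"ay": 0,"az": 0}
    - {"hand": 0.9,"tx": 0,"ty": 0,"tz": 0,"ax": 0,"ay": 0,"az": 0}
    - {"hand": 1,"tx": 0,"ty": 0,"tz": 0,"ax": 0,"ay": 0,"az": 0}
    - {"hand": 1,"tx": 0,"ty": 0,"tz": 0,"ax": 0,"ay": 0,"az": 0}
    - {"hand": 1,"tx": 0,"ty": 0,"tz": 0.02,"ax": 0,"ay": 0,"az": 0}
    - {"hand": 1,"tx": 0,"ty": 0,"tz": 0.035,"ax": 0,"ay": 0,"az": 0}
    - {"hand": 1,"tx": 0,"ty": 0,"tz": 0.035,"ax": 0,"ay": 0,"az": 0}
    - {"hand": 1,"tx": 0,"ty": 0,"tz": 0.035,"ax": 0,"ay": 0,"az": 0}
    - {"hand": 1,"tx": 0,"ty": 0,"tz": 0.035,"ax": 0,"ay": 0,"az": 0}
    - {"hand": 1,"tx": 0,"ty": 0,"tz": 0.035,"ax": 0,"ay": 0,"az": 0}
    - {"hand": 1,"tx": 0,"ty": -0.02,"tz": 0.035,"ax": 0,"ay": 0,"az": 0}
    - {"hand": 1,"tx": 0,"ty": -0.03,"tz": 0.035,"ax": 0,"ay": 0,"az": 0}
    - {"hand": 1,"tx": 0,"ty": -0.02,"tz": 0.035,"ax": 0,"ay": 0,"az": 0}
    - {"hand": 1,"tx": 0,"ty": 0,"tz": 0,"ax": 0,"ay": 0,"az": 0}
    - {"hand": 1,"tx": 0,"ty": 0,"tz": 0,"ax": 0,"ay": 0,"az": 0}
    - {"hand": 1,"tx": 0,"ty": 0,"tz": 0,"ax": 0,"ay": 0,"az": 0}
    - {"hand": 1,"tx": 0,"ty": 0,"tz": 0,"ax": 0,"ay": 0,"az": 0}

```text
time: 87.02
tool_pos: [498.2, 203.4, 273.2]
orientation: [0.689, 0.725, -0.001, -0.001]
wrist_force: [0.5, 0.0, -1.0]
grip_width: 91.1
grasp_force: 0.0
```

Run:
```python
from h import *
m,s=avgpos(4); im,kc=snap("wrist","w18.png"); np.savez("w18.npz",K=kc[0],C=kc[1]); o=observe(); print(m.round(1),o["grip_width"],o["time"])
L=im.mean(2); 
for nm,cond,z in (("timer",L>185,24),("mat",L<60,7)):
    c=proj(kc,(499,258,z)); yy,xx=np.mgrid[:480,:640]; w=np.hypot(xx-c[0],yy-c[1])<(52 if nm=="timer" else 70)
    x0,y0=(c-[0,0]).astype(int)
    print(nm,c.round(0)); 
c=proj(kc,(499,258,24)).round().astype(int); S=im[c[1]-60:c[1]+61:6,c[0]-66:c[0]+67:6].astype(int)
print("\n".join(" ".join(f"{v:3d}" for v in r) for r in S.mean(2).astype(int)))
```

```text
[498.3 203.5 273.3] 91.37549508532945 87.2667
timer [323. 133.]
mat [322. 132.]
194 195 198 197 196 199 200 199 195 195 196 193 197 195 195 195 200 196 194 199 197 198 198
195 196 200 196 197 201 200 198 196 195 194 194 197 196 193 192 199 195 194 198 195 197 197
195 198 199 196 185 189 187 185 182 182 181 181 184 183 182 181 187 184 187 197 195 195 196
196 199 199 198  39  32  30  31  30  29  30  31  30  32  32  31  29  30 115 196 194 194 196
194 200 200 198  40  31  30  24  22  20  18  22  18  22  15  29  33  32 120 194 193 193 195
197 199 201 199  49  30  32 179 208 205 208 214 213 212 212 138  28  32 145 195 192 193 196
198 201 200 200  51  33  33 156 154  68 131  41 131 175 220 201  32  31 151 194 191 192 195
198 203 200 200  64  30  32  95  99  81 158  76 156 172 222 202  34  29 158 194 192 194 194
198 204 202 200  65  30  32 221 220  75 167 106 163 174 224 205  30  32 165 196 192 193 195
196 205 201 199  77  31  33 211 200  74 166 159 167 179 224 205  30  32 171 196 192 195 194
197 205 200 199  79  31  34  92  76  83 161 157 167 174 221 201  30  31 187 198 193 196 195
197 204 
[... 211 characters left out ...]
  97 157 115 143 175 224 194  32  33 193 202 194 196 197
195 202 197 195 113  30  32 214 220 179 133 133 138 221 225 179  31  32 197 201 194 195 198
193 202 196 194 119  30  32  37 107 107 105  89  86  85  81  33  33  33 201 200 196 196 198
193 200 195 195 139  29  31  32  32  34  33  33  31  32  31  31  32  34 201 201 195 196 198
193 200 194 193 193 196 199 197 196 198 193 197 196 195 196 194 199 196 203 199 196 197 199
194 198 194 194 193 197 200 199 197 197 193 196 197 195 198 197 200 197 204 200 196 196 198
193 199 194 195 193 198 199 198 197 196 193 197 195 195 197 196 200 196 204 201 196 196 198
195 199 192 195 193 199 200 197 198 196 195 196 196 194 198 197 200 197 205 201 197 195 199
```

The timer lies centred on the mat, within about 2 mm both ways by the pixel grid. Before handing in, I'll check that the blanks look the same as in the earlier scene picture.

Run:
```python
from h import *
a=cv2.imread("pics/s14.png").astype(int); b=read_camera("scene")[:,:,::-1].astype(int)
# region of domes/blanks under hood opening (scene px x 212-262, y 178-216)
d=np.abs(a-b).max(2); print("blank region mean/max diff",d[180:215,212:262].mean().round(1),np.percentile(d[180:215,212:262],95)); print("post",d[192:222,250:262].mean().round(1))
e=lambda im:cv2.Canny(im[180:215,212:262].astype(np.uint8),60,140)>0
print("edge overlap",(e(a)&cv2.dilate(e(b).astype(np.uint8),np.ones((3,3))).astype(bool)).sum()/e(a).sum())
print(observe()["wrist_force"].round(1)); print(hand_in())
```

```text
blank region mean/max diff 31.2 81.0
post 22.5
edge overlap 0.7694524495677233
[-0.1 -0.2 -0.6]
the job is handed in; nothing more can be done
None
```

I did every step in the order asked and handed the job in at about 87 s: both blanks looked level on their domes before and after the sled went home, the button went fully down (44 N peak through the fingertips), and the timer lies centred on the mat to about 2 mm. A last scene check of the blanks under the hood was inconclusive because shadows had changed.

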